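Send stock cartons up on the hand-wound lift

ROBOT

A 6-joint arm with a two-finger parallel gripper is mounted at the origin on the work surface. World frame = base frame: x ahead of the robot, y to its left, z up, the work surface at z = 0. Lengths are in mm, angles in rad, forces in N, time in s.
With the tool pointing down it reaches from about 325 to 775 mm from the base axis. Payload 5.5 kg.
Tool frame: the origin (TCP) lies at the very end of the fingers, on their centre line; the grasp point (between the pads) lies env.grip_depth behind it (env.grip_depth is the distance from the TCP to the grasp point, in mm); z points along the fingers, x is the direction in which the jaws open and shut, and the axes are right-handed (so a half turn about z gives the same grasp; the last joint's range is limited). The gripper opens to 85 mm and grips with 20 to 120 N. Pads are 22 mm wide; open, the fingers measure 114 mm over their backs; the gripper's body (76 mm by 85 mm) begins 54 mm behind the grasp point. The pads swing forward as they close: fully open they stand 13 mm farther back than shut.
Start: joints at [-1.222, 0.091, 1.231, -0, 1.82, -0.057], TCP at [236.853, -551.286, 195.575] pointing down, gripper open.
Joint ranges: [-2.87, 2.87], [-0.86, 2.18], [0.17, 2.46], [-1.51, 4.65], [0.06, 2.69], [-2.65, 2.65]. Speed limits (rad/s): [2.57, 2.57, 3.01, 3.14, 3.14, 3.14].

INTERFACE

Orientations are given as a 3x3 rotation matrix whose columns are the frame's x, y, z axes.
In Python, from plant import monitor, cams, ticket, env gives the robot as it stands. The module is installed in compiled form; this text tells all that it offers.
- The arm moves only by the shell command python3 -m handwheel 'ROWS' [FORCE]. ROWS is JSON, one flat list of numbers, 5 for each row, row after row: the opening, from 0 (shut) to 1 (fully open), then the shift along the tool's x, y, z in m, then the turn about the tool's z in rad. A call has exactly 5 rows; each row is the pose to reach, as a shift and turn from the pose commanded when the call began, along the tool's axes at that moment; what a row does not reach only later rows make up. A row lasts 1/8 s, in which the tool goes at most 62.5 mm and 10.7 degrees, less where a joint would pass 70% of its speed; a pose out of reach is approached as far as the arm can. A call with a gripper value outside its range is refused whole. The fingers move at their own pace and stop on an object; FORCE is the grip in N (left out, the last holds). Time passes only in rows, so rows that repeat a pose let the fingers close, or fill a call up. It gives the time, the measured TCP pose, the force and the opening at its end, in the units of the state.
- monitor.sense(): the state, without advancing time (a new reading comes with each control period).
- cams.snapshot(name): name is "side" or "top"; returns a dict with "color" (400x640x3 uint8, red, green, blue), "range_z" (400x640 float32, mm along the optical axis (not along the pixel's ray), 0 where there is no reading), "fx", "fy", "cx", "cy" (pixels), "view" (4x4, takes a point from world to camera coordinates). Camera axes: x right, y down, z forward; pixel columns grow to the right and rows downward; lengths in mm; the calibration is good to about 2 mm. A picture is of the moment at which its call begins.
- ticket.finish_job(): hands the job in, once; it reports no verdict.
Trained networks look in a picture, given as the dict that the camera call returned (one of the last four; its "shot" number tells which), for a name from the list of things; names that differ only in an ending like _2 or _b are one class to them, and where a whole thing is asked for, a point or a joint stands for the part that bears it (a point fixed in the world has none). Each returns a list of dicts, best first, with "score" (0 to 1); they miss things now and then, are a little off and sometimes report something else, mostly with a low value. They report only what shows in the picture. A call takes as long as a camera call. They do not tell look-alikes from the thing itself.
- cams.recognise(picture, target): "point" ([x, y, z] in mm, in the coordinates of the camera as it stood for that picture, good to about 4 mm: the middle of the surface that is visible of it).
- cams.trace(picture, target): "region" (400x640 bool, what is visible of it).
- cams.mark_of(picture, target): "point" ([x, y, z] in mm, in the coordinates of the camera as it stood for that picture, good to about 4 mm: a listed point, or the origin of a listed thing).
The state is a dict: "t": time; "qpos": joint angles; "qd": joint speeds; "joint_torque": joint torques, N m; "tool_pos": TCP position; "eef_rot": TCP orientation; "ft_force": force on the tool from outside, world axes, zero at the start; "torque": the same for the moment, N m; "finger_gap": finger opening in mm.
Only numpy, scipy, OpenCV 4.12 (cv2) and the standard library are available. Lean on these libraries where they do the work, as an engineer would, in place of code of your own. Each camera call takes 0.05 s, during which the arm holds its last target.

TASK

Take every small carton out of the stock case with the two sliding clear covers and stand it upright on the lift's tray while the tray is down; then put the crank on the lift's square shaft and wind it clockwise until the tray stops at the top. Afterwards lay the crank flat in its black dish again and shut both covers fully; the roll of tape stays in the case, the cartons stay upright on the raised tray, and the other things on the bench stay where they are.

Things in the scene. Friction and masses are not known exactly. Their poses are not given: they have to be found in the camera images.
- case: Grey fixed case, 318 (x) x 412 (y) x 92 mm high; origin: centre of underside, x away from the robot. Floor at 10 mm, walls to 62 mm. A divider (y -45..45 mm, 50 mm high) parts it into a left (+y) and a right (-y) compartment, each 290 (x) x 155 (y) mm. Two clear covers 300 (x) x 212 (y) mm pass one over the other; an open one bares its compartment from 41 mm off the middle to the end wall.
- cover_left (a joint): Clear cover over the left (+y) compartment, on the upper track (its plate 80 to 86 mm above the case's underside). Metres opened: 0 shut, 0.165 fully open; opening slides it to the case's -y, over the other cover. About 1.5 N of friction; may start up to 30 mm open.
- cover_right (a joint): Clear cover over the right (-y) compartment, on the lower track (plate 66 to 72 mm above the case's underside). Metres opened: 0 shut, 0.165 fully open; opening slides it to the case's +y, beneath the other cover. About 1.5 N of friction; may start up to 30 mm open.
- cover_left_handle (a point): Centre of the top of the left cover's black upright bar handle: 70 (x) x 14 (y) mm, 20 mm tall above its plate, 106 mm above the case's underside, at the cover's outer (+y) end. It moves with the cover.
- cover_right_handle (a point): Centre of the top of the right cover's black upright bar handle: 70 (x) x 14 (y) mm, 34 mm tall above its plate, 106 mm above the case's underside, at the cover's outer (-y) end. It moves with the cover.
- carton1: Small cardboard carton, 46 (x) x 60 (y) x 48 high mm, about 0.18 kg (0.13 to 0.25), origin at the centre of its underside; starts standing in either compartment of the case. Two or three cartons are present; None if absent.
- carton2: Small cardboard carton, 46 (x) x 60 (y) x 48 high mm, about 0.18 kg (0.13 to 0.25), origin at the centre of its underside; starts standing in either compartment of the case. Two or three cartons are present; None if absent.
- carton3: Small cardboard carton, 46 (x) x 60 (y) x 48 high mm, about 0.18 kg (0.13 to 0.25), origin at the centre of its underside; starts standing in either compartment of the case. Two or three cartons are present; None if absent.
- tape: Roll of packing tape, lying flat, 68 mm across, 40 mm high, origin at the centre of its underside; starts in either compartment of the case and stays in the case.
- lift: Blue hand-wound lift, fixed; origin: centre of the underside of its base plate (140 x 290 x 20 mm). Posts of 16 mm diameter at y -134 and +134 mm, 158 mm high. A drive housing 76 x 76 mm, 94 mm high, stands at y +235 mm (x 0), with a collar of 34 mm diameter, its top 100 mm high, round the square shaft.
- tray_in (a point): Centre of the inner floor of the lift's aluminium tray, axes as the lift's: inside 122 (x) x 232 (y) mm, rim 14 mm above this floor, wall 4 mm. The floor is 34 mm above the bench when down (shaft 0) and 0.0075 m higher per radian of shaft, about 134 mm at the top.
- shaft (a joint): Turn of the lift's square shaft in rad, growing clockwise seen from above: 0 tray down, 13.4 (a little over two turns) at the hard end stop with the tray at the top. Starts between 0 and 0.6. Stays where it is left; about 0.15 N m to turn when loaded (some 3 N at the crank's knob), much more at the stop.
- shaft_top (a point): Tip of the vertical square shaft, on its axis, 138 mm above the bench; its x and y axes are square to the shaft's flats and turn with it. The shaft is 14 mm square for 32 mm above the collar, then 6 mm of tapered tip; the collar's top is 38 mm below this point.
- crank: Loose steel crank, 0.33 kg. Origin: on the axis of its square hub, at the underside. Hub 30 x 30 mm (flats along its x and y), 36 mm high, with a 16 mm square hole right through along z; seated, its underside rests on the shaft's collar. A flat arm 18 mm wide, 8 mm thick runs along its +x to the knob, 55 mm from the hub's axis. Lies flat in the dish, knob up.
- knob_top (a point): Top centre of the crank's freely spinning upright wooden knob, 22 mm across, from 9 to 55 mm above the crank's underside.
- dish: Black shallow dish for the crank, fixed, 140 (x) x 110 (y) x 10 high mm, wall and floor 4 mm; origin at the centre of its underside.
- label_roll: Bystander: white label roll on the bench, 64 mm across, 30 mm high.
- marker: Bystander: black marker lying on the bench, about 120 mm long, 16 mm thick.
- scanner: Bystander: hand scanner lying on the bench, about 135 mm long, 34 mm high.
- pen_pot: Bystander: dark steel pen pot, 72 mm across, 90 mm high, with two pens.
Things that resemble listed ones, but are neither listed nor needed, are in the scene too. What is shaped like the crank but red is not meant. Of the things that look like the dish, take the one that is farthest from the robot's base at the start.

How it is judged (in metres and radians):
On the way, in this order (a step that is already met when the one before it is completed fails the run):
1. every carton stands released on the lift's tray while the tray is still down (x of carton1 in the frame of tray_in between -0.05 and 0.05 m and y of carton1 in the frame of tray_in between -0.105 and 0.105 m and z of carton1 in the frame of tray_in between -0.006 and 0.008 m and angle between each of carton1, carton2, carton3's own z axis and vertical below 0.12 rad and contact force between each of carton1, carton2, carton3 and the fingers below 0.05 N and x of carton2 in the frame of tray_in between -0.05 and 0.05 m and y of carton2 in the frame of tray_in between -0.105 and 0.105 m and z of carton2 in the frame of tray_in between -0.006 and 0.008 m and x of carton3 in the frame of tray_in between -0.05 and 0.05 m and y of carton3 in the frame of tray_in between -0.105 and 0.105 m and z of carton3 in the frame of tray_in between -0.006 and 0.008 m and value of joint shaft below 1.2 rad), for 0.2 s.
2. with the crank seated on the square shaft the tray is wound up to the top stop (horizontal distance between crank and shaft_top below 0.006 m and z of crank in the frame of shaft_top between -0.044 and -0.03 m and value of joint shaft above 13.1 rad), for 0.2 s.
At the end, for the whole second after the job is handed in: All cartons upright (0.12 rad), released, resting on the tray floor; shaft past 13.0 rad (stop at 13.4); crank flat (0.12 rad) in the dish, hub and knob inside its rim; both covers within 8 mm of shut; tape on the case floor (x of carton1 in the frame of tray_in between -0.05 and 0.05 m and y of carton1 in the frame of tray_in between -0.105 and 0.105 m and z of carton1 in the frame of tray_in between -0.006 and 0.008 m and angle between each of carton1, carton2, carton3, crank's own z axis and vertical below 0.12 rad and contact force between each of carton1, carton2, carton3 and the fingers below 0.05 N and x of carton2 in the frame of tray_in between -0.05 and 0.05 m and y of carton2 in the frame of tray_in between -0.105 and 0.105 m and z of carton2 in the frame of tray_in between -0.006 and 0.008 m and x of carton3 in the frame of tray_in between -0.05 and 0.05 m and y of carton3 in the frame of tray_in between -0.105 and 0.105 m and z of carton3 in the frame of tray_in between -0.006 and 0.008 m and value of joint shaft above 13 rad and x of crank in the frame of dish between -0.062 and 0.062 m and y of crank in the frame of dish between -0.048 and 0.048 m and x of knob_top in the frame of dish between -0.062 and 0.062 m and y of knob_top in the frame of dish between -0.048 and 0.048 m and z of crank in the frame of dish between -0.002 and 0.01 m and value of joint each of cover_left, cover_right below 0.008 m and x of tape in the frame of case between -0.145 and 0.145 m and y of tape in the frame of case between -0.2 and 0.2 m and z of tape in the frame of case between 0 and 0.03 m); the robot touches nothing.
It fails at once if a bystander on the bench is pushed more than 50 mm (distance of any of label_roll, marker, scanner, pen_pot from where it was at the start of the episode above 0.05 m).
Of carton1, carton2, carton3 only 2 to 3 are there at a start; the rules pass over those that are not, and their reading is None.
At some moment in a run one of carton1, carton2, carton3 may be knocked a few centimetres aside while the robot is not near it.
It also fails if it takes over 210 s, if anything falls off the work surface, if the arm or the gripper's body presses on something with over 40 N, if the wrist force passes 120 N, or if a joint passes its speed limit or range.

## Working session

There is one attempt and no reset: what is moved stays moved. The work goes in short steps, Python scripts to look and compute and a shell command to move; the robot and the scene stay as the last step left them, time stands still between calls to the robot, and variables do not carry over. Pictures are saved under pics/ and viewed, and the job is handed in when it is done.

```bash
ls; mkdir -p pics
cat > h.py <<'E'
import numpy as np, cv2
from plant import monitor, cams, ticket, env
def snap(n): return cams.snapshot(n)
def w(p,pt):
    V=np.array(p["view"]); return (np.linalg.inv(V)@np.r_[np.array(pt),1])[:3]
def cloud(p):
    z=p["range_z"].astype(float); v,u=np.mgrid[0:400,0:640]
    P=np.stack([(u-p["cx"])/p["fx"]*z,(v-p["cy"])/p["fy"]*z,z,np.ones_like(z)],-1)
    W=P@np.linalg.inv(np.array(p["view"])).T
    W=W[...,:3]; W[z==0]=np.nan; return W
def proj(p,pt):
    c=np.array(p["view"])@np.r_[np.array(pt,float),1]; return np.array([p["fx"]*c[0]/c[2]+p["cx"],p["fy"]*c[1]/c[2]+p["cy"]])
def save(p,n,crop=None,s=1):
    im=p["color"][...,::-1]
    if crop: u0,v0,u1,v1=crop; im=im[v0:v1,u0:u1]
    if s!=1: im=cv2.resize(im,None,fx=s,fy=s,interpolation=cv2.INTER_CUBIC)
    cv2.imwrite("pics/"+n,im)
def st():
    s=monitor.sense(); print("t",round(s["t"],2),"tcp",np.round(s["tool_pos"],1),"F",np.round(s["ft_force"],1),"gap",round(s["finger_gap"],1),"q",np.round(s["qpos"],2)); print(np.round(s["eef_rot"],3).tolist()); return s
E
python3 - <<'E'
from h import *
st(); print(env.grip_depth)
for n in("side","top"):
    p=snap(n); save(p,n+"0.png"); print(n,np.round(np.linalg.inv(np.array(p["view"])),2).tolist(),p["fx"],p["cx"],p["cy"])
    for t in ["case","cover_left","cover_right","cover_left_handle","cover_right_handle","carton1","tape","lift","tray_in","shaft_top","crank","knob_top","dish","label_roll","marker","scanner","pen_pot"]:
        try:
            for r in cams.mark_of(p,t)[:5]:
                q=w(p,r["point"]); print(t,round(r["score"],2),np.round(q,0),np.round(proj(p,q)))
        except Exception as e: print(t,e)
E
```

```text
pics
t 0.0 tcp [ 236.7 -550.9  194.4] F [ 0.4 -1.1  0.2] gap 85.8 q [-1.22  0.09  1.23 -0.    1.82 -0.06]
[[0.395, -0.919, -0.001], [-0.919, -0.395, 0.002], [-0.002, -0.0, -1.0]]
18.700000000000003
side [[-0.98, -0.09, 0.2, 347.65], [-0.22, 0.5, -0.84, 839.93], [-0.03, -0.86, -0.51, 597.14], [0.0, 0.0, 0.0, 1.0]] 381.63196238418715 315.7764428139209 201.373291726208
case 0.67 [539. 234.  -3.] [298. 290.]
cover_left it knows: carton, case, cover_left_handle, cover_right_handle, crank, dish, knob_top, label_roll, lift, marker, pen_pot, scanner, shaft_top, tape, tray_in
cover_right it knows: carton, case, cover_left_handle, cover_right_handle, crank, dish, knob_top, label_roll, lift, marker, pen_pot, scanner, shaft_top, tape, tray_in
cover_left_handle 0.88 [527. 393. 106.] [278. 308.]
cover_right_handle 0.82 [553.  67. 107.] [308. 209.]
carton1 0.68 [461. 349.   6.] [322. 333.]
carton1 0.43 [594. 344.  12.] [257. 319.]
tape 0.41 [ 514. -322.   -1.] [347. 178.]
lift 0.89 [ 512. -326.   -1.] [347. 178.]
tray_in 0.75 [ 512. -321.   30.] [347. 170.]
shaft_top 0.52 [520. -88. 136.] [332. 172
[... 1325 characters left out ...]
n 0.94 [ 512. -325.   33.] [451. 209.]
tray_in 0.61 [ 632. -110.    2.] [375. 167.]
shaft_top 0.68 [ 711. -310.   -0.] [444. 142.]
shaft_top 0.54 [ 633. -110.   -1.] [375. 167.]
shaft_top 0.53 [523. -85. 139.] [370. 201.]
shaft_top 0.28 [ 515. -322.   -1.] [447. 209.]
crank 0.81 [373. -37.   4.] [348. 256.]
crank 0.48 [ 634. -109.    2.] [375. 166.]
knob_top 0.41 [ 688. -118.   59.] [380. 144.]
dish 0.93 [ 663. -105.   -1.] [373. 156.]
dish 0.56 [ 263. -320.    4.] [446. 296.]
label_roll 0.59 [ 381. -181.    2.] [398. 254.]
marker 0.48 [549.  63. 103.] [315. 191.]
marker 0.46 [ 782. -128.    1.] [382. 116.]
scanner 0.9 [780. 106.   4.] [302. 115.]
pen_pot 0.78 [ 712. -307.    0.] [443. 141.]
```

View pics/side0.png

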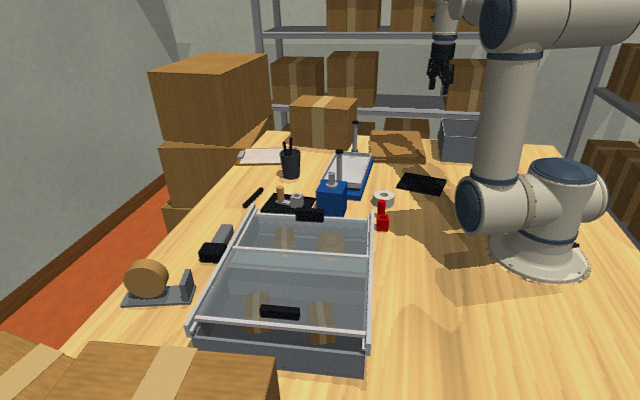

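View pics/top0.png

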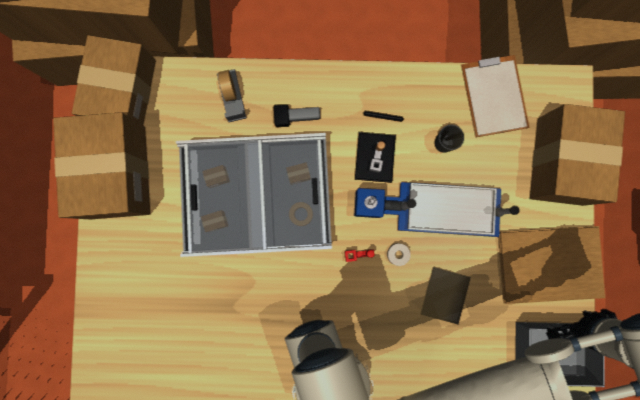

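```bash
cat >> h.py <<'E'
def rect(W,m):
    P=W[m][:, :2]; P=P[~np.isnan(P[:,0])]
    (c,s,a)=cv2.minAreaRect(P.astype(np.float32)); return np.round(c,1),np.round(s,1),round(a,1),len(P)
def box(W,x0,x1,y0,y1,z0,z1):
    with np.errstate(invalid='ignore'):
        return (W[...,0]>x0)&(W[...,0]<x1)&(W[...,1]>y0)&(W[...,1]<y1)&(W[...,2]>z0)&(W[...,2]<z1)
E
python3 - <<'E'
from h import *
p=snap("top"); W=cloud(p)
s=snap("side"); S=cloud(s)
for n,X in(("top",W),("side",S)):
    print(n)
    for nm,b in dict(lh=(480,580,370,410,97,112),rh=(500,600,40,90,97,112),rail=(350,750,0,460,86,96),tray=(420,600,-460,-190,40,56),house=(460,580,-140,-40,88,97),shaft=(500,540,-110,-60,120,142),hub=(600,660,-140,-80,34,45),knob=(650,720,-150,-80,50,70),dish=(580,760,-190,-30,8,13)).items():
        try:
            m=box(X,*b); print(nm,rect(X,m),np.round(np.nanmedian(X[m],0),1))
        except Exception as e: print(nm,"none")
save(p,"t1.png",(340,90,530,280),4); save(p,"t2.png",(170,120,340,265),4)
cv2.imwrite("pics/z.png",np.clip(np.nan_to_num(W[120:265,170:340,2])*2,0,255).astype(np.uint8).repeat(4,0).repeat(4,1))
E
```

```text
top
lh (array([526.4, 392.8]), array([68.2, 15.4]), 3.2, 149) [525.4 392.2 106. ]
rh (array([550.3,  64.3]), array([68.4, 13.8]), 4.3, 134) [551.3  64.3 106.4]
rail (array([538.5, 232. ]), array([318.5, 411.2]), 4.4, 5549) [532.3 301.5  88.6]
tray (array([ 513.5, -325. ]), array([268.5, 130.5]), 87.5, 676) [ 514.4 -336.7   46.2]
house (array([523.5, -88.1]), array([75.8, 75.7]), 87.5, 545) [523.9 -86.6  93.7]
shaft (array([523.3, -87.6]), array([16., 16.]), 82.6, 38) [523.4 -87.7 132.6]
hub (array([ 633.8, -108.2]), array([29.7, 30.2]), 79.8, 77) [ 634.2 -108.9   39.6]
knob (array([ 688., -118.]), array([20. , 20.4]), 63.3, 50) [ 686.7 -117.7   58.7]
dish (array([ 671.8, -113.4]), array([169.9, 154.1]), 1.1, 310) [ 657.2 -111.2    9.7]
side
lh (array([526.1, 392.5]), array([69.7, 15.9]), 3.2, 360) [524.9 395.8 104.5]
rh (array([550.8,  64. ]), array([69.2, 16.8]), 3.8, 150) [550.5  67.7 103.5]
rail (array([539.1, 231.9]), array([318.8, 411.4]), 4.4, 3476) [543.5 328.8  86.9]
tray (array([ 513.7, -329.6]), array([257.6, 130.9]), 87.4, 237) [ 495.1 -342.6   46.2]
house (array([523.6, -87.9]), array([78.4, 75.1]), 88.1, 299) [519.3 -73.2  92.4]
shaft (array([523.9, -88.6]), array([18.5, 13.9]), 80.2, 39) [522.5 -84.  128.7]
hub (array([ 634. , -109.1]), array([33.9, 32.5]), 79.5, 64) [ 633.8 -104.5   38.4]
knob (array([ 687.9, -116.5]), array([18.1, 21.7]), 17.8, 32) [ 686.4 -114.3   56.6]
dish (array([ 661. , -106.9]), array([111.2, 139.5]), 88.1, 115) [ 670.6 -109.4    9.5]
```

View pics/t1.png

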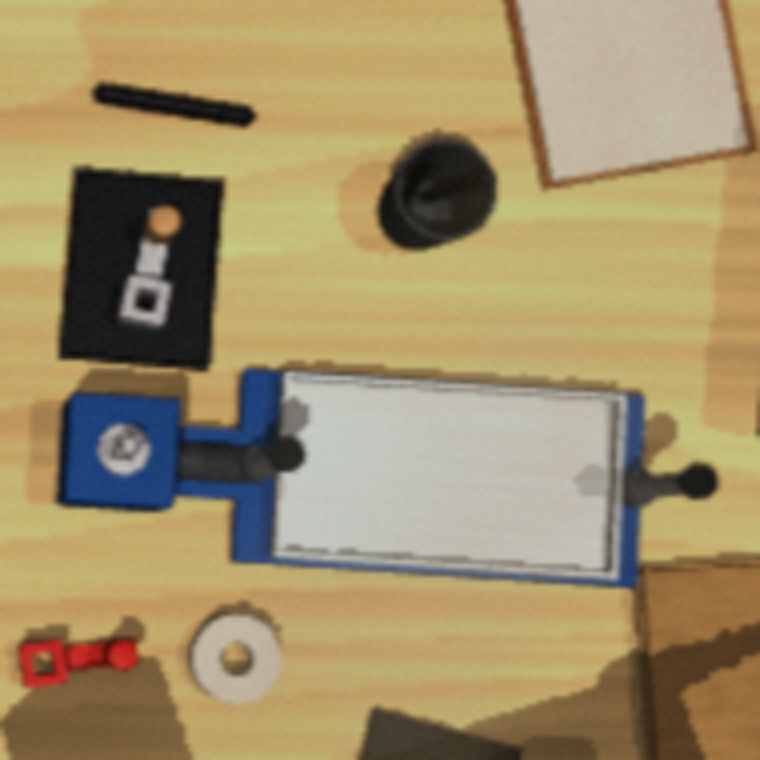

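View pics/t2.png

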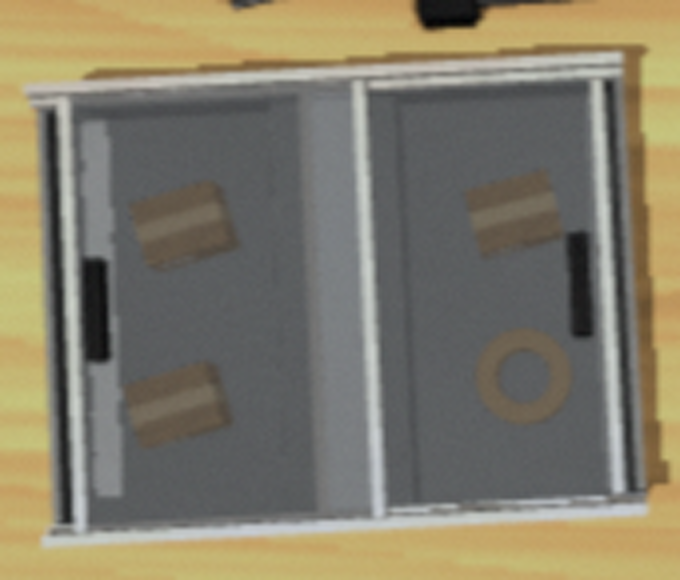

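View pics/z.png

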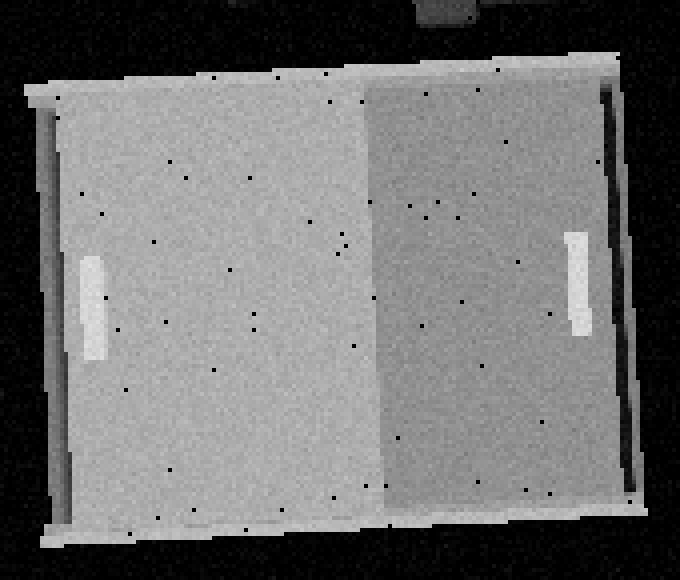

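```bash
cat >> h.py <<'E'
CC=np.array([538.8,232.0]); CA=np.radians(4.4)
LC=np.array([513.5,-325.0]); LA=np.radians(-2.3)
def loc(c,a,x,y): return np.array([c[0]+np.cos(a)*x-np.sin(a)*y, c[1]+np.sin(a)*x+np.cos(a)*y])
def case(x,y): return loc(CC,CA,x,y)
def go(x,y,z,yaw=None):
    """tool-frame deltas from measured pose; yaw deg of tool x (mod 180)"""
    s=monitor.sense(); R=np.array(s["eef_rot"]); d=R.T@(np.array([x,y,z],float)-np.array(s["tool_pos"]))/1000
    cy=np.degrees(np.arctan2(R[1,0],R[0,0])); t=0
    if yaw is not None:
        dy=(yaw-cy+90)%180-90; t=-np.radians(dy)
    print("t",round(s["t"],2),"tcp",np.round(s["tool_pos"],1),"yaw",round(cy,2),"F",np.round(s["ft_force"],1),"gap",round(s["finger_gap"],1),"q6",round(s["qpos"][5],2))
    print("GO",np.round(d,4).tolist(),round(t,3))
E
python3 -c "
from h import *
print(go(*case(0,185),220,4.4))"
```

```text
t 1.7 tcp [ 236.9 -551.3  195.6] yaw -66.75 F [ 0.8 -0.1  0.4] gap 85.2 q6 -0.06
GO [-0.7755, -0.6464, -0.0244] -1.242
None
```

```bash
python3 -m handwheel '[0,-0.776,-0.646,-0.024,-1.24,0,-0.776,-0.646,-0.024,-1.24,0,-0.776,-0.646,-0.024,-1.24,0,-0.776,-0.646,-0.024,-1.24,0,-0.776,-0.646,-0.024,-1.24]' 60; python3 -c "
from h import *
print(go(*case(0,185),220,4.4))"
```

```text
t: 2.33
tool_pos: [325.9, -249.9, 203.2]
eef_rot: [[0.975, -0.22, 0.001], [-0.22, -0.975, -0.0], [0.001, 0.0, -1.0]]
ft_force: [1.0, -0.2, 1.2]
finger_gap: -0.1
t 2.33 tcp [ 325.9 -249.9  203.2] yaw -12.71 F [ 1.  -0.2  1.2] gap -0.1 q6 -0.52
GO [0.0472, -0.6938, -0.0169] -0.299
None
```

```bash
python3 -m handwheel '[0,0.047,-0.694,-0.017,-0.299,0,0.047,-0.694,-0.017,-0.299,0,0.047,-0.694,-0.017,-0.299,0,0.047,-0.694,-0.017,-0.299,0,0.047,-0.694,-0.017,-0.299]' >/dev/null; python3 -c "
from h import *
print(go(*case(0,185),180,4.4))"
```

```text
t 2.95 tcp [416.8  49.2 211.1] yaw 4.1 F [ 0.8 -0.3 -0.7] gap 0.0 q6 -0.04
GO [0.1337, -0.3586, 0.0312] -0.005
None
```

```bash
python3 -m handwheel '[0,0.134,-0.359,0.031,-0.005,0,0.134,-0.359,0.031,-0.005,0,0.134,-0.359,0.031,-0.005,0,0.134,-0.359,0.031,-0.005,0,0.134,-0.359,0.031,-0.005]' >/dev/null; python3 -c "
from h import *
print(go(*case(0,185),92,4.4))"
```

```text
t 3.58 tcp [504.7 348.1 185.4] yaw 4.4 F [ 1.1 -0.7  0.6] gap -0.1 q6 0.47
GO [0.025, -0.0666, 0.0934] -0.0
None
```

```bash
python3 -m handwheel '[0,0.025,-0.067,0.02,0,0,0.025,-0.067,0.02,0,0,0.025,-0.067,0.055,0,0,0.025,-0.067,0.093,0,0,0.025,-0.067,0.093,0]'; python3 -c "
from h import *
go(*case(0,185),92,4.4); go(*case(0,5),92,4.4)"
```

```text
t: 4.2
tool_pos: [522.5, 412.8, 88.7]
eef_rot: [[0.997, 0.076, -0.006], [0.076, -0.997, -0.004], [-0.006, 0.004, -1.0]]
ft_force: [0.1, 0.3, -0.3]
finger_gap: -0.0
t 4.2 tcp [522.5 412.8  88.7] yaw 4.35 F [ 0.1  0.3 -0.3] gap -0.0 q6 0.54
GO [0.0023, -0.0034, -0.0033] -0.001
t 4.2 tcp [522.5 412.8  88.7] yaw 4.35 F [ 0.1  0.3 -0.3] gap -0.0 q6 0.54
GO [0.0025, 0.1766, -0.0026] -0.001
```

```bash
python3 -m handwheel '[0,0.002,0.012,-0.003,0,0,0.002,0.045,-0.003,0,0,0.002,0.08,-0.003,0,0,0.002,0.12,-0.003,0,0,0.002,0.157,-0.003,0]'
python3 - <<'E'
from h import *
go(*case(0,8),92,4.4)
p=snap("top"); save(p,"t3.png",(170,120,340,265),4); W=cloud(p)
m=box(W,450,620,150,330,97,112); print(rect(W,m))
E
```

```text
t: 4.82
tool_pos: [539.7, 256.5, 99.4]
eef_rot: [[0.997, 0.076, 0.005], [0.076, -0.997, 0.002], [0.005, -0.001, -1.0]]
ft_force: [0.5, -0.2, 0.7]
finger_gap: -0.1
t 4.83 tcp [539.7 256.5  99.4] yaw 4.34 F [ 0.5 -0.2  0.7] gap -0.1 q6 0.31
GO [-0.0028, 0.0164, 0.0074] -0.001
(array([0., 0.]), array([0., 0.]), 0.0, 0)
```

View pics/t3.png

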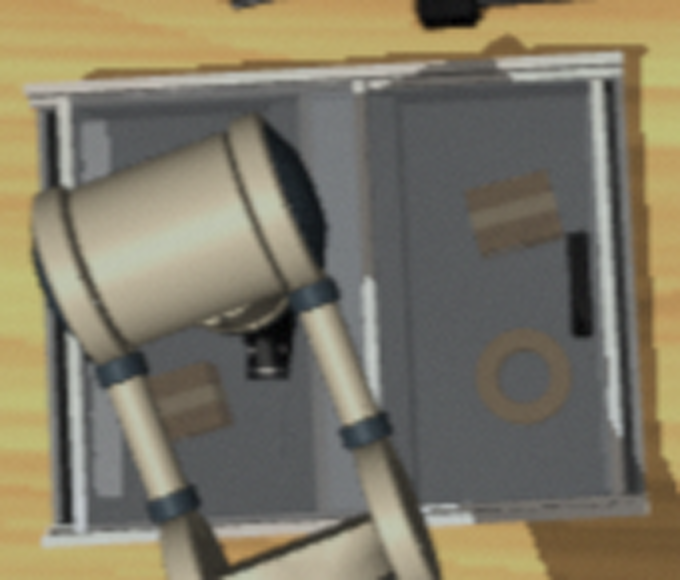

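Run:
```python
from h import *
p=snap("side"); save(p,"s3.png",(180,150,400,390),3); W=cloud(p)
m=box(W,450,620,100,420,97,112); print(rect(W,m))
st()
```

```text
(array([526. , 392.9]), array([69.8, 15.8]), 3.6, 357)
t 4.92 tcp [540.3 254.6  99.6] F [ 0.2  0.5 -0.2] gap 0.1 q [ 0.38  0.08  1.41 -0.    1.64  0.31]
[[0.997, 0.072, 0.006], [0.072, -0.997, 0.0], [0.006, -0.0, -1.0]]
```

View pics/s3.png

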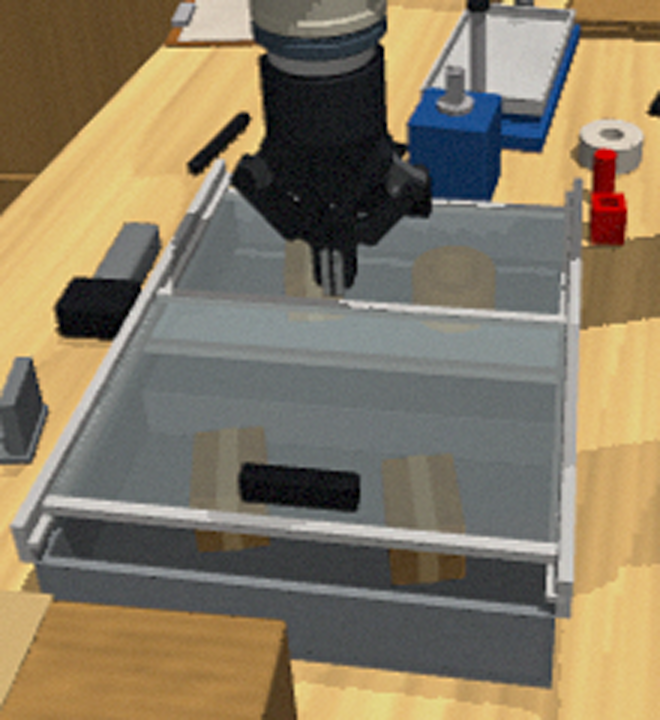

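```bash
python3 -m handwheel '[0,0,0,-0.03,0,0,0,-0.06,-0.03,0,0,0,-0.12,-0.03,0,0,0,-0.163,-0.03,0,0,0,-0.163,-0.01,0]'; python3 -c "
from h import *
go(*case(0,188),92,4.4)"
```

```text
t: 5.55
tool_pos: [526.1, 425.0, 109.4]
eef_rot: [[0.997, 0.08, 0.005], [0.08, -0.997, 0.005], [0.006, -0.005, -1.0]]
ft_force: [1.0, -0.8, -0.6]
finger_gap: -0.0
t 5.55 tcp [526.1 425.  109.4] yaw 4.61 F [ 1.  -0.8 -0.6] gap -0.0 q6 0.55
GO [-0.0023, 0.0055, 0.0174] 0.004
```

```bash
python3 -m handwheel '[0,-0.002,0.005,0.008,0.004,0,-0.002,0.005,0.017,0.004,0,-0.002,0.005,0.017,0.004,0,-0.002,0.005,0.017,0.004,0,-0.002,0.005,0.017,0.004]'
python3 - <<'E'
from h import *
go(*case(0,188),92,4.4)
p=snap("side"); save(p,"s4.png",(180,150,400,390),3)
E
```

```text
t: 6.18
tool_pos: [524.5, 415.7, 89.3]
eef_rot: [[0.997, 0.072, 0.001], [0.072, -0.997, 0.001], [0.001, -0.001, -1.0]]
ft_force: [0.4, -0.4, 0.9]
finger_gap: -0.1
t 6.17 tcp [524.5 415.7  89.3] yaw 4.13 F [ 0.4 -0.4  0.9] gap -0.1 q6 0.55
GO [0.0002, -0.0038, -0.0027] -0.005
```

View pics/s4.png

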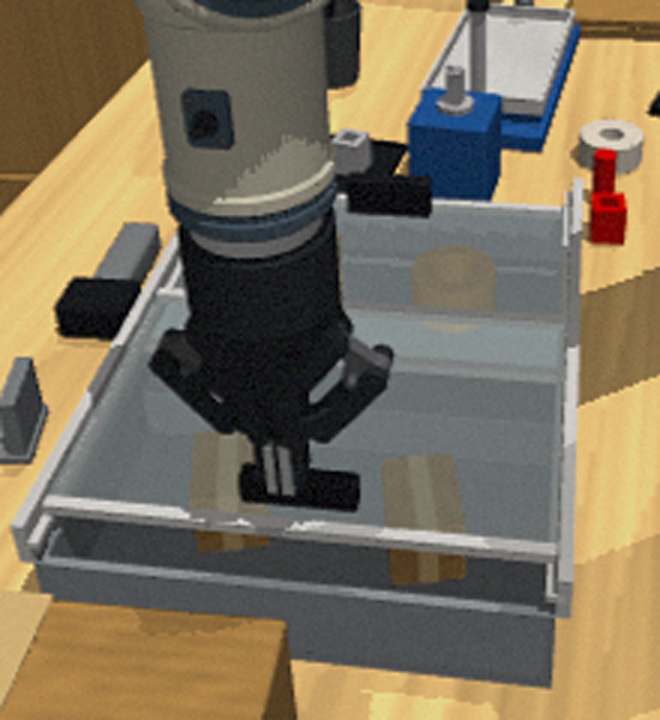

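Run:
```python
from h import *
p=snap("side")
go(*case(0,188),92,4.4)
s=monitor.sense()["tool_pos"]
print(proj(p,s), (proj(p,s)-[180,150])*3, (proj(p,[524,415.7,100])-[180,150])*3)
W=cloud(p); m=box(W,490,560,396,440,84,140); m[:, :]&=True
v,u=np.where(m); 
for r in sorted(set(v))[:60:2]: 
    k=v==r; print(r,u[k].min(),u[k].max(),np.round(W[r,u[k]].mean(0),0))
```

```text
t 6.28 tcp [524.3 415.7  88.9] yaw 4.14 F [ 0.   0.5 -0.1] gap -0.2 q6 0.55
GO [0.0003, -0.0037, -0.003] -0.004
[276.37475547 325.37302485] [289.12426641 526.11907454] [288.16926178 512.46372015]
304 282 282 [512. 412. 137.]
306 282 282 [511. 415. 137.]
308 260 281 [535. 414. 126.]
310 259 281 [532. 418. 126.]
312 260 292 [527. 407. 112.]
314 260 296 [523. 405. 105.]
316 260 296 [527. 399.  93.]
318 260 295 [530. 399.  88.]
320 259 298 [527. 401.  86.]
322 258 298 [526. 405.  85.]
324 257 298 [524. 410.  86.]
326 265 296 [516. 412.  86.]
328 282 296 [500. 413.  85.]
```

Run:
```python
from h import *
p=snap("side"); save(p,"s5.png",(245,290,315,340),10)
p["color"]=np.clip(p["color"].astype(float)*2.5,0,255).astype(np.uint8); save(p,"s5b.png",(225,260,325,340),8)
```

```text
(no output)
```

View pics/s5b.png

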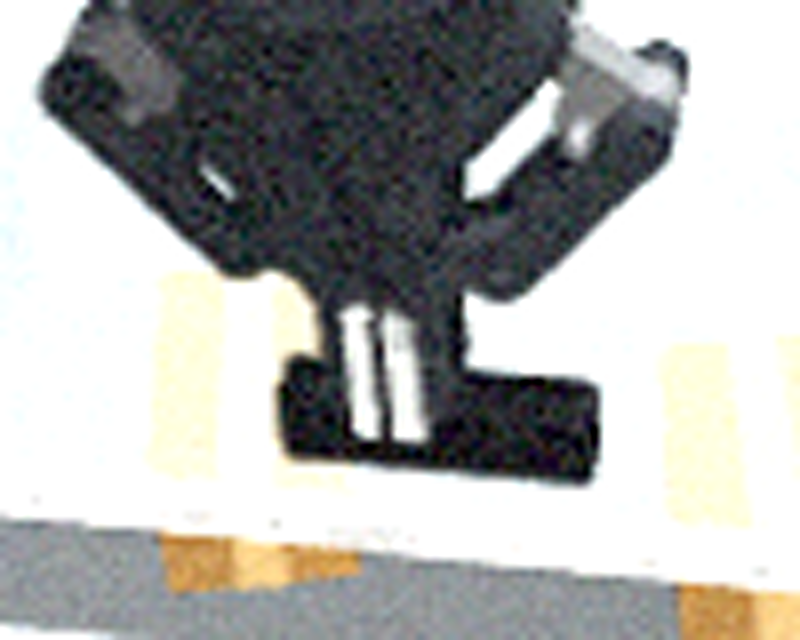

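Run:
```python
from h import *
p=snap("side");W=cloud(p)
for v in range(298,324,2): print(v,[np.round(W[v,u]).tolist() for u in (270,276)])
print(proj(p,[524,415.7,112]))
p=snap("top");W=cloud(p); print(np.nanmax(W[...,2]))
```

```text
298 [[526.0, 425.0, 161.0], [514.0, 430.0, 168.0]]
300 [[nan, nan, nan], [517.0, 422.0, 156.0]]
302 [[526.0, 427.0, 155.0], [517.0, 423.0, 152.0]]
304 [[526.0, 428.0, 151.0], [517.0, 425.0, 150.0]]
306 [[527.0, 427.0, 146.0], [517.0, 426.0, 146.0]]
308 [[527.0, 428.0, 142.0], [517.0, 428.0, 144.0]]
310 [[527.0, 427.0, 137.0], [517.0, 429.0, 140.0]]
312 [[528.0, 427.0, 132.0], [518.0, 427.0, 134.0]]
314 [[528.0, 429.0, 129.0], [518.0, 427.0, 130.0]]
316 [[541.0, 399.0, 91.0], [530.0, 398.0, 92.0]]
318 [[542.0, 399.0, 85.0], [531.0, 397.0, 85.0]]
320 [[540.0, 404.0, 86.0], [530.0, 401.0, 85.0]]
322 [[538.0, 409.0, 87.0], [529.0, 405.0, 85.0]]
[275.48658013 315.76197973]
556.2917611008385
```

Run:
```python
from h import *
p=snap("side"); print(proj(p,[236.8,-551.3,195.6]),proj(p,[236.8,-551.3,208]),proj(p,[236.8,-551.3,230]))
im=cv2.imread("pics/side0.png")[40:110,400:480]; cv2.imwrite("pics/z0.png",cv2.resize(im,None,fx=8,fy=8))
```

```text
[434.81967391 105.41460442] [435.28307698 101.92573741] [436.11600502  95.65479236]
```

View pics/z0.png

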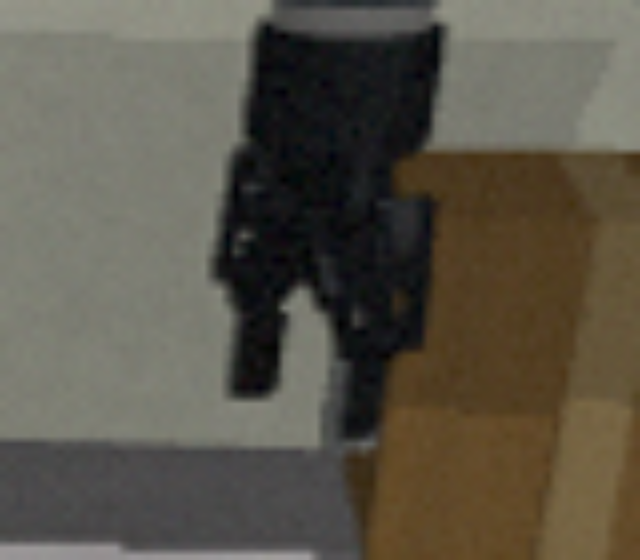

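```bash
python3 -m handwheel '[0,0,0,0.01,0,0,0,0,0.02,0,0,0,0,0.025,0,0,0,0,0.025,0,0,0,0,0.025,0]'
python3 - <<'E'
from h import *
go(*case(0,188),92,4.4)
p=snap("side");W=cloud(p)
for v in range(306,332,1): print(v,[np.round(W[v,u]).tolist() for u in (270,276)])
E
```

```text
t: 7.1
tool_pos: [524.2, 415.8, 63.7]
eef_rot: [[0.997, 0.072, 0.0], [0.072, -0.997, 0.0], [0.0, -0.0, -1.0]]
ft_force: [0.6, -0.2, 0.3]
finger_gap: -0.1
t 7.1 tcp [524.2 415.8  63.7] yaw 4.15 F [ 0.6 -0.2  0.3] gap -0.1 q6 0.55
GO [0.0004, -0.0037, -0.0283] -0.004
306 [[526.0, 428.0, 146.0], [516.0, 428.0, 148.0]]
307 [[526.0, 429.0, 146.0], [516.0, 428.0, 147.0]]
308 [[527.0, 428.0, 142.0], [515.0, 431.0, 147.0]]
309 [[527.0, 429.0, 141.0], [516.0, 431.0, 145.0]]
310 [[528.0, 426.0, 135.0], [517.0, 429.0, 140.0]]
311 [[527.0, 428.0, 136.0], [517.0, 428.0, 137.0]]
312 [[528.0, 427.0, 132.0], [518.0, 426.0, 133.0]]
313 [[528.0, 427.0, 130.0], [518.0, 427.0, 132.0]]
314 [[528.0, 429.0, 129.0], [517.0, 429.0, 131.0]]
315 [[528.0, 429.0, 127.0], [519.0, 426.0, 126.0]]
316 [[528.0, 428.0, 124.0], [518.0, 428.0, 125.0]]
317 [[529.0, 428.0, 121.0], [518.0, 428.0, 123.0]]
318 [[529.0, 428.0, 119.0], [519.0, 427.0, 120.0]]
319 [[529.0, 428.0, 116.0], [519.0, 427.0, 118.0]]
320 [[529.0, 429.0, 115.0], [519.0, 427.0, 115.0]]
321 [[529.0, 429.0, 113.0], [520.0, 426.0, 112.0]]
322 [[530.0, 428.0, 109.0], [520.0, 427.0, 110.0]]
323 [[530.0, 428.0, 107.0], [520.0, 426.0, 107.0]]
324 [[538.0, 411.0, 84.0], [520.0, 427.0, 105.0]]
325 [[537.0, 414.0, 86.0], [519.0, 429.0, 106.0]]
326 [[536.0, 415.0, 84.0], [525.0, 415.0, 87.0]]
327 [[537.0, 415.0, 81.0], [526.0, 414.0, 83.0]]
328 [[537.0, 416.0, 80.0], [526.0, 415.0, 82.0]]
329 [[562.0, 359.0, 8.0], [526.0, 414.0, 78.0]]
330 [[561.0, 363.0, 10.0], [548.0, 362.0, 12.0]]
331 [[561.0, 364.0, 8.0], [549.0, 362.0, 9.0]]
```

```bash
python3 -m handwheel '[0,0,0,0.004,0,0,0,0,0.006,0,0,0,0,0.008,0,0,0,0,0.008,0,0,0,0,0.008,0]' | egrep 'pos|force'; python3 -m handwheel '[0,0,0,0.001,0,0,0,0,0.002,0,0,0,0,0.003,0,0,0,0,0.004,0,0,0,0,0.004,0]'| egrep 'pos|force'; python3 -c "
from h import *
p=snap('side');W=cloud(p)
for v in range(322,334,1): print(v,[np.round(W[v,u]).tolist() for u in (273,276)])
"
```

```text
tool_pos: [524.1, 415.7, 55.5]
ft_force: [0.6, 0.0, -0.5]
tool_pos: [524.0, 415.6, 51.3]
ft_force: [0.2, -0.9, -0.6]
322 [[525.0, 428.0, 110.0], [520.0, 427.0, 111.0]]
323 [[525.0, 427.0, 107.0], [520.0, 427.0, 108.0]]
324 [[525.0, 428.0, 106.0], [520.0, 427.0, 105.0]]
325 [[525.0, 428.0, 103.0], [520.0, 427.0, 103.0]]
326 [[526.0, 427.0, 100.0], [520.0, 428.0, 102.0]]
327 [[526.0, 427.0, 98.0], [520.0, 428.0, 99.0]]
328 [[526.0, 427.0, 95.0], [521.0, 427.0, 96.0]]
329 [[526.0, 427.0, 93.0], [521.0, 428.0, 94.0]]
330 [[527.0, 427.0, 90.0], [521.0, 427.0, 91.0]]
331 [[554.0, 363.0, 9.0], [548.0, 363.0, 10.0]]
332 [[553.0, 366.0, 10.0], [548.0, 365.0, 9.0]]
333 [[553.0, 368.0, 9.0], [547.0, 367.0, 9.0]]
```

```bash
python3 -m handwheel '[0,0,0.015,-0.002,0,0,0,0.045,-0.002,0,0,0,0.08,-0.002,0,0,0,0.115,-0.002,0,0,0,0.15,-0.002,0]'
python3 - <<'E'
from h import *
go(*case(0,22),55,4.4)
p=snap("side");W=cloud(p); save(p,"s6.png",(180,150,400,390),3)
print(rect(W,box(W,450,620,100,420,100,112)))
E
```

```text
t: 9.07
tool_pos: [534.9, 265.0, 53.6]
eef_rot: [[0.997, 0.073, 0.0], [0.073, -0.997, 0.002], [0.001, -0.001, -1.0]]
ft_force: [1.6, 7.7, 2.6]
finger_gap: 0.1
t 9.07 tcp [534.9 265.   53.6] yaw 4.17 F [1.6 7.7 2.6] gap 0.1 q6 0.33
GO [0.0014, 0.0112, -0.0014] -0.004
(array([535.9, 260.4]), array([69.4, 36.8]), 7.4, 172)
```

View pics/s6.png

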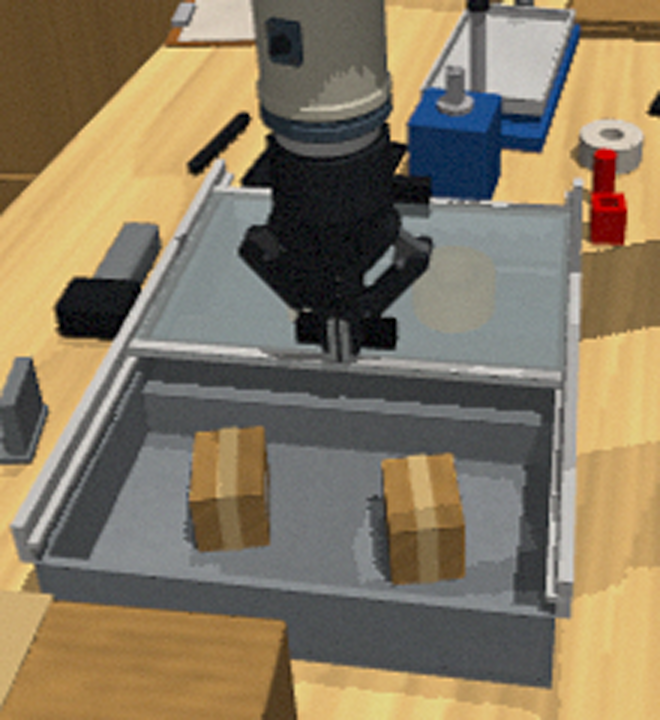

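```bash
python3 -m handwheel '[0,0.001,0.004,-0.001,0,0,0.001,0.007,-0.001,0,0,0.001,0.01,-0.001,0,0,0.001,0.01,-0.001,0,0,0.001,0.01,-0.001,0]' | egrep 'pos|force'; python3 -m handwheel '[1,0,0,-0.03,0,1,0,-0.02,-0.06,0,1,0.02,-0.08,-0.1,0,1,0.05,-0.12,-0.1,0,1,0.05,-0.12,-0.1,0]' | egrep 'pos|force';python3 - <<'E'
from h import *
p=snap("side");W=cloud(p); print(rect(W,box(W,450,620,100,420,98,112)))
for q in cams.recognise(p,"carton1"): print(q["score"],w(p,q["point"]))
print(rect(W,box(W,400,700,270,440,50,62)))
m=box(W,400,700,270,440,50,64).astype(np.uint8)
n,l,stt,c=cv2.connectedComponentsWithStats(m)
for i in range(1,n):
    if stt[i,4]>50: print(rect(W,l==i),np.round(np.median(W[l==i],0),1))
p=snap("top");W=cloud(p); save(p,"t6.png",(170,120,340,265),4)
E
```

```text
tool_pos: [534.7, 265.9, 54.1]
ft_force: [-1.2, 32.9, -7.7]
tool_pos: [578.5, 381.6, 151.0]
ft_force: [0.8, -0.8, -1.5]
(array([536.4, 249.7]), array([68.1, 17.1]), 4.0, 221)
0.8 [458.17025804 370.15111624  55.12839521]
0.58 [587.10344342 365.37776126  55.74385321]
(array([543.5, 354.7]), array([285.8, 170.2]), 0.5, 2412)
(array([676.4, 355.3]), array([ 13.8, 169.5]), 2.7, 403) [675.7 367.3  60.4]
(array([591.8, 346.4]), array([45.6, 63.7]), 18.7, 612) [590.1 350.8  57. ]
(array([464. , 346.6]), array([45.9, 62. ]), 18.3, 670) [463.1 350.9  57. ]
(array([514.7, 432.5]), array([230. ,   9.3]), 4.3, 819) [493.6 432.4  59.8]
```

View pics/t6.png

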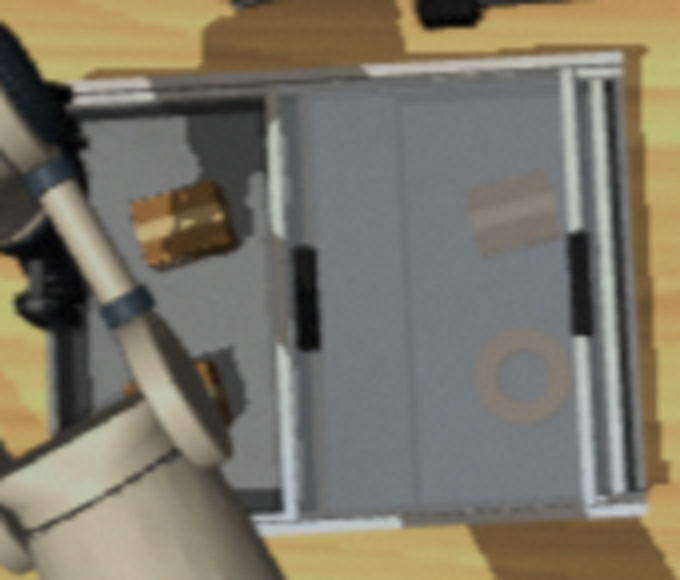

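```bash
python3 -c "
from h import *
go(591.8,346.4,40,18.5)"
```

```text
t 10.53 tcp [577.8 378.3 154.3] yaw 4.11 F [-0.2 -0.2 -0. ] gap 85.3 q6 0.46
GO [0.0118, 0.0327, 0.1143] -0.251
```

```bash
python3 -m handwheel '[1,0.012,0.033,0.05,-0.251,1,0.012,0.033,0.1,-0.251,1,0.012,0.033,0.114,-0.251,1,0.012,0.033,0.114,-0.251,1,0.012,0.033,0.114,-0.251]' 40 | egrep 'pos|force'
python3 - <<'E'
from h import *
go(591.8,346.4,-20,18.5)
p=snap("side"); save(p,"s7.png",(200,200,360,390),4);W=cloud(p)
m=box(W,400,700,270,425,50,62).astype(np.uint8)
n,l,stt,c=cv2.connectedComponentsWithStats(m)
for i in range(1,n):
    if stt[i,4]>50: print(rect(W,l==i),np.round(np.median(W[l==i],0),1))
E
```

```text
tool_pos: [593.5, 348.2, 44.2]
ft_force: [-0.6, 0.8, 1.1]
t 11.15 tcp [593.5 348.2  44.2] yaw 18.5 F [-0.6  0.8  1.1] gap 85.1 q6 0.16
GO [-0.0025, 0.0012, 0.0642] 0.0
(array([676.6, 370.2]), array([  8.4, 110.1]), 4.1, 249) [674.8 380.4  60. ]
(array([591.8, 346.4]), array([45.6, 61.3]), 19.1, 611) [589.9 350.8  57.2]
(array([464. , 346.1]), array([46.1, 64. ]), 18.3, 674) [463.  351.1  57.1]
```

View pics/s7.png

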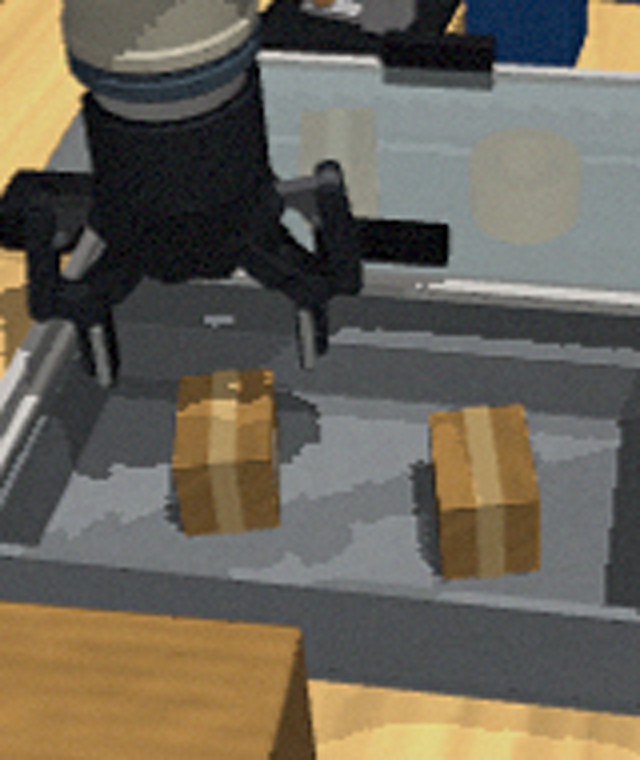

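```bash
python3 -m handwheel '[1,-0.002,0.001,0.02,0,1,-0.002,0.001,0.04,0,1,-0.002,0.001,0.055,0,1,-0.002,0.001,0.062,0,1,-0.002,0.001,0.064,0]'
python3 - <<'E'
from h import *
p=snap("side"); save(p,"s8.png",(200,200,360,390),4)
E
```

```text
t: 11.82
tool_pos: [590.4, 345.7, -24.4]
eef_rot: [[0.948, 0.318, -0.001], [0.318, -0.948, -0.001], [-0.001, 0.0, -1.0]]
ft_force: [0.5, 0.6, 0.4]
finger_gap: 85.5
```

View pics/s8.png

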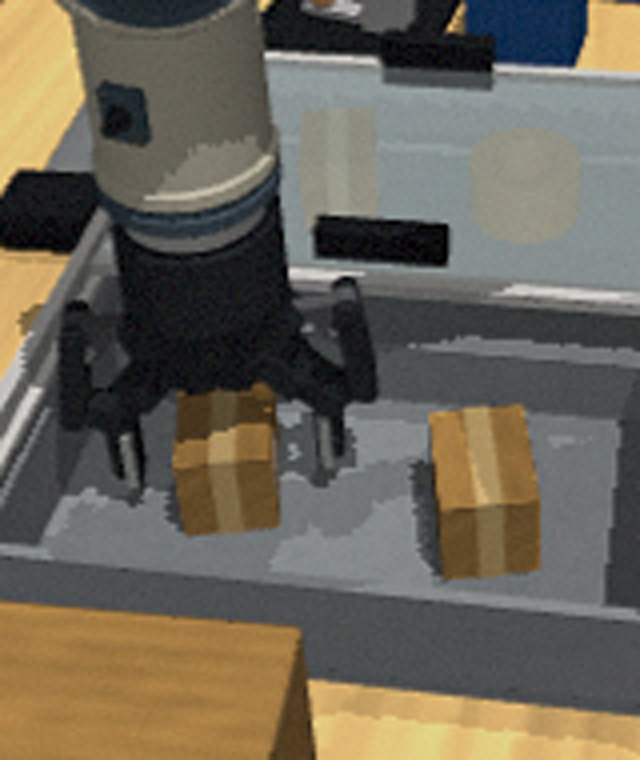

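```bash
python3 -m handwheel '[0.2,0,0,0,0,0.2,0,0,0,0,0.2,0,0,0,0,0.2,0,0,0,0,0.2,0,0,0,0]' 40|egrep 'pos|force|gap'; python3 -m handwheel '[0.2,0,0,-0.02,0,0.2,0,0,-0.06,0,0.2,0,0,-0.1,0,0.2,0,0,-0.15,0,0.2,0,0,-0.2,0]'|egrep 'pos|force|gap'
python3 - <<'E'
from h import *
p=snap("side"); save(p,"s9.png")
go(*loc(LC,LA,0,72),185,-2.3)
E
```

```text
tool_pos: [591.2, 346.1, -22.6]
ft_force: [0.8, 0.3, 4.4]
finger_gap: 45.5
tool_pos: [590.0, 345.6, 178.2]
ft_force: [0.6, 0.7, -2.2]
finger_gap: 45.6
t 13.18 tcp [591.9 346.5 187.7] yaw 18.53 F [-1.7 -1.2  4.9] gap 45.8 q6 0.16
GO [-0.2622, 0.5445, -0.0011] 0.364
```

View pics/s9.png

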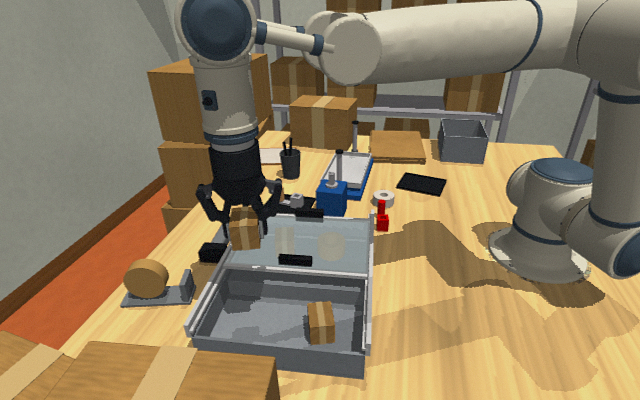

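```bash
sed -i 's/^LC=.*/LC=np.array([513.5,-323.0]); LA=np.radians(-2.4)/' h.py
python3 - <<'E'
from h import *
p=snap("top"); W=cloud(p); print(np.nanmedian(W[box(W,480,540,-400,-260,20,60)],0), rect(W,box(W,420,600,-470,-180,42,54)))
go(*loc(LC,LA,0,-72),180,-2.4)
E
```

```text
[ 509.99595739 -329.73626374   34.84510332] (array([ 513.5, -322.7]), array([286.1, 130.3]), 87.6, 494)
t 13.22 tcp [592.5 346.9 185.9] yaw 18.54 F [ 0.2  0.8 -1.1] gap 45.9 q6 0.16
GO [-0.3137, 0.6772, 0.0007] 0.365
```

```bash
python3 -m handwheel '[0.2,-0.314,0.677,0,0.365,0.2,-0.314,0.677,0,0.365,0.2,-0.314,0.677,0,0.365,0.2,-0.314,0.677,0,0.365,0.2,-0.314,0.677,0,0.365]'|egrep 'pos|force|gap'; python3 -c "
from h import *
go(*loc(LC,LA,0,-72),180,-2.4)"
```

```text
tool_pos: [554.9, 33.4, 175.5]
ft_force: [0.6, -0.4, -3.1]
finger_gap: 45.6
t 13.85 tcp [554.9  33.4 175.5] yaw -2.36 F [ 0.6 -0.4 -3.1] gap 45.6 q6 0.04
GO [-0.0267, 0.4298, -0.0044] 0.001
```

```bash
python3 -m handwheel '[0.2,-0.027,0.43,-0.006,0,0.2,-0.027,0.43,-0.006,0,0.2,-0.027,0.43,-0.006,0,0.2,-0.027,0.43,-0.006,0,0.2,-0.027,0.43,-0.006,0]'|egrep 'pos|force|gap'; python3 -m handwheel '[0.2,0,0.12,0,0,0.2,0,0.12,0,0,0.2,0,0.12,0,0,0.2,0,0.12,0.02,0,0.2,0,0.12,0.05,0]'|egrep 'pos|force|gap'; python3 -c "
from h import *
go(*loc(LC,LA,0,-72),25,-2.4)"
```

```text
tool_pos: [522.6, -277.1, 180.0]
ft_force: [0.6, -0.4, -2.9]
finger_gap: 45.3
tool_pos: [519.0, -394.9, 131.0]
ft_force: [0.5, -0.5, -2.5]
finger_gap: 45.6
t 15.1 tcp [ 519.  -394.9  131. ] yaw -2.36 F [ 0.5 -0.5 -2.5] gap 45.6 q6 -0.66
GO [-0.0086, 0.0004, 0.1059] 0.001
```

```bash
python3 -m handwheel '[0.2,-0.009,0,0.03,0,0.2,-0.009,0,0.06,0,0.2,-0.009,0,0.09,0,0.2,-0.009,0,0.106,0,0.2,-0.009,0,0.106,0]'|egrep 'pos|force|gap'; python3 -c "
from h import *
go(*loc(LC,LA,0,-72),4,-2.4)
p=snap('side'); save(p,'s10.png',(280,110,440,220),4)"
```

```text
tool_pos: [508.9, -393.7, 23.1]
ft_force: [-0.9, -0.2, -1.5]
finger_gap: 45.4
t 15.72 tcp [ 508.9 -393.7   23.1] yaw -2.35 F [-0.9 -0.2 -1.5] gap 45.4 q6 -0.67
GO [0.0017, 0.0012, 0.0191] 0.001
```

View pics/s10.png

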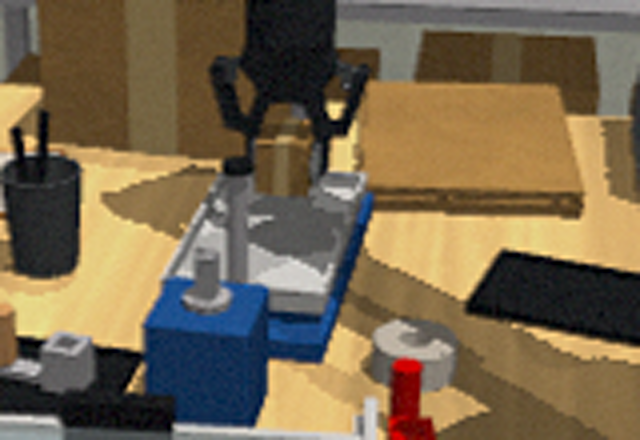

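```bash
python3 -m handwheel '[0.2,0.002,0.001,0.008,0,0.2,0.002,0.001,0.014,0,0.2,0.002,0.001,0.018,0,0.2,0.002,0.001,0.02,0,0.2,0.002,0.001,0.02,0]'|egrep 'pos|force|gap'
```

```text
tool_pos: [511.5, -396.1, 4.6]
ft_force: [0.5, -0.6, -1.9]
finger_gap: 45.8
```

```bash
python3 -m handwheel '[0.2,0,0,0.001,0,0.2,0,0,0.002,0,0.2,0,0,0.003,0,0.2,0,0,0.003,0,0.2,0,0,0.003,0]'|egrep 'pos|force|gap'
```

```text
tool_pos: [511.7, -396.2, 2.3]
ft_force: [-1.6, 1.9, 2.0]
finger_gap: 45.8
```

```bash
python3 -m handwheel '[0.75,0,0,0,0,0.75,0,0,0,0,0.75,0,0,0,0,0.75,0,0,-0.02,0,0.75,0,0,-0.06,0]'|egrep 'pos|force|gap'; python3 -m handwheel '[1,0,0,-0.06,0,1,0,0,-0.12,0,1,0,-0.06,-0.14,0,1,0,-0.12,-0.14,0,1,0,-0.18,-0.14,0]'|egrep 'pos|force|gap'
python3 - <<'E'
from h import *
p=snap('side'); save(p,'s11.png',(260,110,460,390),3)
go(464,346.3,140,18.3)
W=cloud(p); print(rect(W,box(W,420,600,-450,-200,70,90)))
E
```

```text
tool_pos: [510.7, -395.3, 61.4]
ft_force: [0.4, -0.4, 1.1]
finger_gap: 63.9
tool_pos: [519.2, -214.8, 204.3]
ft_force: [1.6, 0.2, -0.0]
finger_gap: 85.4
t 18.32 tcp [ 519.9 -207.8  204.9] yaw -2.07 F [3.5 2.8 1.3] gap 85.0 q6 -0.41
GO [-0.0761, -0.5515, 0.0665] -0.356
(array([ 510.7, -405.4]), array([87.9, 45.6]), 87.2, 142)
```

View pics/s11.png

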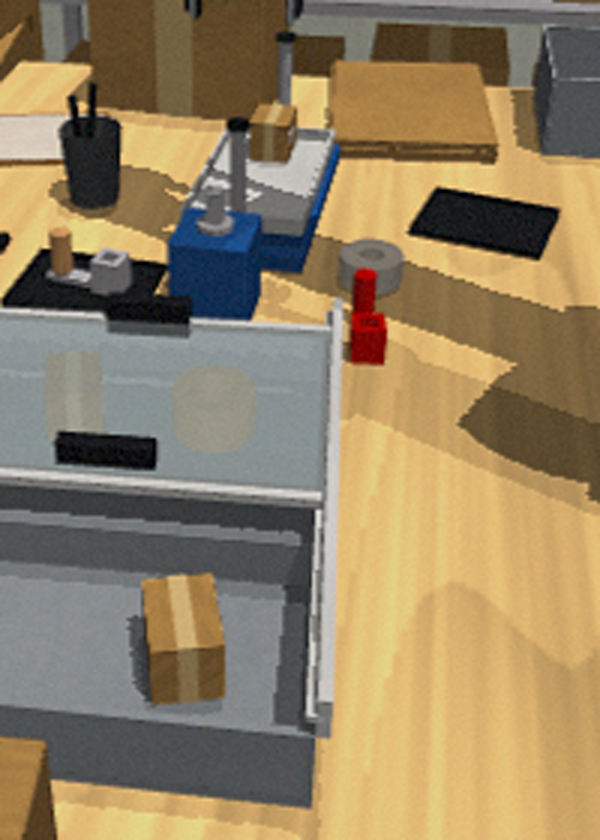

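```bash
python3 -m handwheel '[1,-0.076,-0.551,0.04,-0.356,1,-0.076,-0.551,0.04,-0.356,1,-0.076,-0.551,0.04,-0.356,1,-0.076,-0.551,0.04,-0.356,1,-0.076,-0.551,0.04,-0.356]'|egrep 'pos|force|gap';  python3 -c "
from h import *
go(464,346.3,45,18.3)"
```

```text
tool_pos: [489.1, 95.9, 181.3]
ft_force: [-0.5, -0.5, -0.6]
finger_gap: 85.3
t 18.95 tcp [489.1  95.9 181.3] yaw 18.01 F [-0.5 -0.5 -0.6] gap 85.3 q6 -0.19
GO [0.0532, -0.246, 0.1363] -0.005
```

```bash
python3 -m handwheel '[1,0.053,-0.246,0.02,-0.005,1,0.053,-0.246,0.04,-0.005,1,0.053,-0.246,0.06,-0.005,1,0.053,-0.246,0.1,-0.005,1,0.053,-0.246,0.136,-0.005]'|egrep 'pos|force|gap';  python3 - <<'E'
from h import *
p=snap('side'); W=cloud(p)
m=box(W,400,700,270,425,50,62).astype(np.uint8)
n,l,stt,c=cv2.connectedComponentsWithStats(m)
for i in range(1,n):
    if stt[i,4]>50: print(rect(W,l==i),np.round(np.median(W[l==i],0),1))
go(464,346.3,-22,18.3)
E
```

```text
tool_pos: [464.4, 347.9, 45.7]
ft_force: [0.4, 0.4, -0.5]
finger_gap: 85.3
(array([678. , 348.2]), array([  9.8, 154.1]), 3.3, 314) [676.5 355.3  59.6]
(array([463.9, 346.4]), array([46.1, 62.4]), 18.1, 670) [462.9 351.1  57. ]
t 19.62 tcp [459.4 346.5  34.7] yaw 18.49 F [-4.8 -1.1 -6.7] gap 85.3 q6 0.26
GO [0.0047, 0.0016, 0.0567] 0.003
```

```bash
python3 -m handwheel '[1,0.001,0,0.02,0,1,0.001,0,0.045,0,1,0.001,0,0.064,0,1,0.001,0,0.066,0,1,0.001,0,0.066,0]'|egrep 'pos|force|gap'; python3 -m handwheel '[0.2,0,0,0,0,0.2,0,0,0,0,0.2,0,0,0,0,0.2,0,0,0,0,0.2,0,0,0,0]' 40|egrep 'pos|force|gap'
```

```text
tool_pos: [465.4, 344.7, -21.3]
ft_force: [0.1, -0.2, -0.6]
finger_gap: 85.0
tool_pos: [465.0, 345.0, -21.7]
ft_force: [-0.9, 0.5, 5.2]
finger_gap: 45.7
```

```bash
python3 -m handwheel '[0.2,0,0,-0.03,0,0.2,0,0,-0.08,0,0.2,0,0,-0.13,0,0.2,0,0,-0.18,0,0.2,0,0,-0.2,0]'|egrep 'pos|force|gap'
python3 - <<'E'
from h import *
go(*loc(LC,LA,0,0),180,-2.4)
p=snap('side'); save(p,'s12.png',(180,110,420,390),2)
E
```

```text
tool_pos: [465.3, 345.2, 180.3]
ft_force: [0.2, -0.7, -1.7]
finger_gap: 45.6
t 21.5 tcp [465.3 345.2 180.3] yaw 18.31 F [ 0.2 -0.7 -1.7] gap 45.6 q6 0.26
GO [-0.1641, 0.6495, -0.0011] 0.361
```

View pics/s12.png

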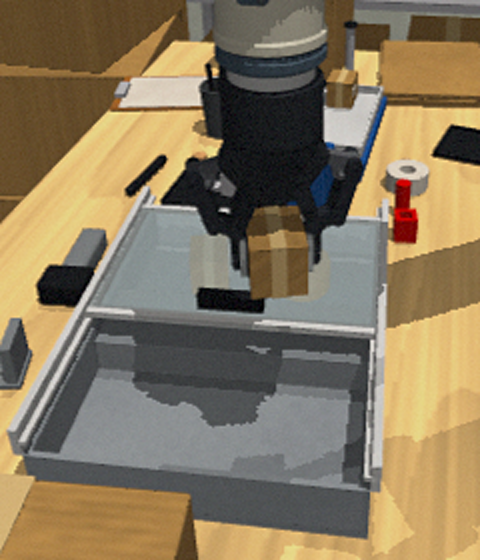

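Carton B is held (crop (278,250)). Moving it to the middle of the tray.

```bash
python3 -m handwheel '[0.2,-0.164,0.65,-0.005,0.361,0.2,-0.164,0.65,-0.005,0.361,0.2,-0.164,0.65,-0.005,0.361,0.2,-0.164,0.65,-0.005,0.361,0.2,-0.164,0.65,-0.005,0.361]'|egrep 'pos|force|gap';  python3 -c "
from h import *
go(*loc(LC,LA,0,0),180,-2.4)"
```

```text
tool_pos: [486.1, 31.1, 176.5]
ft_force: [1.3, 0.4, -1.3]
finger_gap: 45.7
t 22.18 tcp [486.1  31.1 176.5] yaw -2.36 F [ 1.3  0.4 -1.3] gap 45.7 q6 0.04
GO [0.0419, 0.3527, -0.0036] 0.001
```

```bash
python3 -m handwheel '[0.2,0.042,0.353,-0.008,0,0.2,0.042,0.353,-0.008,0,0.2,0.042,0.353,-0.008,0,0.2,0.042,0.353,-0.008,0,0.2,0.042,0.353,-0.008,0]'|egrep 'pos|force|gap'; python3 -m handwheel '[0.2,0,0.041,0,0,0.2,0,0.041,0,0,0.2,0,0.041,0.02,0,0.2,0,0.041,0.05,0,0.2,0,0.041,0.05,0]'|egrep 'pos|force|gap';  python3 -c "
from h import *
go(*loc(LC,LA,0,0),25,-2.4)"
```

```text
tool_pos: [510.3, -280.2, 183.4]
ft_force: [1.4, -0.2, -1.2]
finger_gap: 45.5
tool_pos: [507.8, -317.1, 131.6]
ft_force: [-0.0, 0.2, -1.4]
finger_gap: 45.4
t 23.43 tcp [ 507.8 -317.1  131.6] yaw -2.32 F [-0.   0.2 -1.4] gap 45.4 q6 -0.57
GO [0.0067, 0.0062, 0.1065] 0.001
```

```bash
python3 -m handwheel '[0.2,0.007,0.006,0.03,0,0.2,0.007,0.006,0.06,0,0.2,0.007,0.006,0.09,0,0.2,0.007,0.006,0.106,0,0.2,0.007,0.006,0.106,0]'|egrep 'pos|force|gap'; python3 -m handwheel '[0.2,0,0,0.008,0,0.2,0,0,0.014,0,0.2,0,0,0.018,0,0.2,0,0,0.018,0,0.2,0,0,0.018,0]'|egrep 'pos|force|gap'; python3 -c "
from h import *
go(*loc(LC,LA,0,0),4,-2.4)"
```

```text
tool_pos: [515.7, -325.0, 29.8]
ft_force: [-0.1, -0.3, -2.0]
finger_gap: 45.4
tool_pos: [516.3, -325.9, 13.0]
ft_force: [-0.1, -0.4, -1.7]
finger_gap: 46.0
t 24.68 tcp [ 516.3 -325.9   13. ] yaw -2.38 F [-0.1 -0.4 -1.7] gap 46.0 q6 -0.58
GO [-0.0029, -0.0028, 0.009] 0.0
```

```bash
python3 -m handwheel '[0.2,-0.003,-0.003,0.004,0,0.2,-0.003,-0.003,0.007,0,0.2,-0.003,-0.003,0.009,0,0.2,-0.003,-0.003,0.01,0,0.2,-0.003,-0.003,0.01,0]'|egrep 'pos|force|gap'
```

```text
tool_pos: [513.5, -322.7, 3.2]
ft_force: [-1.9, 0.8, 1.6]
finger_gap: 45.5
```

```bash
python3 -m handwheel '[0.75,0,0,0,0,0.75,0,0,0,0,0.75,0,0,0,0,0.75,0,0,-0.02,0,0.75,0,0,-0.06,0]'|egrep 'pos|force|gap'; python3 -m handwheel '[0,0,0,-0.12,0,0,0,-0.06,-0.18,0,0,0,-0.12,-0.18,0,0,0,-0.18,-0.18,0,0,0,-0.24,-0.18,0]'|egrep 'pos|force|gap'
python3 - <<'E'
from h import *
p=snap('side'); W=cloud(p); save(p,'s13.png',(260,110,460,240),4)
go(*case(0,-14),120,4.4)
E
```

```text
tool_pos: [512.4, -322.0, 62.4]
ft_force: [0.3, -1.1, 1.0]
finger_gap: 64.1
tool_pos: [522.0, -118.7, 242.5]
ft_force: [0.8, 0.2, -0.5]
finger_gap: -0.1
t 26.6 tcp [ 522.5 -111.4  243.5] yaw -2.02 F [2.2 4.1 1.3] gap -0.1 q6 -0.24
GO [0.005, -0.3294, 0.1248] -0.112
```

View pics/s13.png

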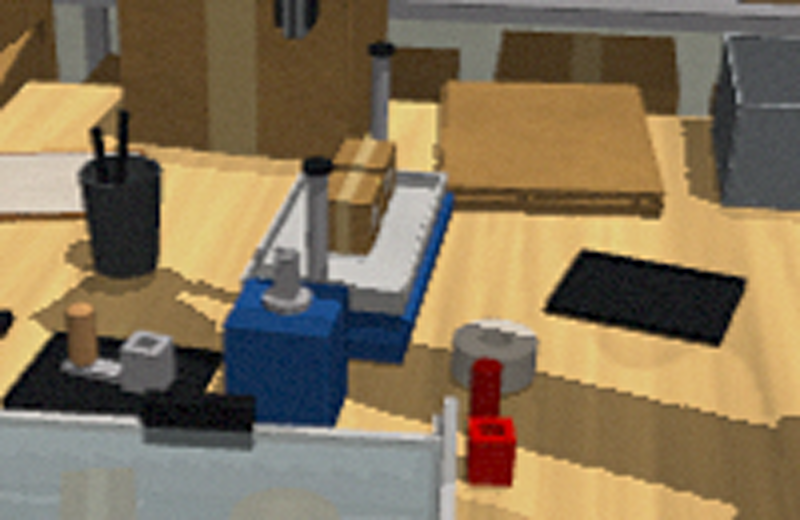

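```bash
python3 -m handwheel '[0,0.005,-0.3,0.08,-0.11,0,0.005,-0.3,0.08,-0.11,0,0.005,-0.3,0.11,-0.11,0,0.005,-0.3,0.11,-0.11,0,0.005,-0.3,0.11,-0.11]'|egrep 'pos|force|gap';python3 -m handwheel '[0,0,-0.0,0,0,0,0,-0.0,0,0,0,0,0,0,0,0,0,0,0,0,0,0,0,0,0]'|egrep 'pos|force|gap'
python3 - <<'E'
from h import *
p=snap('top'); W=cloud(p); save(p,'t13.png',(170,90,530,280),2)
go(*case(0,-14),55,4.4)
m=box(W,420,600,-450,-200,72,90).astype(np.uint8)
n,l,stt,c=cv2.connectedComponentsWithStats(m)
for i in range(1,n):
    if stt[i,4]>20: print(rect(W,l==i),np.round(np.median(W[l==i],0),1))
E
```

```text
tool_pos: [539.0, 173.9, 133.0]
ft_force: [0.2, -0.1, 0.5]
finger_gap: -0.2
tool_pos: [539.1, 171.4, 132.5]
ft_force: [0.9, 0.1, -0.2]
finger_gap: -0.0
t 27.9 tcp [539.  171.6 132.3] yaw 3.87 F [ 0.5  0.3 -0.1] gap -0.4 q6 0.18
GO [0.004, -0.0463, 0.0773] -0.009
(array([ 513.5, -319.7]), array([63.4, 46. ]), 87.4, 379) [ 512.8 -319.1   83. ]
(array([ 511.7, -395.3]), array([63.2, 46.3]), 88.0, 382) [ 511.6 -393.3   82.5]
```

View pics/t13.png

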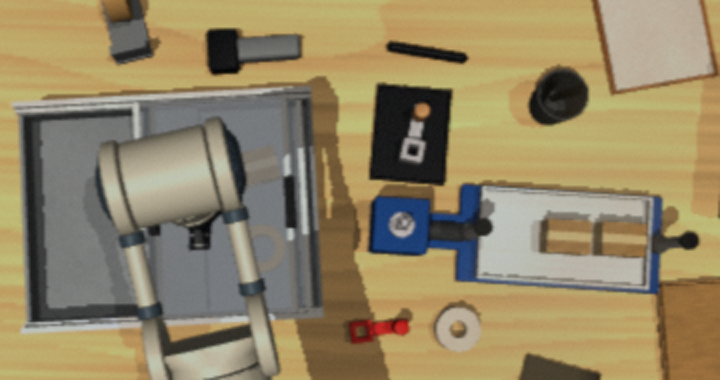

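```bash
python3 -m handwheel '[0,0.004,-0.046,0.01,-0.009,0,0.004,-0.046,0.04,-0.009,0,0.004,-0.046,0.07,-0.009,0,0.004,-0.046,0.077,-0.009,0,0.004,-0.046,0.077,-0.009]'|egrep 'pos|force|gap';python3 -c "
from h import *
go(*case(0,160),55,4.4)"
```

```text
tool_pos: [539.7, 218.1, 55.2]
ft_force: [0.6, 0.0, 0.8]
finger_gap: 0.2
t 28.52 tcp [539.7 218.1  55.2] yaw 4.42 F [0.6 0.  0.8] gap 0.2 q6 0.25
GO [0.0003, -0.1739, 0.0001] 0.0
```

```bash
python3 -m handwheel '[0,0,-0.03,0,0,0,0,-0.07,0,0,0,0,-0.11,0,0,0,0,-0.145,0,0,0,0,-0.17,0,0]'|egrep 'pos|force|gap';python3 -m handwheel '[0,0,-0.003,0,0,0,0,-0.005,0,0,0,0,-0.007,0,0,0,0,-0.009,0,0,0,0,-0.009,0,0]'|egrep 'pos|force|gap'
python3 - <<'E'
from h import *
p=snap('side'); W=cloud(p)
go(*case(0,160),55,4.4); print(rect(W,box(W,450,620,360,440,99,108)))
save(p,'s14.png',(180,150,400,390),2)
E
```

```text
tool_pos: [527.4, 389.0, 57.1]
ft_force: [2.3, -2.7, -0.6]
finger_gap: 0.3
tool_pos: [526.3, 394.1, 55.5]
ft_force: [-1.2, -7.4, 4.5]
finger_gap: 0.0
t 29.82 tcp [526.3 394.1  55.5] yaw 4.32 F [-2.3 -6.8  4.3] gap -0.1 q6 0.52
GO [-0.0, 0.0026, 0.0005] -0.001
(array([525. , 407.1]), array([69.7, 29.2]), 4.5, 384)
```

View pics/s14.png

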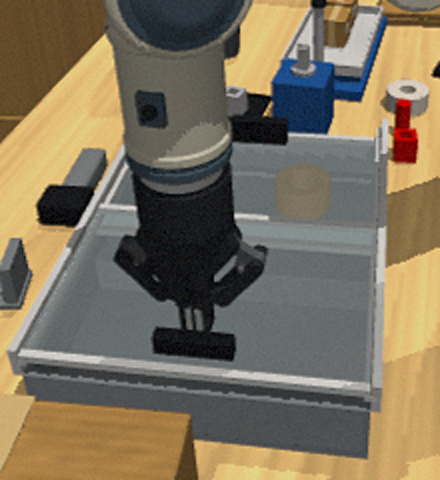

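```bash
python3 -m handwheel '[0,0,-0.002,0,0,0,0,-0.003,0,0,0,0,-0.004,0,0,0,0,-0.004,0,0,0,0,-0.004,0,0]'|egrep 'pos|force|gap';python3 -m handwheel '[0,0,0.02,-0.03,0,0,0,0.06,-0.06,0,0,0,0.12,-0.07,0,0,0,0.18,-0.07,0,0,0,0.24,-0.07,0]'|egrep 'pos|force|gap'
python3 - <<'E'
from h import *
p=snap('side'); W=cloud(p)
print(rect(W,box(W,450,620,360,440,99,108)))
go(*case(0,-192),110,4.4);
E
```

```text
tool_pos: [526.3, 394.0, 55.5]
ft_force: [-2.6, -20.7, 7.5]
finger_gap: -0.0
tool_pos: [544.1, 159.3, 125.5]
ft_force: [-0.6, -0.6, 0.3]
finger_gap: -0.2
(array([524.5, 414.1]), array([69.3, 15.6]), 3.6, 345)
t 31.12 tcp [544.9 152.1 125.5] yaw 4.09 F [ 3.8 -4.7 -0.2] gap 0.2 q6 0.14
GO [0.0007, 0.1118, 0.0161] -0.005
```

```bash
python3 -m handwheel '[0,0,0.07,0.01,-0.005,0,0,0.1,0.01,-0.005,0,0,0.113,0.01,-0.005,0,0,0.113,0.01,-0.005,0,0,0.113,0.01,-0.005]'|egrep 'pos|force|gap'; python3 -c "
from h import *
go(*case(0,-194),52,4.4)"
```

```text
tool_pos: [552.8, 50.1, 115.1]
ft_force: [-0.3, 0.8, 0.9]
finger_gap: 0.2
t 31.75 tcp [552.8  50.1 115.1] yaw 4.79 F [-0.3  0.8  0.9] gap 0.2 q6 -0.05
GO [-0.0001, 0.0116, 0.0631] 0.007
```

```bash
python3 -m handwheel '[0,0,0.012,0,0.007,0,0,0.012,0.02,0.007,0,0,0.012,0.045,0.007,0,0,0.012,0.063,0.007,0,0,0.012,0.063,0.007]'|egrep 'pos|force|gap'
python3 - <<'E'
from h import *
go(*case(0,-42),54,4.4)
p=snap('side'); W=cloud(p); save(p,'s15.png',(240,150,400,250),4)
E
```

```text
tool_pos: [552.2, 37.1, 49.1]
ft_force: [-0.0, 0.2, 0.2]
finger_gap: 0.2
t 32.38 tcp [552.2  37.1  49.1] yaw 4.34 F [-0.   0.2  0.2] gap 0.2 q6 -0.07
GO [0.0014, -0.1534, -0.0048] -0.001
```

View pics/s15.png

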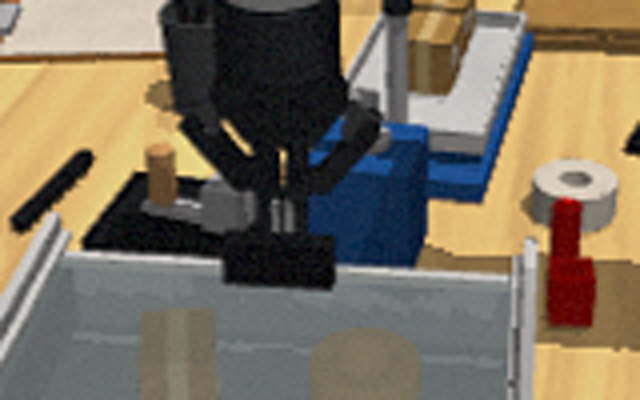

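```bash
python3 -m handwheel '[0,0.001,-0.02,-0.005,0,0,0.001,-0.05,-0.005,0,0,0.001,-0.085,-0.005,0,0,0.001,-0.12,-0.005,0,0,0.001,-0.148,-0.005,0]'|egrep 'pos|force|gap';python3 -m handwheel '[0,0,-0.003,0,0,0,0,-0.006,0,0,0,0,-0.009,0,0,0,0,-0.01,0,0,0,0,-0.01,0,0]'|egrep 'pos|force|gap'
python3 - <<'E'
from h import *
p=snap('side'); W=cloud(p)
go(*case(0,-36),54,4.4)
E
```

```text
tool_pos: [544.2, 186.7, 58.8]
ft_force: [2.7, -2.8, -0.8]
finger_gap: 0.2
tool_pos: [543.0, 193.9, 57.1]
ft_force: [-0.2, -1.8, 0.3]
finger_gap: -0.1
t 33.73 tcp [543.  193.9  57. ] yaw 4.28 F [ 0.5 -2.8  1.9] gap -0.4 q6 0.21
GO [-0.0013, -0.0024, 0.003] -0.002
```

```bash
python3 -m handwheel '[0,0,0.01,-0.04,0,0.5,0,0.02,-0.1,0,1,0.0,0.04,-0.13,0,1,0,0.09,-0.13,0,1,0,0.09,-0.13,0]'|egrep 'pos|force|gap'
python3 - <<'E'
from h import *
for n in("side","top"):
    p=snap(n); W=cloud(p); save(p,n+'16.png',(180,150,400,390) if n=="side" else (170,120,340,265),3)
    print(rect(W,box(W,450,620,100,320,99,108)))
    m=box(W,420,690,30,195,40,64).astype(np.uint8)
    k,l,stt,c=cv2.connectedComponentsWithStats(m)
    for i in range(1,k):
        if stt[i,4]>50: print(n,rect(W,l==i),np.round(np.median(W[l==i],0),1))
go(600,100,55,18)
E
```

```text
tool_pos: [550.1, 102.0, 187.5]
ft_force: [0.1, 0.4, 0.3]
finger_gap: 72.0
(array([539.4, 214.1]), array([69.2, 17.4]), 2.9, 185)
side (array([609. ,  33.8]), array([161.2,  12.4]), 4.2, 412) [619.2  35.8  52.5]
side (array([604.8, 112.9]), array([46. , 63.9]), 16.0, 338) [603.8 121.2  56.8]
side (array([489.9, 103.8]), array([65.4, 67.7]), 52.2, 359) [489.8 109.4  48.2]
(array([524.2, 217.2]), array([38.6,  5.2]), 6.6, 13)
top (array([486.9, 102.1]), array([60.6, 66.8]), 23.7, 238) [478.9  93.2  50.2]
t 34.45 tcp [549.5 104.5 186.6] yaw 4.25 F [ 0.2 -0.2  1. ] gap 84.7 q6 0.05
GO [0.05, 0.0083, 0.1316] -0.24
```

View pics/side16.png

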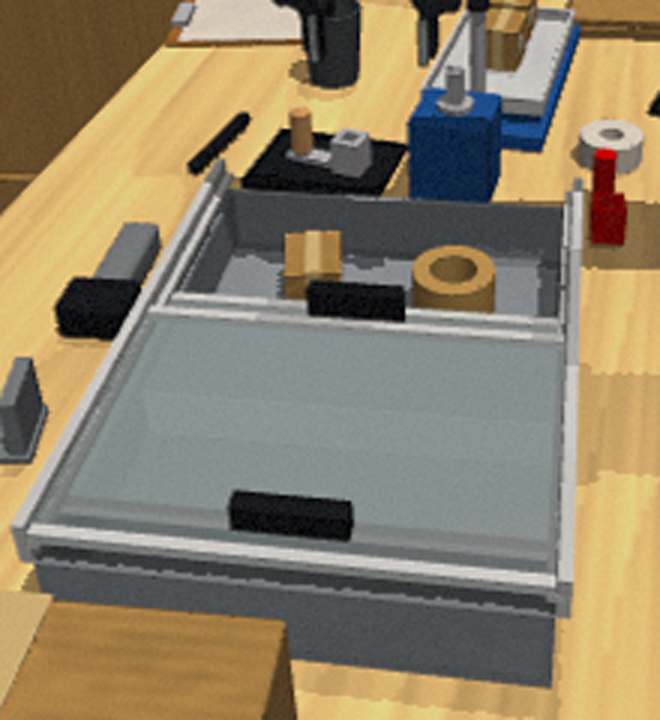

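View pics/top16.png

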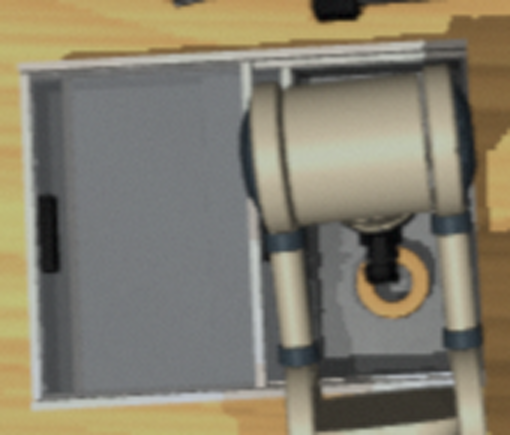

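```bash
python3 -c "
from h import *
go(604.8,112.7,45,16.5)"; python3 -m handwheel '[1,0.056,-0.004,0.05,-0.21,1,0.056,-0.004,0.1,-0.21,1,0.056,-0.004,0.141,-0.21,1,0.056,-0.004,0.141,-0.21,1,0.056,-0.004,0.141,-0.21]'|egrep 'pos|force|gap'; python3 -c "
from h import *
go(604.8,112.7,-22,16.5)"
```

```text
t 34.45 tcp [549.5 104.5 186.6] yaw 4.25 F [ 0.2 -0.2  1. ] gap 84.7 q6 0.05
GO [0.0558, -0.004, 0.1416] -0.214
tool_pos: [605.9, 113.9, 48.0]
ft_force: [-0.0, -0.6, 1.0]
finger_gap: 85.3
t 35.08 tcp [605.9 113.9  48. ] yaw 16.41 F [-0.  -0.6  1. ] gap 85.3 q6 -0.16
GO [-0.0016, 0.0008, 0.07] -0.002
```

```bash
python3 -m handwheel '[1,-0.001,0,0.02,0,1,-0.001,0,0.045,0,1,-0.001,0,0.064,0,1,-0.001,0,0.068,0,1,-0.001,0,0.068,0]'|egrep 'pos|force|gap'; python3 -m handwheel '[0.2,0,0,0,0,0.2,0,0,0,0,0.2,0,0,0,0,0.2,0,0,0,0,0.2,0,0,0,0]' 40|egrep 'pos|force|gap'; python3 -m handwheel '[0.2,0,0,-0.03,0,0.2,0,0,-0.08,0,0.2,0,0,-0.13,0,0.2,0,0,-0.18,0,0.2,0,0,-0.2,0]'|egrep 'pos|force|gap'; python3 -c "
from h import *
go(*loc(LC,LA,0,74),180,-2.4)
p=snap('side'); save(p,'s17.png',(180,110,420,390),2)"
```

```text
tool_pos: [604.4, 112.7, -21.8]
ft_force: [0.5, -0.1, 0.5]
finger_gap: 85.1
tool_pos: [604.8, 112.8, -21.1]
ft_force: [-0.4, -0.3, 6.0]
finger_gap: 45.4
tool_pos: [605.1, 112.9, 180.9]
ft_force: [0.8, 0.6, -3.2]
finger_gap: 45.8
t 36.95 tcp [605.1 112.9 180.9] yaw 16.36 F [ 0.8  0.6 -3.2] gap 45.8 q6 -0.16
GO [-0.1869, 0.3223, 0.0003] 0.327
```

View pics/s17.png

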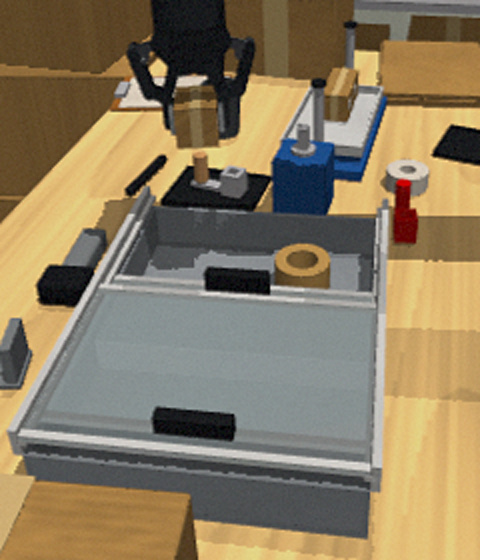

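```bash
python3 -m handwheel '[0.2,-0.187,0.322,-0.005,0.327,0.2,-0.187,0.322,-0.005,0.327,0.2,-0.187,0.322,-0.005,0.327,0.2,-0.187,0.322,-0.005,0.327,0.2,-0.187,0.322,-0.005,0.327]'|egrep 'pos|force|gap'; python3 -c "
from h import *
go(*loc(LC,LA,0,74),180,-2.4)"
```

```text
tool_pos: [528.2, -192.2, 178.7]
ft_force: [1.0, 0.4, -1.9]
finger_gap: 45.5
t 37.62 tcp [ 528.2 -192.2  178.7] yaw -2.37 F [ 1.   0.4 -1.9] gap 45.5 q6 -0.37
GO [-0.0093, 0.0573, -0.0014] 0.001
```

```bash
python3 -m handwheel '[0.2,-0.009,0.057,0,0,0.2,-0.009,0.057,0,0,0.2,-0.009,0.057,0,0,0.2,-0.009,0.057,0,0,0.2,-0.009,0.057,0.03,0]'|egrep 'pos|force|gap'; python3 -c "
from h import *
go(*loc(LC,LA,0,74),25,-2.4)"
```

```text
tool_pos: [520.3, -246.6, 154.6]
ft_force: [0.0, -0.5, -2.3]
finger_gap: 45.2
t 38.25 tcp [ 520.3 -246.6  154.6] yaw -2.24 F [ 0.  -0.5 -2.3] gap 45.2 q6 -0.46
GO [-0.0043, 0.0023, 0.1296] 0.003
```

```bash
python3 -m handwheel '[0.2,-0.004,0.002,0,0,0.2,-0.004,0.002,0.03,0,0.2,-0.004,0.002,0.07,0,0.2,-0.004,0.002,0.1,0,0.2,-0.004,0.002,0.128,0]'|egrep 'pos|force|gap'; python3 -m handwheel '[0.2,0,0,0,0,0.2,0,0,0,0,0.2,0,0,0.005,0,0.2,0,0,0.01,0,0.2,0,0,0.01,0]'|egrep 'pos|force|gap'; python3 -c "
from h import *
go(*loc(LC,LA,0,74),4,-2.4)
p=snap('side'); save(p,'s18.png',(280,110,440,220),4)"
```

```text
tool_pos: [514.6, -248.6, 24.2]
ft_force: [0.2, -0.5, -2.3]
finger_gap: 45.7
tool_pos: [514.0, -249.0, 13.7]
ft_force: [-0.2, -0.7, -2.6]
finger_gap: 45.7
t 39.5 tcp [ 514.  -249.    13.7] yaw -2.38 F [-0.2 -0.7 -2.6] gap 45.7 q6 -0.47
GO [0.0026, -0.0001, 0.0097] 0.0
```

View pics/s18.png

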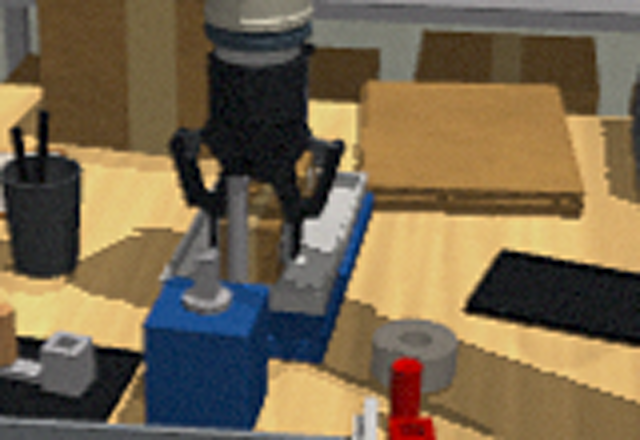

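```bash
python3 -m handwheel '[0.2,0.002,0,0.004,0,0.2,0.002,0,0.007,0,0.2,0.002,0,0.009,0,0.2,0.002,0,0.011,0,0.2,0.002,0,0.011,0]'|egrep 'pos|force|gap'
```

```text
tool_pos: [516.4, -249.3, 3.4]
ft_force: [-0.7, 0.4, -0.2]
finger_gap: 45.6
```

```bash
python3 -m handwheel '[0.2,0,0,0.001,0,0.2,0,0,0.001,0,0.75,0,0,0.001,0,0.75,0,0,0.001,0,0.75,0,0,0.001,0]'|egrep 'pos|force|gap'; python3 -m handwheel '[0.75,0,0,-0.02,0,0.75,0,0,-0.06,0,0.75,0,0,-0.12,0,0.75,0,0,-0.17,0,1,0,-0.05,-0.2,0]'|egrep 'pos|force|gap'
python3 - <<'E'
from h import *
go(633.9,-108.5,120,-10+90)
p=snap('side'); save(p,'s19.png',(260,110,460,240),4)
E
```

```text
tool_pos: [516.3, -249.3, 1.9]
ft_force: [-0.3, 0.4, -0.3]
finger_gap: 64.1
tool_pos: [518.8, -201.2, 207.0]
ft_force: [0.3, 0.7, -0.2]
finger_gap: 79.8
t 41.42 tcp [ 518.8 -201.2  207. ] yaw -2.63 F [ 0.3  0.7 -0.2] gap 79.8 q6 -0.38
GO [0.1103, -0.0982, 0.0873] -1.442
```

View pics/s19.png

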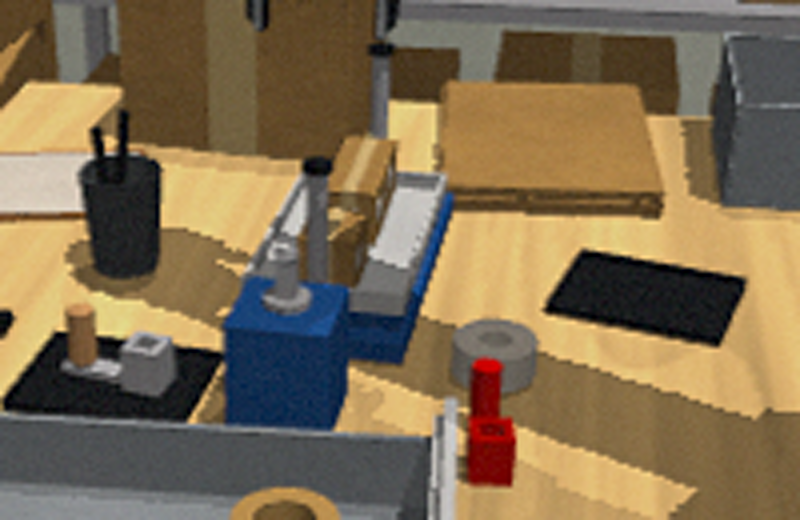

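```bash
python3 -c "
from h import *
go(*case(0,12),120,4.4)";python3 -m handwheel '[0,0,-0.1,0,-0.12,0,0,-0.2,0,-0.12,0,0,-0.3,0,-0.12,0,0,-0.4,0,-0.12,0,0,-0.43,0,-0.12]' | egrep pos;  python3 - <<'E'
from h import *
go(*case(0,12),120,4.4)
p=snap('top'); W=cloud(p); save(p,'t19.png',(340,90,530,280),4)
m=box(W,420,600,-450,-200,72,90).astype(np.uint8)
n,l,stt,c=cv2.connectedComponentsWithStats(m)
for i in range(1,n):
    if stt[i,4]>20: print(rect(W,l==i),np.round(np.median(W[l==i],0),1))
E
```

```text
t 41.48 tcp [ 520.4 -194.7  211.7] yaw -2.28 F [1.6 2.8 3.8] gap 84.8 q6 -0.38
GO [-0.0009, -0.439, 0.0916] -0.117
tool_pos: [531.2, 114.9, 203.8]
t 42.1 tcp [531.2 114.9 203.8] yaw 4.5 F [ 0.7 -0.2  0.4] gap -0.0 q6 0.07
GO [0.0166, -0.1281, 0.0838] 0.002
(array([ 516.2, -249.6]), array([63.1, 46. ]), 87.8, 378) [ 516.4 -248.6   81.8]
(array([ 511.7, -370.9]), array([121.7,  46.4]), 89.0, 745) [ 511.5 -370.6   81.9]
```

View pics/t19.png

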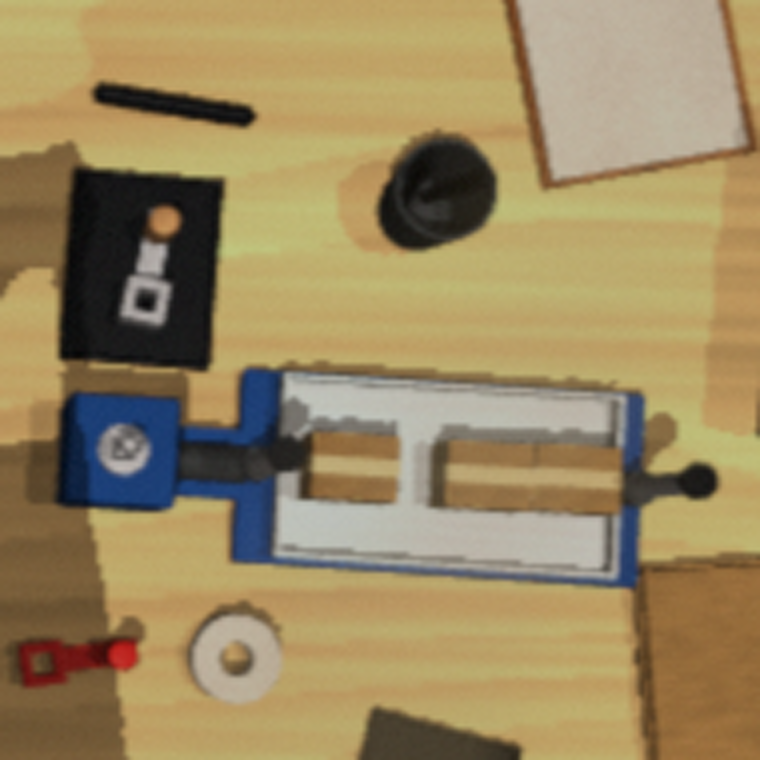

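```bash
python3 -m handwheel '[0,0.017,-0.06,0.04,0,0,0.017,-0.12,0.08,0,0,0.017,-0.128,0.084,0,0,0.017,-0.128,0.084,0,0,0.017,-0.128,0.084,0]' | egrep pos;  python3 -c "
from h import *
go(*case(0,12),55,4.4)"
```

```text
tool_pos: [538.9, 241.3, 119.7]
t 42.77 tcp [538.9 241.3 119.7] yaw 4.49 F [ 0.  -0.5  0.3] gap 0.2 q6 0.29
GO [-0.0009, -0.0028, 0.0647] 0.002
```

```bash
python3 -m handwheel '[0,0,-0.003,0.02,0,0,0,-0.003,0.045,0,0,0,-0.003,0.064,0,0,0,-0.003,0.064,0,0,0,-0.003,0.064,0]' | egrep 'pos|force';python3 -m handwheel '[0,0,0.02,0,0,0,0,0.05,0,0,0,0,0.09,0,0,0,0,0.13,0,0,0,0,0.168,0,0]'|egrep 'pos|force|gap';python3 -m handwheel '[0,0,0.003,0,0,0,0,0.006,0,0,0,0,0.009,0,0,0,0,0.01,0,0,0,0,0.01,0,0]'|egrep 'pos|force|gap'; python3 -c "
from h import *
go(*case(0,-165),55,4.4)"
```

```text
tool_pos: [538.2, 244.6, 54.3]
ft_force: [0.1, 0.3, -0.0]
tool_pos: [551.1, 75.8, 54.6]
ft_force: [1.7, 2.6, -1.0]
finger_gap: 0.1
tool_pos: [551.9, 67.9, 54.1]
ft_force: [-0.2, -0.1, -0.9]
finger_gap: 0.1
t 44.65 tcp [551.9  67.9  54.1] yaw 4.55 F [-0.2 -0.1 -0.9] gap 0.1 q6 -0.02
GO [-0.0005, 0.0004, -0.0009] 0.003
```

```bash
python3 -m handwheel '[0,0,0.001,0,0,0,0,0.002,0,0,0,0,0.003,0,0,0,0,0.004,0,0,0,0,0.004,0,0]'|egrep 'pos|force|gap';python3 -m handwheel '[0,0,-0.02,-0.04,0,0,0,-0.02,-0.1,0,0,0.03,-0.02,-0.12,-0.3,0.6,0.08,0.05,-0.12,-0.6,0.6,0.08,0.1,-0.12,-0.8]'|egrep 'pos|force|gap'
python3 - <<'E'
from h import *
go(633.9,-108.5,120,80)
p=snap('side'); W=cloud(p)
print(rect(W,box(W,450,620,20,100,99,108)),rect(W,box(W,450,620,360,440,99,108))); save(p,'s20.png',(180,110,420,390),2)
E
```

```text
tool_pos: [552.1, 65.3, 54.1]
ft_force: [0.0, 7.8, -0.1]
finger_gap: 0.1
tool_pos: [638.8, -21.3, 173.8]
ft_force: [0.3, 0.2, 0.4]
finger_gap: 35.8
t 45.9 tcp [638.8 -21.3 173.8] yaw 36.94 F [0.3 0.2 0.4] gap 35.8 q6 -0.73
GO [-0.0563, 0.0667, 0.0539] -0.752
(array([552.2,  50.1]), array([69.1, 18.4]), 2.5, 124) (array([524.8, 413.9]), array([69.8, 15.8]), 3.7, 339)
```

View pics/s20.png

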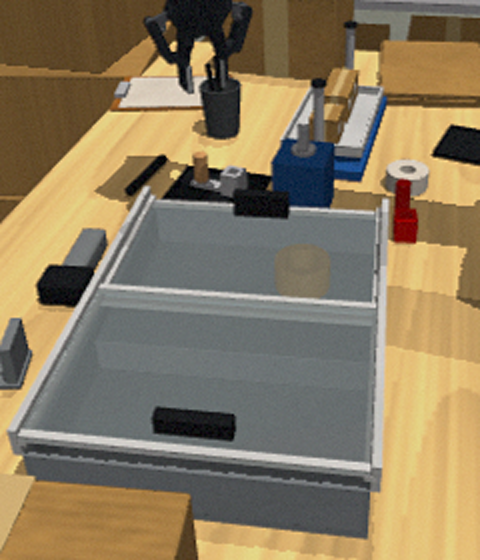

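```bash
python3 -m handwheel '[0.6,-0.056,0.067,0.054,-0.752,0.6,-0.056,0.067,0.054,-0.752,0.6,-0.056,0.067,0.054,-0.752,0.6,-0.056,0.067,0.054,-0.752,0.6,-0.056,0.067,0.054,-0.752]' | egrep 'pos|force'
python3 - <<'E'
from h import *
go(633.9,-108.6,40,80.2)
T=[];S=[]
for i in range(4):
    s=snap('side'); S.append(cloud(s)); p=snap('top'); T.append(cloud(p))
for n,L in(("t",T),("s",S)):
    for nm,b in dict(hub=(605,660,-140,-80,34,45),knob=(665,715,-150,-80,50,70),tip=(500,545,-110,-60,110,145)).items():
        r=[rect(X,box(X,*b)) for X in L]; print(n,nm,np.round(np.mean([q[0] for q in r],0),1),np.mean([q[1] for q in r],0),[q[2] for q in r])
save(p,'t21.png',(350,180,390,220),15); save(s,'s21.png',(300,160,360,220),10)
E
```

```text
tool_pos: [632.0, -108.2, 120.0]
ft_force: [-0.3, 0.0, 0.0]
t 46.58 tcp [ 632.  -108.2  120. ] yaw 79.39 F [-0.3  0.   0. ] gap 51.5 q6 -1.61
GO [0.0, 0.002, 0.08] -0.014
t hub [ 628.3 -105.3] [32.575 21.525] [50.3, 53.0, 73.5, 55.7]
t knob [0. 0.] [0. 0.] [0.0, 0.0, 0.0, 0.0]
t tip [523.3 -87.6] [16.075 15.85 ] [0.3, 6.5, 1.2, 2.2]
s hub [ 634.4 -109. ] [33.1   31.125] [79.0, 78.2, 76.8, 77.8]
s knob [ 687.6 -117.4] [17.75 19.9 ] [9.4, 65.9, 84.1, 10.5]
s tip [523.4 -87.4] [17.4 17.1] [10.3, 10.3, 25.5, 10.3]
```

View pics/t21.png

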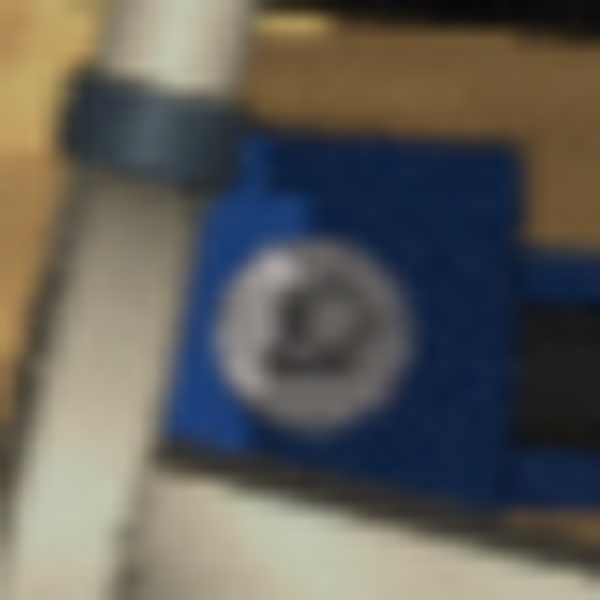

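View pics/s21.png

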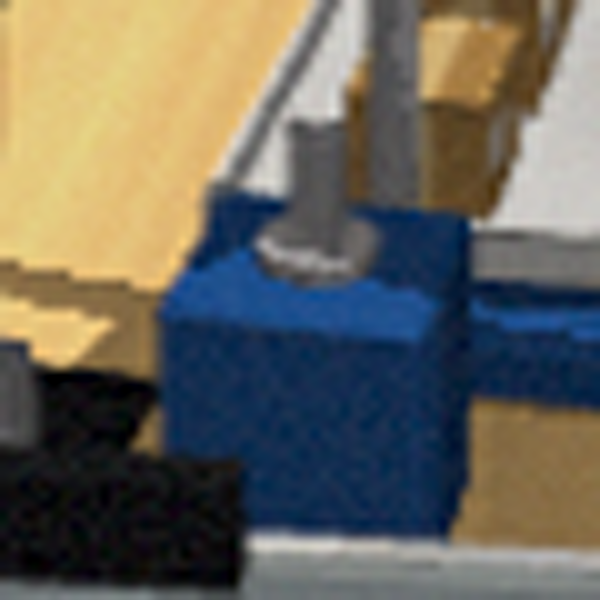

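Run:
```python
from h import *
A=[];B=[]
for i in range(6):
    A.append(snap('top')["color"][180:225,345:400].astype(float)); B.append(snap('side')["color"][165:200,315:350].astype(float))
a=np.mean(A,0);b=np.mean(B,0); np.save('a.npy',a)
def sv(x,n,s):
    x=np.clip((x-20)*1.6,0,255).astype(np.uint8)[...,::-1]; cv2.imwrite('pics/'+n,cv2.resize(x,None,fx=s,fy=s,interpolation=cv2.INTER_LANCZOS4))
sv(a[10:35,10:40],'a1.png',24); sv(b,'b1.png',16)
g=b.mean(2); print(np.round(g[10:24,10:24]).astype(int))
g=a.mean(2); print(np.round(g[14:32,14:36]).astype(int))
```

```text
[[115 187 206 162 100  82  84  85  77  69  66  67  79  81]
 [160 195 204 162 101  80  82  85  77  68  66  66  75  83]
 [191 203 204 163  99  81  82  81  79  69  66  65  76  81]
 [194 199 204 162  99  82  85  85  78  71  66  65  77  82]
 [109 114 149 120  85  83  84  86  79  68  65  66  78  83]
 [ 39  37  38  57  79  83  84  84  79  66  59  54  67  73]
 [ 45  50  54  75  82  82  83  85  77  73  68  56  46  46]
 [ 46  72  96  97  87  83  84  84  76  80  97  95  64  47]
 [ 62 106 102  98  99  87  82  83  77  89  99 104  85  57]
 [ 97 166 134  96 102  95  89  86  78  94 101 101  77  52]
 [ 61 104 163 156 151 154 141 126  94  99 100  93  63  48]
 [ 73  65  87 101 123 146 139 152 144 142 100  75  58  48]
 [ 84  64  71  83  77  76  93 101  85  97  92  68  53  47]
 [ 83  83  82  84  71  77  92  98  92  88  83  84  86  62]]
[[103 100  98  83  72  70  69  69  68  68  67  53  40  38  38  38  38  37
   38  38  38  38]
 [112 110 106  89  72  68  70  70  72  75  72  61  48  45  42  39  38  38
   38  38  38  38]
 [120 117 112  93  74  70  69  75  97 106 101  94  90  82  66  49  40  39
   39  38  39
[... 701 characters left out ...]
2  63  61  61  75  94  98  81
   52  39  37  39]
 [161 136  99  75  72  79 112 144 128 100  94  93  94  94  96  99  92  66
   43  38  38  38]
 [160 130  91  73  71  72  78  97 104 102 104 103 103 102 100  98  79  53
   40  38  38  38]
 [158 119  82  72  72  71  69  62  68  89 100 101 101  98  86  67  52  41
   38  39  38  39]
 [156 110  74  71  70  70  68  55  46  55  64  72  75  67  54  44  39  38
   38  39  38  39]
 [151  98  60  58  61  64  67  54  42  41  43  47  48  44  39  37  38  38
   38  39  38  38]
 [141  88  61  56  53  54  55  51  46  44  41  40  40  38  38  38  37  38
   38  37  38  39]
 [143 121 109  93  78  67  59  54  52  48  48  46  45  44  41  40  40  38
   38  38  40  39]]
```

View pics/a1.png

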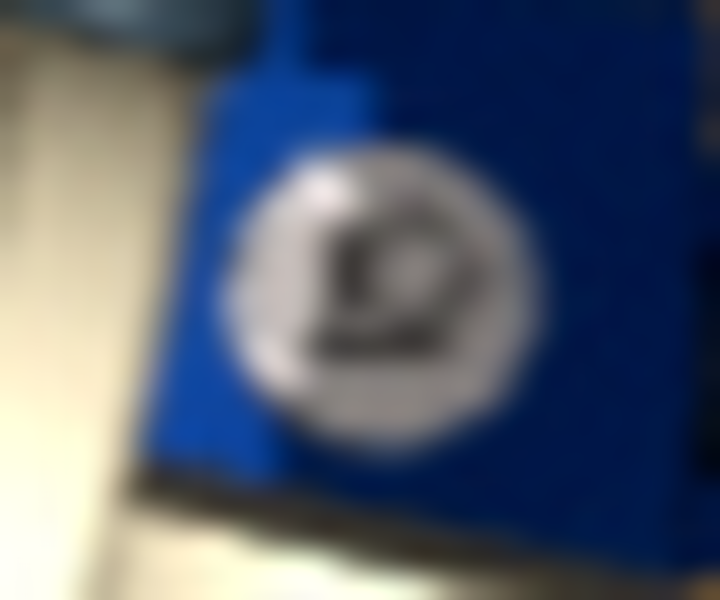

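View pics/b1.png

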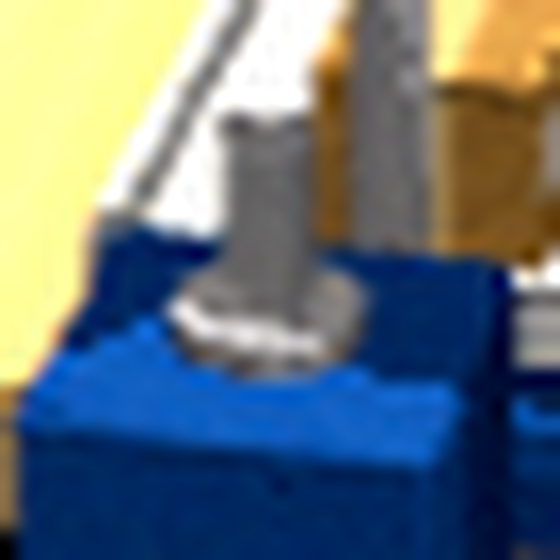

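```bash
python3 -c "
from h import *
go(634.0,-108.6,-25,80.2)"; python3 -m handwheel '[0.6,0,0.002,0.04,-0.015,0.6,0,0.002,0.08,-0.015,0.6,0,0.002,0.12,-0.015,0.6,0,0.002,0.135,-0.015,0.6,0,0.002,0.145,-0.015]' | egrep 'pos|force'; python3 -c "
from h import *
go(634.0,-108.6,-25,80.2)
p=snap('side'); save(p,'s22.png',(260,150,340,220),10)"
```

```text
t 47.58 tcp [ 632.1 -107.9  120.1] yaw 79.54 F [-0.  0.  1.] gap 51.1 q6 -1.61
GO [-0.0003, 0.002, 0.1451] -0.012
tool_pos: [634.4, -108.3, -24.8]
ft_force: [-0.4, 0.2, -0.3]
t 48.2 tcp [ 634.4 -108.3  -24.8] yaw 80.4 F [-0.4  0.2 -0.3] gap 50.9 q6 -1.63
GO [-0.0003, -0.0003, 0.0002] 0.004
```

View pics/s22.png

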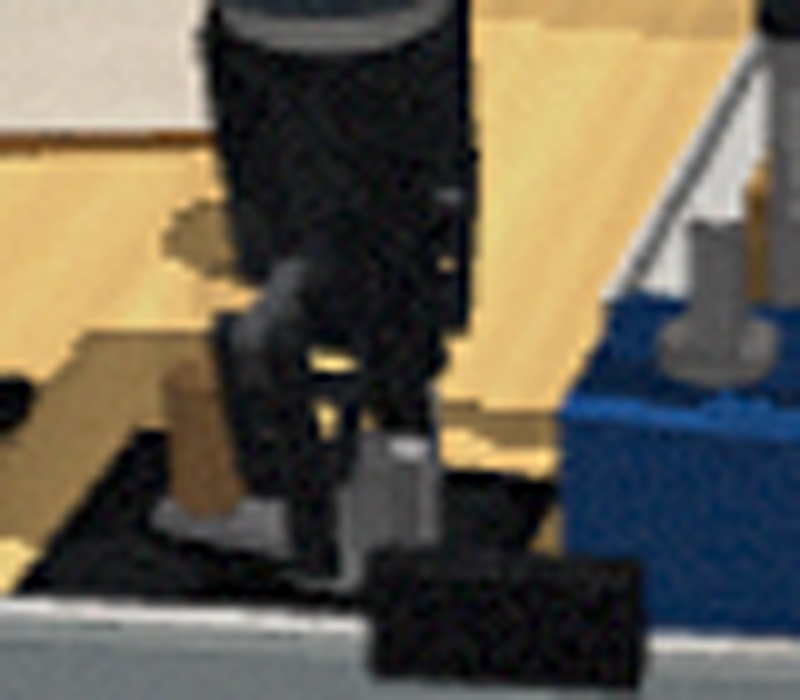

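Run:
```python
from h import *
p=snap('side'); W=cloud(p)
f=lambda q:(proj(p,q)-[260,150])*10
print('hub top',f([634,-108.6,40]),'fing+',f([638,-84,14]),'fing-',f([630,-133,14]))
for v in range(188,212,2): print(v,[np.round(W[v,u]).tolist() for u in (289,291,293,295,299)])
```

```text
hub top [359.50643595 451.41397856] fing+ [329.42418416 567.20797438] fing- [397.38000778 487.72444891]
188 [[633.0, -44.0, 99.0], [638.0, -77.0, 81.0], [631.0, -75.0, 82.0], [625.0, -73.0, 84.0], [630.0, -132.0, 52.0]]
190 [[634.0, -45.0, 92.0], [631.0, -54.0, 87.0], [631.0, -73.0, 77.0], [624.0, -71.0, 79.0], [631.0, -133.0, 44.0]]
192 [[633.0, -42.0, 87.0], [632.0, -56.0, 79.0], [630.0, -70.0, 72.0], [627.0, -78.0, 68.0], [631.0, -134.0, 37.0]]
194 [[635.0, -46.0, 78.0], [631.0, -52.0, 76.0], [631.0, -71.0, 65.0], [628.0, -80.0, 61.0], [627.0, -118.0, 39.0]]
196 [[636.0, -47.0, 71.0], [632.0, -52.0, 69.0], [631.0, -69.0, 60.0], [626.0, -72.0, 58.0], [625.0, -108.0, 38.0]]
198 [[638.0, -51.0, 62.0], [632.0, -51.0, 63.0], [631.0, -67.0, 54.0], [628.0, -79.0, 48.0], [622.0, -97.0, 38.0]]
200 [[644.0, -68.0, 45.0], [637.0, -67.0, 47.0], [633.0, -75.0, 43.0], [629.0, -80.0, 40.0], [622.0, -97.0, 31.0]]
202 [[645.0, -70.0, 38.0], [638.0, -67.0, 40.0], [633.0, -72.0, 38.0], [628.0, -76.0, 36.0], [621.0, -92.0, 27.0]]
204 [[646.0, -72.0, 30.0], [638.0, -67.0, 34.0], [633.0, -72.0, 31.0], [629.0, -77.0, 29.0], [622.0, -93.0, 20.0]]
206 [[643.0, -64.0, 28.0], [639.0, -69.0, 25.0], [634.0, -71.0, 24.0], [629.0, -75.0, 23.0], [578.0, 56.0, 106.0]]
208 [[648.0, -78.0, 12.0], [641.0, -74.0, 15.0], [635.0, -75.0, 15.0], [629.0, -75.0, 16.0], [578.0, 56.0, 100.0]]
210 [[650.0, -82.0, 2.0], [644.0, -81.0, 4.0], [639.0, -84.0, 2.0], [632.0, -82.0, 4.0], [578.0, 59.0, 96.0]]
```

```bash
python3 -m handwheel '[0.1,0,0,0,0,0.1,0,0,0,0,0.1,0,0,0,0,0.1,0,0,0,0,0.1,0,0,0,0]' 60| egrep 'pos|force|gap'; python3 -c "
from h import *
go(634.0,-108.6,-25,80.2)"
```

```text
tool_pos: [635.4, -108.9, -22.5]
ft_force: [-0.5, -0.7, 5.7]
finger_gap: 28.9
t 48.92 tcp [ 635.4 -108.9  -22.5] yaw 80.39 F [-0.5 -0.7  5.7] gap 28.9 q6 -1.63
GO [0.0, -0.0015, 0.0025] 0.003
```

```bash
python3 -m handwheel '[0.1,0,0,-0.02,0,0.1,0,0,-0.07,0,0.1,0,0,-0.12,0,0.1,0,0,-0.155,0,0.1,0,0,-0.155,0]' | egrep 'pos|force|gap'
python3 - <<'E'
from h import *
go(523.4,-87.7,130,96)
p=snap('side'); save(p,'s23.png',(240,110,360,220),6); W=cloud(p)
s=monitor.sense(); x,y,z=s["tool_pos"]
print('hubtop',rect(W,box(W,x-30,x+30,y-30,y+30,180,198)), 'knob',rect(W,box(W,670,720,-150,-80,195,215)), np.round(np.nanmedian(W[box(W,670,720,-150,-80,195,215)],0)))
E
```

```text
tool_pos: [635.9, -108.5, 134.9]
ft_force: [1.3, 0.4, -3.7]
finger_gap: 29.1
t 49.55 tcp [ 635.9 -108.5  134.9] yaw 80.42 F [ 1.3  0.4 -3.7] gap 29.1 q6 -1.63
GO [0.0018, -0.1144, 0.0041] -0.272
hubtop (array([ 629.5, -101.5]), array([52.6, 20.9]), 71.0, 98) knob (array([ 687.9, -112.5]), array([20.7, 17.1]), 19.4, 58) [ 686. -110.  205.]
```

View pics/s23.png

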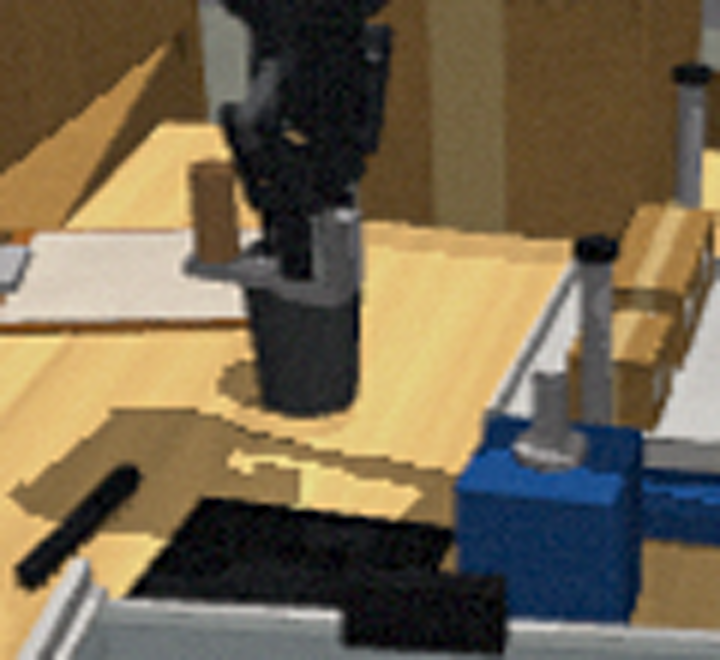

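Run:
```python
from h import *
for i in range(3):
    p=snap('side'); W=cloud(p); m=box(W,665,720,-150,-80,205,225); print('knob',rect(W,m),np.round(np.nanmedian(W[m],0),1),np.nanpercentile(W[m][:,2],95))
    p=snap('top'); W=cloud(p); m=box(W,665,720,-150,-80,205,225); print('knob t',rect(W,m),np.round(np.nanmedian(W[m],0),1))
s=st()
```

```text
knob (array([ 688.2, -116.7]), array([19.9, 20.3]), 29.2, 28) [ 686.4 -112.7  210.4] 212.42383994093325
knob t (array([0., 0.]), array([0., 0.]), 0.0, 0) [nan nan nan]
knob (array([ 686.1, -114.9]), array([16.2, 17.5]), 46.7, 19) [ 685.4 -116.5  206.9] 207.85580201063377
knob t (array([0., 0.]), array([0., 0.]), 0.0, 0) [nan nan nan]
knob (array([ 686.3, -113.4]), array([17. , 15.8]), 67.6, 17) [ 685.5 -113.9  206.5] 207.2723297176137
knob t (array([0., 0.]), array([0., 0.]), 0.0, 0) [nan nan nan]
t 49.9 tcp [ 633.2 -108.   127.7] F [ 0.3 -0.9 -3.5] gap 28.9 q [-0.22  0.21  1.22  0.    1.71 -1.63]
[[0.167, 0.986, -0.004], [0.986, -0.167, 0.001], [0.0, -0.004, -1.0]]
  return np.nanmean(a, axis, out=out, keepdims=keepdims)
```

```bash
python3 -c "
from h import *
go(524.2,-87.7,128,96)"; python3 -m handwheel '[0.1,0.003,-0.055,0,-0.14,0.1,0.003,-0.111,0,-0.27,0.1,0.003,-0.111,0,-0.27,0.1,0.003,-0.111,0,-0.27,0.1,0.003,-0.111,0,-0.27]' | egrep 'pos|force|gap'
python3 - <<'E'
from h import *
go(524.2,-87.7,115,96)
p=snap('side'); save(p,'s24.png',(290,130,380,220),8); 
p=snap('top'); save(p,'t24.png',(340,170,400,230),10); 
go(524.2,-87.7,115,96)
E
```

```text
t 49.9 tcp [ 633.2 -108.   127.7] yaw 80.4 F [ 0.3 -0.9 -3.5] gap 28.9 q6 -1.63
GO [0.0019, -0.1109, 0.0001] -0.272
tool_pos: [526.3, -87.1, 130.4]
ft_force: [-0.5, 0.2, -3.6]
finger_gap: 29.0
t 50.52 tcp [526.3 -87.1 130.4] yaw 95.84 F [-0.5  0.2 -3.6] gap 29.0 q6 -1.9
GO [-0.0004, -0.0021, 0.0154] -0.003
t 50.62 tcp [526.1 -87.  130.2] yaw 95.85 F [-0.1  0.  -3.2] gap 29.4 q6 -1.9
GO [-0.0005, -0.002, 0.0152] -0.003
```

View pics/s24.png

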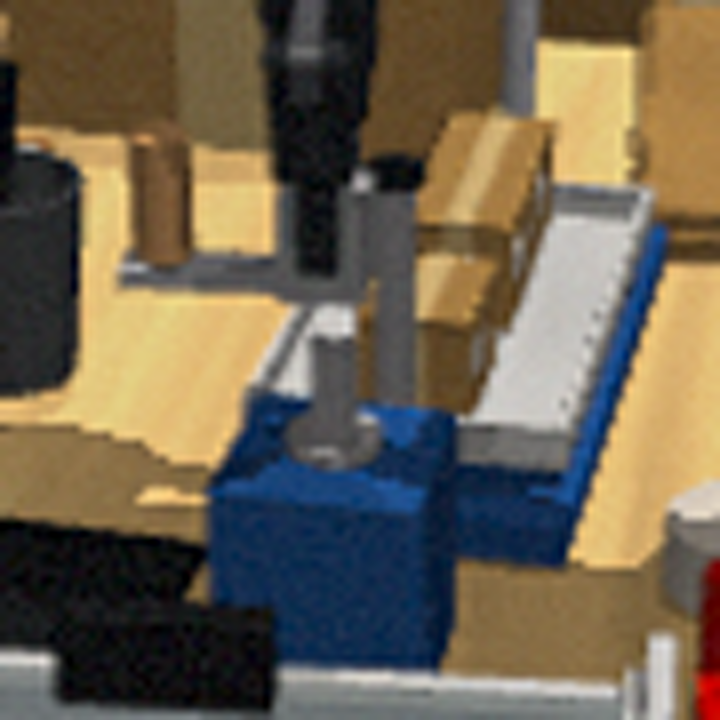

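View pics/t24.png

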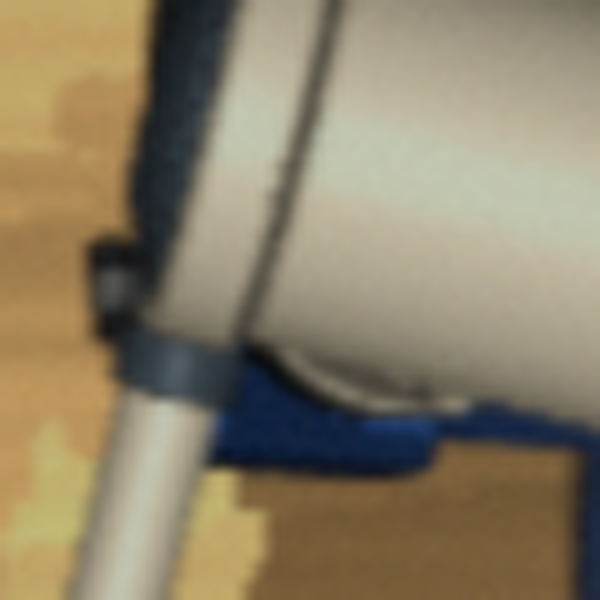

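```bash
python3 -m handwheel '[0.1,-0.0005,-0.002,0.008,0,0.1,-0.0005,-0.002,0.008,0,0.1,-0.0005,-0.002,0.008,0,0.1,-0.0005,-0.002,0.008,0,0.1,-0.0005,-0.002,0.008,0]' | egrep 'pos|force|gap'
python3 - <<'E'
from h import *
go(524.2,-87.7,115,96)
K=[];H=[]
for i in range(4):
    p=snap('side'); W=cloud(p); m=box(W,555,605,-120,-50,193,215); r=rect(W,m); K.append(r[0]); print(r,np.round(np.nanmax(W[m],0)))
save(p,'s25.png',(310,145,350,190),16)
print(np.mean(K,0), [(proj(p,[523.4,-87.7,z])-[310,145])*16 for z in (132,138,147)])
E
```

```text
tool_pos: [523.3, -87.5, 122.3]
ft_force: [-0.6, 0.1, -2.9]
finger_gap: 29.3
t 51.25 tcp [523.3 -87.5 122.3] yaw 95.87 F [-0.6  0.1 -2.9] gap 29.3 q6 -1.9
GO [-0.0003, 0.0009, 0.0073] -0.002
(array([578.1, -80.1]), array([16.8, 19.6]), 78.5, 43) [588. -71. 203.]
(array([577.4, -78.9]), array([19. , 22.5]), 0.2, 44) [587. -68. 204.]
(array([577.1, -79. ]), array([18.9, 20.5]), 9.2, 44) [587. -69. 203.]
(array([576.8, -79.7]), array([20.6, 17.8]), 74.4, 43) [586. -69. 204.]
[577.35  -79.425] [array([336.89235106, 449.50718338]), array([336.67278788, 417.99537389]), array([336.34104082, 370.38287938])]
```

View pics/s25.png

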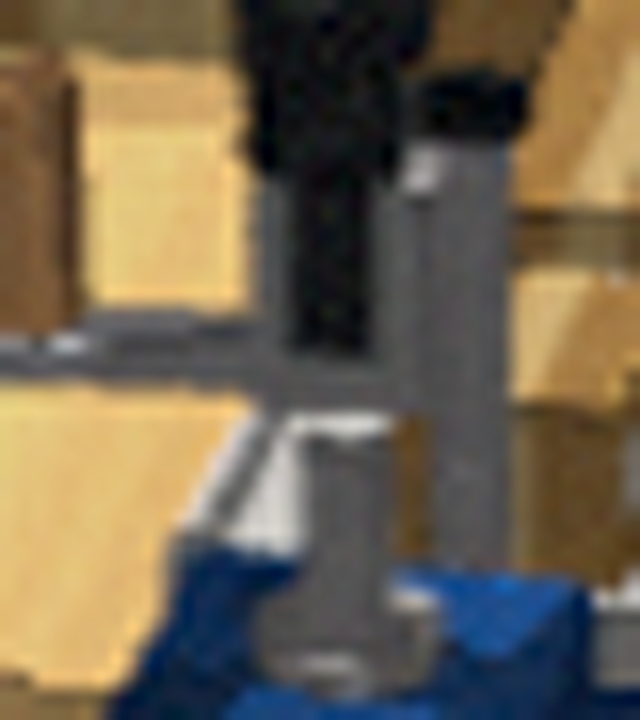

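```bash
python3 -m handwheel '[0.1,0,0,0.004,0,0.1,0,0,0.008,0,0.1,0,0,0.012,0,0.1,0,0,0.016,0,0.1,0,0,0.016,0]' | egrep 'pos|force|gap'; python3 -m handwheel '[0.1,0,0,0.002,0,0.1,0,0,0.004,0,0.1,0,0,0.006,0,0.1,0,0,0.006,0,0.1,0,0,0.006,0]' | egrep 'pos|force|gap'; python3 -c "
from h import *
s=st(); print(s['torque'])"
```

```text
tool_pos: [523.2, -88.1, 105.6]
ft_force: [0.9, -3.3, -4.7]
finger_gap: 28.9
tool_pos: [523.8, -88.1, 104.8]
ft_force: [-7.7, -0.9, 16.8]
finger_gap: 29.2
t 52.7 tcp [523.8 -88.1 104.8] F [-7.7 -0.9 16.8] gap 29.2 q [-0.23 -0.1   1.58 -0.    1.66 -1.9 ]
[[-0.102, 0.995, 0.004], [0.995, 0.102, -0.002], [-0.002, 0.004, -1.0]]
[-0.42934542  1.31389417 -0.06936025]
```

```bash
python3 -m handwheel '[0.1,0,-0.001,-0.003,0,0.1,0,-0.0015,-0.002,0,0.1,0,-0.0015,0,0,0.1,0,-0.0015,0.001,0,0.1,0,-0.0015,0.001,0]' | egrep 'pos|force|gap'; python3 -c "
from h import *
s=st(); print(s['torque'])"
```

```text
tool_pos: [523.6, -88.1, 104.6]
ft_force: [-4.1, -1.4, 20.1]
finger_gap: 29.2
t 53.33 tcp [523.6 -88.1 104.6] F [-4.1 -1.4 20.1] gap 29.2 q [-0.23 -0.1   1.58 -0.    1.65 -1.9 ]
[[-0.102, 0.995, 0.008], [0.995, 0.102, -0.002], [-0.003, 0.007, -1.0]]
[-0.3907862   0.78937708 -0.02207362]
```

```bash
python3 -m handwheel '[0.1,0,-0.001,-0.005,0,0.1,0,-0.0012,-0.005,0,0.1,0,-0.0012,-0.003,0,0.1,0,-0.0012,0,0,0.1,0,-0.0012,0,0]' | egrep 'pos|force|gap'; python3 -c "
from h import *
s=st(); print(s['torque'])
p=snap('side'); save(p,'s26.png',(310,145,350,190),16)"
```

```text
tool_pos: [521.8, -88.2, 104.8]
ft_force: [-6.7, -1.7, 24.6]
finger_gap: 29.4
t 53.95 tcp [521.8 -88.2 104.8] F [-6.7 -1.7 24.6] gap 29.4 q [-0.23 -0.11  1.59 -0.    1.65 -1.9 ]
[[-0.102, 0.995, 0.006], [0.995, 0.102, -0.002], [-0.002, 0.006, -1.0]]
[-0.33281747  1.12824486  0.00164792]
```

View pics/s26.png

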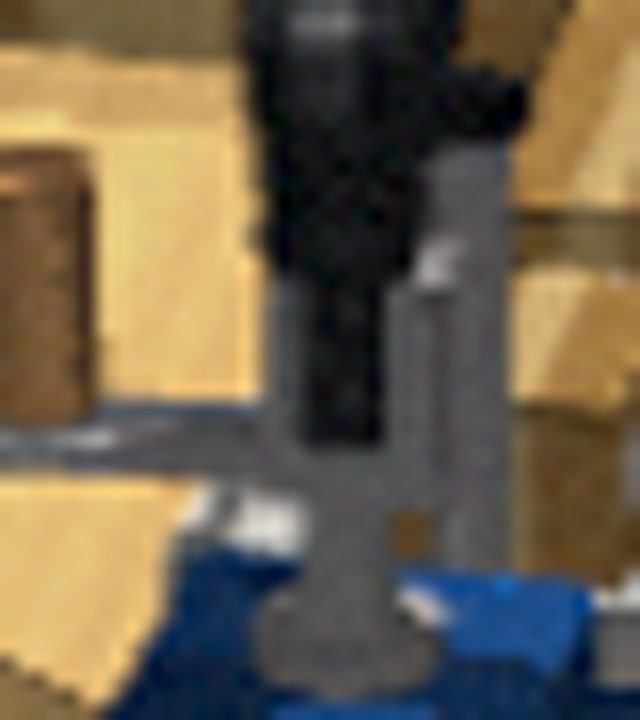

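```bash
python3 -m handwheel '[0.1,0,0.0008,-0.001,0.03,0.1,0,0.0008,-0.001,0.06,0.1,0,0.0008,-0.001,0.09,0.1,0,0.0008,-0.001,0.12,0.1,0,0.0008,-0.001,0.12]' | egrep 'pos|force|gap'; python3 -c "
from h import *
s=st(); print(s['torque'])"
```

```text
tool_pos: [522.9, -87.8, 104.9]
ft_force: [-3.4, -0.7, 20.2]
finger_gap: 29.6
t 54.62 tcp [522.9 -87.8 104.9] F [-3.4 -0.7 20.2] gap 29.6 q [-0.23 -0.1   1.58  0.    1.65 -1.78]
[[0.018, 1.0, 0.006], [1.0, -0.018, -0.001], [-0.001, 0.006, -1.0]]
[-0.2521181   0.66422197  0.01522896]
```

```bash
python3 -m handwheel '[0.1,0,0,0,-0.08,0.1,0,0,0,-0.12,0.1,0,0,0,-0.16,0.1,0,0,0,-0.2,0.1,0,0,0,-0.24]' | egrep 'pos|force|gap'; python3 -c "
from h import *
s=st(); print(s['torque'])"
```

```text
tool_pos: [522.3, -88.7, 104.7]
ft_force: [-6.5, -3.4, 21.2]
finger_gap: 29.1
t 55.25 tcp [522.3 -88.7 104.7] F [-6.5 -3.4 21.2] gap 29.1 q [-0.23 -0.1   1.58 -0.    1.65 -2.03]
[[-0.221, 0.975, 0.005], [0.975, 0.221, -0.003], [-0.004, 0.004, -1.0]]
[-0.83777926  0.92912717 -0.13489812]
```

```bash
python3 -m handwheel '[0.1,0,0,-0.006,0.12,0.1,-0.0025,0,-0.006,0.12,0.1,-0.0025,0,-0.006,0.12,0.1,-0.0025,0,-0.003,0.12,0.1,-0.0025,0,0,0.12]' | egrep 'pos|force|gap'; python3 -c "
from h import *
s=st(); print(s['torque'])"
```

```text
tool_pos: [522.0, -89.3, 104.5]
ft_force: [-11.8, 4.4, 30.0]
finger_gap: 29.3
t 55.88 tcp [522.  -89.3 104.5] F [-11.8   4.4  30. ] gap 29.3 q [-0.23 -0.1   1.58  0.    1.66 -1.91]
[[-0.105, 0.995, 0.003], [0.995, 0.105, 0.001], [0.0, 0.003, -1.0]]
[0.84013503 2.05202817 0.02305041]
```

```bash
python3 -m handwheel '[0.1,0.0008,0,-0.01,0,0.1,0.0008,0,-0.02,0,0.1,0.0008,0,-0.022,0,0.1,0.0008,0,-0.022,0,0.1,0.0008,0,-0.022,0]' | egrep 'pos|force|gap'
python3 - <<'E'
from h import *
s=st()
K=[]
B=[]
for i in range(5):
    p=snap('side'); W=cloud(p); m=box(W,555,605,-120,-50,190,220); r=rect(W,m); K.append(r[0]); B.append(p["color"].astype(float))
print(np.mean(K,0)); 
b=np.mean(B,0)[140:190,300:350]; cv2.imwrite('pics/s27.png',cv2.resize(np.clip(b*1.5,0,255).astype(np.uint8)[...,::-1],None,fx=15,fy=15,interpolation=cv2.INTER_LANCZOS4))
for r in cams.mark_of(p,"knob_top")[:2]+cams.mark_of(p,"crank")[:2]+cams.mark_of(p,"shaft_top")[:2]: print(r["score"],np.round(w(p,r["point"]),1))
E
```

```text
tool_pos: [521.5, -89.3, 121.3]
ft_force: [1.3, -0.2, -2.0]
finger_gap: 29.4
t 56.5 tcp [521.5 -89.3 121.3] F [ 1.3 -0.2 -2. ] gap 29.4 q [-0.23 -0.1   1.55 -0.    1.69 -1.91]
[[-0.102, 0.995, -0.001], [0.995, 0.102, 0.0], [0.0, -0.001, -1.0]]
[575.62 -81.34]
0.68 [ 509.5 -342.2   31.9]
0.55 [577.4 -86.5 204.4]
0.59 [375.4 -41.4  -2.3]
0.3 [ 511.6 -246.4   28.7]
0.61 [519.8 -91.8 134.8]
```

View pics/s27.png

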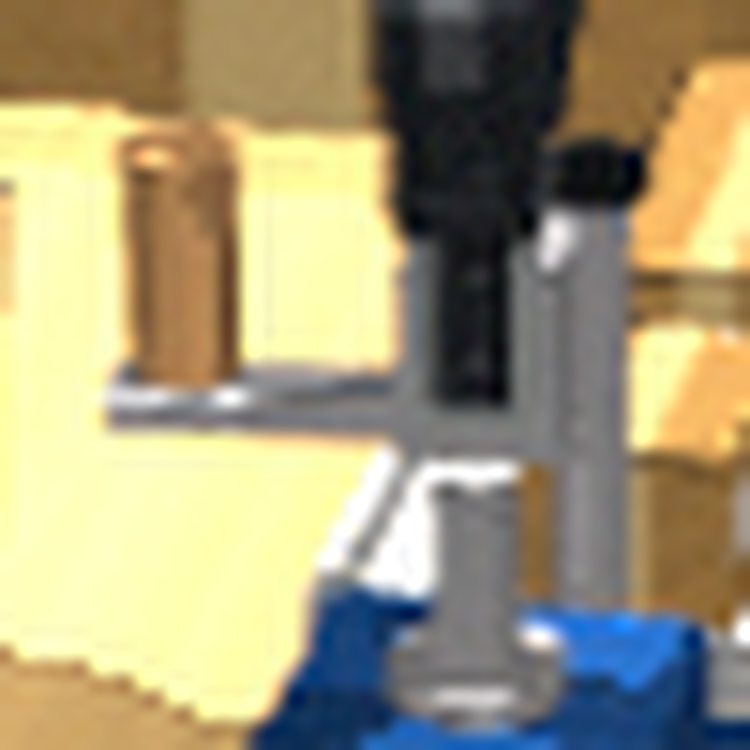

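Run:
```python
from h import *
p=snap('side'); W=cloud(p); s=monitor.sense(); print(s["tool_pos"])
a=np.radians(5.9); hx,hy=522,-88.5
f=lambda x,y,z: np.round((proj(p,[hx+x*np.cos(a)-y*np.sin(a),hy+x*np.sin(a)+y*np.cos(a),z])-[300,140])*15)
for zu in (146,): 
    print('end low front',f(64,9,zu+1),'hub low front corners',f(15,15,zu),f(-15,15,zu),f(-15,-15,zu),'knob top c',f(55,0,zu+55),'knob bot',f(55,11,zu+9))
    print('top corners',f(15,15,zu+36),f(-15,15,zu+36))
a=np.radians(6); hx,hy=523.4,-87.7
print('shaft',[f(x,y,132) for x,y in((7,7),(-7,7),(-7,-7),(7,-7))],f(0,0,100))
```

```text
[521.81489797 -89.34400612 122.12823185]
end low front [119. 433.] hub low front corners [384. 460.] [550. 464.] [562. 393.] knob top c [164. 138.] knob bot [165. 399.]
top corners [381. 276.] [551. 280.]
shaft [array([424., 512.]), array([501., 514.]), array([507., 481.]), array([431., 479.])] [467. 651.]
```

```bash
python3 -m handwheel '[0.1,0.0007,0.0008,0.008,0,0.1,0.0007,0.0008,0.014,0,0.1,0.0007,0.0008,0.017,0,0.1,0.0007,0.0008,0.0185,0,0.1,0.0007,0.0008,0.0185,0]' | egrep 'pos|force|gap'; python3 -c "
from h import *
s=st(); print(s['torque'])"
```

```text
tool_pos: [522.4, -88.5, 105.3]
ft_force: [-4.9, 0.4, 4.3]
finger_gap: 29.7
t 57.58 tcp [522.4 -88.5 105.3] F [-4.9  0.4  4.3] gap 29.7 q [-0.23 -0.1   1.58  0.    1.66 -1.91]
[[-0.102, 0.995, 0.001], [0.995, 0.102, -0.0], [-0.0, 0.001, -1.0]]
[ 0.19670271  0.78946614 -0.00601972]
```

```bash
python3 -m handwheel '[0.1,0,-0.0005,0.0,0,0.1,0,-0.001,0.0,0,0.1,0,-0.0015,0.0,0,0.1,0,-0.0015,0.0005,0,0.1,0,-0.0015,0.0005,0]' | egrep 'pos|force|gap';python3 -m handwheel '[0.1,0,-0.0005,0.0,0,0.1,0,-0.001,0.0,0,0.1,0,-0.0015,0.0,0,0.1,0,-0.0015,0,0,0.1,0,-0.0015,0.0,0]' | egrep 'pos|force|gap'
```

```text
tool_pos: [522.3, -88.5, 105.2]
ft_force: [-0.9, 2.8, 7.3]
finger_gap: 29.2
tool_pos: [521.8, -88.7, 105.2]
ft_force: [3.7, 2.4, 4.5]
finger_gap: 29.2
```

```bash
python3 -m handwheel '[0.1,0,0.0015,0.001,0.06,0.1,0,0.0015,0.002,-0.06,0.1,0.0006,0.0015,0.002,0.06,0.1,-0.0006,0.0015,0.002,-0.06,0.1,0,0.0015,0.002,0]' | egrep 'pos|force|gap'; python3 -c "
from h import *
s=st(); print(s['torque'])
p=snap('side'); save(p,'s28.png',(300,140,350,190),15)"
```

```text
tool_pos: [522.9, -89.2, 104.6]
ft_force: [0.3, 0.5, 12.0]
finger_gap: 29.1
t 59.45 tcp [522.9 -89.2 104.6] F [ 0.3  0.5 12. ] gap 29.1 q [-0.23 -0.1   1.58 -0.    1.65 -1.91]
[[-0.102, 0.995, 0.006], [0.995, 0.102, -0.002], [-0.002, 0.006, -1.0]]
[-0.03332144 -0.12773874  0.1131273 ]
```

View pics/s28.png

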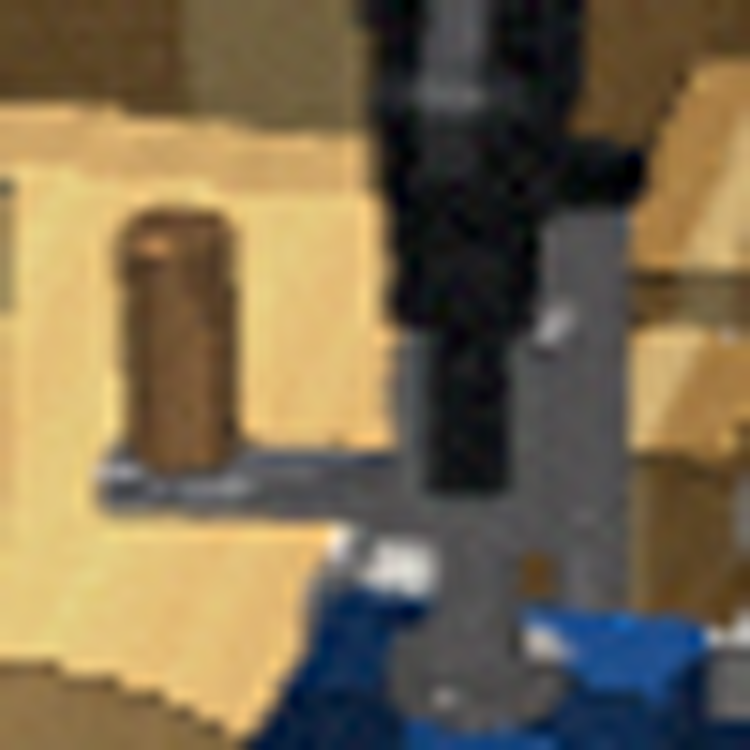

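```bash
python3 -m handwheel '[0.1,0,0,0,-0.03,0.1,0,0,0,-0.06,0.1,0,0,0.001,-0.06,0.1,0,0,0.001,-0.06,0.1,0,0,0.001,-0.06]' | egrep 'pos|force|gap'; python3 -c "
from h import *
s=st(); print(s['torque'])"
```

```text
tool_pos: [522.9, -89.5, 104.4]
ft_force: [-1.8, 0.2, 14.1]
finger_gap: 29.3
t 60.12 tcp [522.9 -89.5 104.4] F [-1.8  0.2 14.1] gap 29.3 q [-0.23 -0.1   1.58 -0.    1.65 -1.97]
[[-0.161, 0.987, 0.007], [0.987, 0.162, -0.002], [-0.003, 0.006, -1.0]]
[-0.0269606   0.25815699  0.01702355]
```

```bash
python3 -m handwheel '[0.1,0.002,0,0,0,0.1,0.002,0.002,0,0,0.1,0,0.0025,0,0,0.1,-0.002,0.002,0,0,0.1,-0.0025,0,0,0]' | egrep 'pos|force|gap';python3 -m handwheel '[0.1,0,-0.002,0,0,0.1,0.0025,-0.002,0,0,0.1,0.005,-0.0015,0,0,0.1,0.005,0,0,0,0.1,0.0025,0,0.001,0]' | egrep 'pos|force|gap'; python3 -c "
from h import *
s=st(); print(s['torque'])"
```

```text
tool_pos: [523.4, -91.1, 100.9]
ft_force: [10.1, 3.4, 1.2]
finger_gap: 29.5
tool_pos: [523.5, -90.6, 100.3]
ft_force: [7.1, -1.3, 1.8]
finger_gap: 29.0
t 61.38 tcp [523.5 -90.6 100.3] F [ 7.1 -1.3  1.8] gap 29.0 q [-0.23 -0.1   1.59 -0.    1.64 -1.97]
[[-0.16, 0.987, 0.006], [0.987, 0.161, -0.003], [-0.004, 0.006, -1.0]]
[-0.1248586  -1.20934724 -0.07114365]
```

```bash
python3 -m handwheel '[0.1,0,0.0013,0.002,0,0.1,0,0.0013,0.005,0,0.1,0,0.0013,0.008,0,0.1,0,0.0013,0.011,0,0.1,0,0.0013,0.013,0]' | egrep 'pos|force|gap'; python3 -c "
from h import *
s=st(); print(s['torque'])"
```

```text
tool_pos: [523.9, -90.7, 86.8]
ft_force: [5.0, -5.6, 2.3]
finger_gap: 29.0
t 62.0 tcp [523.9 -90.7  86.8] F [ 5.  -5.6  2.3] gap 29.0 q [-0.23 -0.09  1.61 -0.    1.62 -1.97]
[[-0.16, 0.987, 0.004], [0.987, 0.16, -0.004], [-0.005, 0.004, -1.0]]
[-0.96883603 -0.82336864 -0.0338955 ]
```

Sliding down the shaft (z fell 14 mm). Continue to the collar.

```bash
python3 -m handwheel '[0.1,-0.0007,0.0007,0.003,0,0.1,-0.0007,0.0007,0.006,0,0.1,-0.0007,0.0007,0.009,0,0.1,-0.0007,0.0007,0.012,0,0.1,-0.0007,0.0007,0.014,0]' | egrep 'pos|force|gap'; python3 -c "
from h import *
s=st(); print(s['torque'])
p=snap('side'); save(p,'s29.png',(300,140,350,190),15)"
```

```text
tool_pos: [524.0, -90.8, 73.4]
ft_force: [-1.6, -6.2, 12.6]
finger_gap: 29.2
t 62.62 tcp [524.  -90.8  73.4] F [-1.6 -6.2 12.6] gap 29.2 q [-0.23 -0.09  1.62 -0.    1.6  -1.97]
[[-0.161, 0.987, 0.003], [0.987, 0.161, -0.003], [-0.004, 0.002, -1.0]]
[-0.60736894  0.18409847 -0.03602567]
```

View pics/s29.png

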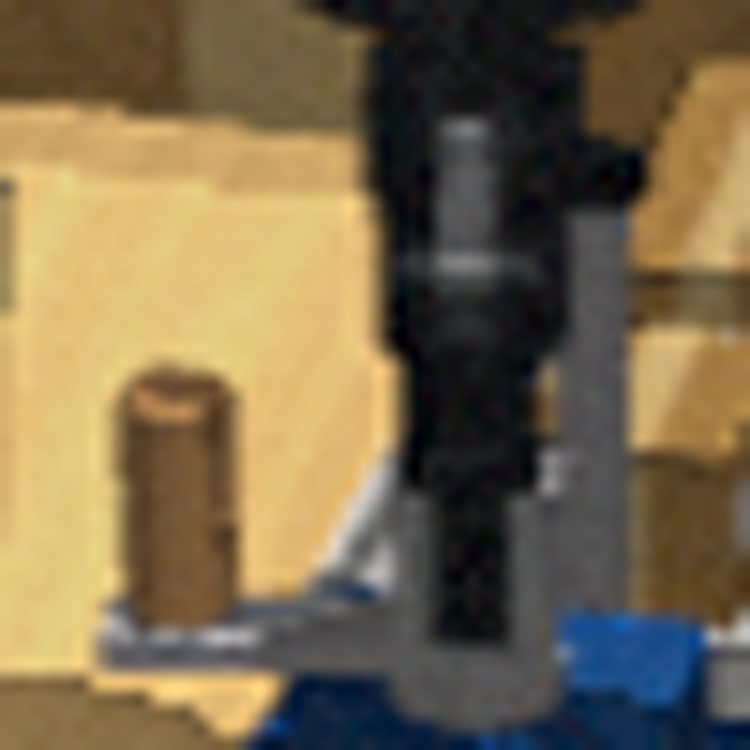

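```bash
python3 -m handwheel '[0.6,0,0,0,0,0.6,0,0,0,0,0.6,0,0,0,0,0.6,0,0,-0.03,0,0.6,0,0,-0.08,0]' | egrep 'pos|force|gap'; python3 -m handwheel '[0.6,0,0,0,0.2,0.6,0,0,0,0.4,0.6,0,0,0,0.6,0.6,0,0,0,0.8,0.6,0,0,0,1.0]' | egrep 'pos|force|gap';python3 - <<'E'
from h import *
go(577.7,-78.9,150,40)
for i in range(3):
    p=snap('side'); W=cloud(p); m=box(W,555,605,-120,-50,145,165); print(rect(W,m),np.round(np.nanmax(W[m],0)))
save(p,'s30.png',(290,130,370,220),8)
E
```

```text
tool_pos: [521.7, -88.6, 150.3]
ft_force: [1.0, 0.0, -0.2]
finger_gap: 51.4
tool_pos: [523.0, -88.9, 151.7]
ft_force: [0.4, 0.2, -1.0]
finger_gap: 51.1
t 63.92 tcp [523.  -88.9 151.7] yaw 45.26 F [ 0.4  0.2 -1. ] gap 51.1 q6 -1.02
GO [0.0456, 0.0319, 0.0017] 0.092
(array([577.9, -78.9]), array([19., 18.]), 54.4, 37) [589. -69. 155.]
(array([577.5, -81.8]), array([20.9, 18.4]), 44.4, 41) [589. -71. 155.]
(array([579.6, -82.2]), array([19.5, 25.5]), 13.0, 38) [590. -71. 155.]
```

View pics/s30.png

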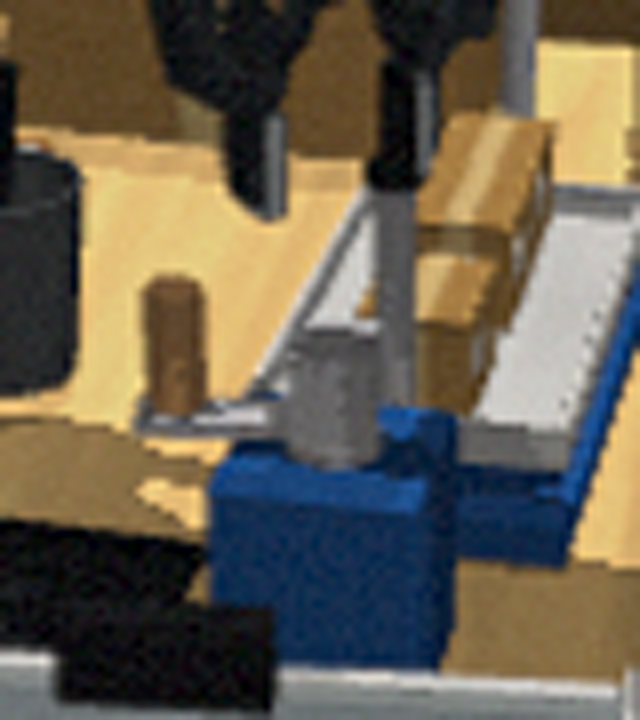

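```bash
python3 -c "
from h import *
go(578,-80,78,45)"; python3 -m handwheel '[0.6,0.045,0.033,0,0,0.6,0.045,0.033,0.02,0,0.6,0.045,0.033,0.045,0,0.6,0.045,0.033,0.065,0,0.6,0.045,0.033,0.072,0]' | egrep 'pos|force|gap';  python3 -m handwheel '[0.1,0,0,0,0,0.1,0,0,0,0,0.1,0,0,0,0,0.1,0,0,0,0,0.1,0,0,0,0]' 50 | egrep 'pos|force|gap'
python3 - <<'E'
from h import *
go(578,-80,78,45)
p=snap('side'); save(p,'s31.png',(290,130,370,220),8)
E
```

```text
t 64.08 tcp [523.  -88.9 151.8] yaw 45.79 F [-0.4  0.3  0.2] gap 51.1 q6 -1.03
GO [0.0448, 0.0333, 0.0738] 0.014
tool_pos: [576.9, -79.9, 78.3]
ft_force: [0.6, 0.4, 0.0]
finger_gap: 51.3
tool_pos: [577.6, -81.4, 81.4]
ft_force: [-4.3, -3.2, 1.2]
finger_gap: 20.8
t 65.33 tcp [577.6 -81.4  81.4] yaw 45.55 F [-4.3 -3.2  1.2] gap 20.8 q6 -0.99
GO [0.0013, -0.0007, 0.0034] 0.01
```

View pics/s31.png

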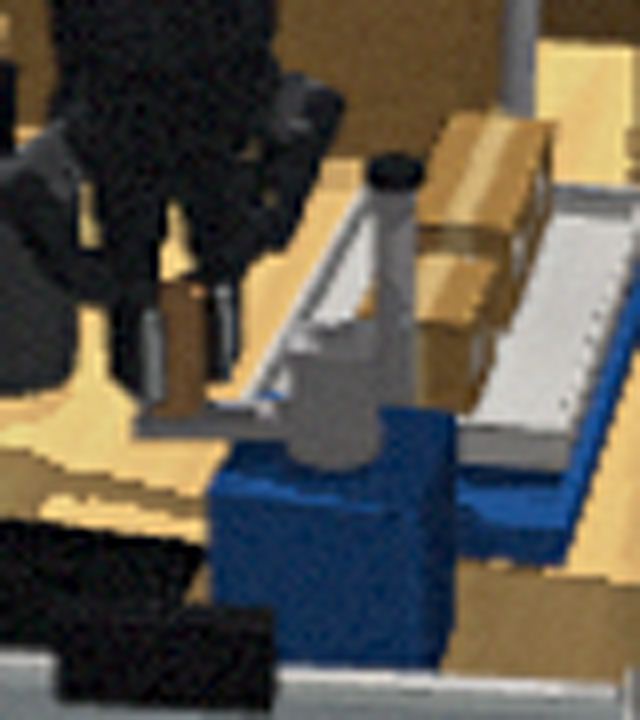

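Run:
```python
import numpy as np
a=np.radians(45.55); tx=np.array([np.cos(a),np.sin(a)]); ty=np.array([np.sin(a),-np.cos(a)])
C=np.array([523.5,-90.3]); P=lambda f: C+55*np.array([np.cos(np.radians(f)),np.sin(np.radians(f))])
print(P(9.3))
for q in range(4):
    f0=9.3-90*q; print(q,[[round(float((P(f0-18*k)-P(f0))@t)/1000,4) for t in(tx,ty)] for k in range(1,6)])
```

```text
[577.7770644  -81.41178984]
0 [[-0.0122, 0.0121], [-0.0276, 0.0199], [-0.0446, 0.0225], [-0.0616, 0.0197], [-0.0769, 0.0118]]
1 [[-0.0121, -0.0122], [-0.0199, -0.0276], [-0.0225, -0.0446], [-0.0197, -0.0616], [-0.0118, -0.0769]]
2 [[0.0122, -0.0121], [0.0276, -0.0199], [0.0446, -0.0225], [0.0616, -0.0197], [0.0769, -0.0118]]
3 [[0.0121, 0.0122], [0.0199, 0.0276], [0.0225, 0.0446], [0.0197, 0.0616], [0.0118, 0.0769]]
```

```bash
python3 -m handwheel '[0.1,-0.012,0.012,0,0,0.1,-0.028,0.02,0,0,0.1,-0.045,0.0225,0,0,0.1,-0.062,0.0197,0,0,0.1,-0.077,0.0118,0,0]' | egrep 'pos|force|gap'
python3 - <<'E'
from h import *
go(532.4,-144.6,80,45.55)
p=snap('side'); save(p,'s32.png',(290,130,370,220),8)
p=snap('top'); save(p,'t32.png',(340,90,530,280),3)
E
```

```text
tool_pos: [533.7, -144.2, 81.4]
ft_force: [3.0, 4.7, 1.9]
finger_gap: 21.0
t 66.0 tcp [ 533.7 -144.2   81.4] yaw 45.58 F [3.  4.7 1.9] gap 21.0 q6 -1.12
GO [-0.0012, -0.0006, 0.0014] 0.001
```

View pics/s32.png

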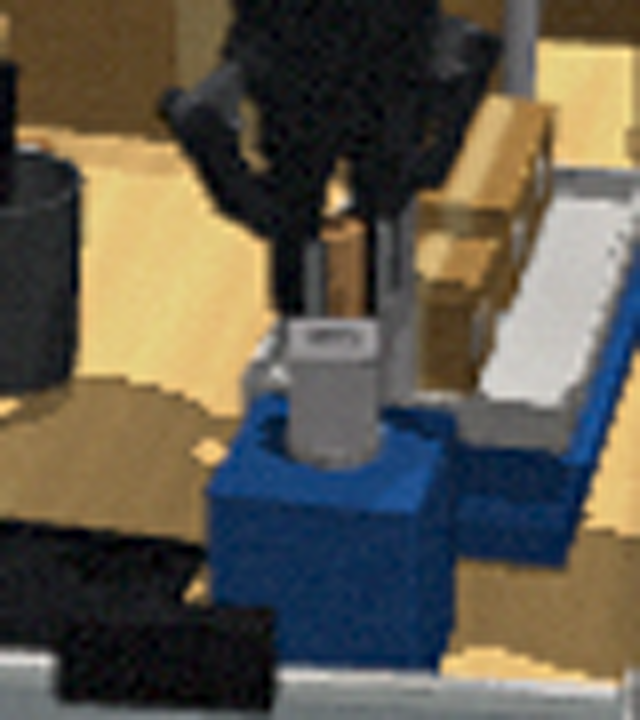

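```bash
python3 -m handwheel '[0.1,-0.012,-0.0122,0,0,0.1,-0.02,-0.0276,0,0,0.1,-0.0225,-0.0446,0,0,0.1,-0.0197,-0.0616,0,0,0.1,-0.0118,-0.0769,0,0]' | egrep 'pos|force|gap'; python3 -m handwheel '[0.1,0.0122,-0.0121,0,0,0.1,0.0276,-0.0199,0,0,0.1,0.0446,-0.0225,0,0,0.1,0.0616,-0.0197,0,0,0.1,0.0769,-0.0118,0,0]' | egrep 'pos|force|gap';  python3 -m handwheel '[0.1,0.0121,0.0122,0,0,0.1,0.0199,0.0276,0,0,0.1,0.0225,0.0446,0,0,0.1,0.0197,0.0616,0,0,0.1,0.0118,0.0769,0,0]' | egrep 'pos|force|gap'
python3 - <<'E'
from h import *
go(577.8,-81.4,80,45.55)
p=snap('side'); save(p,'s33.png',(280,110,370,220),7); W=cloud(p)
E
```

```text
tool_pos: [469.1, -100.4, 81.6]
ft_force: [-0.9, -5.2, 4.6]
finger_gap: 20.8
tool_pos: [514.9, -35.5, 81.3]
ft_force: [-4.4, -5.1, 6.1]
finger_gap: 21.1
tool_pos: [577.4, -80.0, 81.0]
ft_force: [-10.1, 4.3, 9.2]
finger_gap: 20.7
t 67.97 tcp [577.4 -80.   81. ] yaw 45.63 F [-10.1   4.3   9.2] gap 20.7 q6 -0.99
GO [-0.0007, 0.0012, 0.001] 0.001
```

View pics/s33.png

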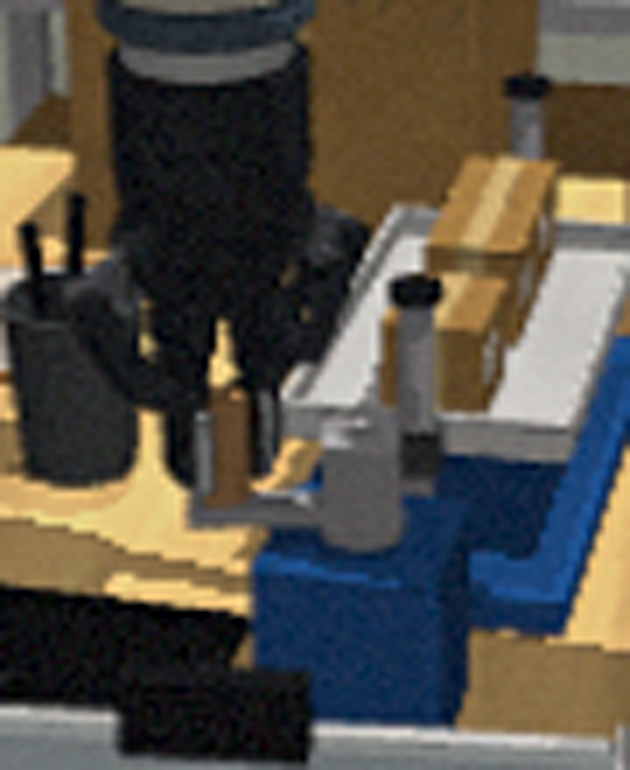

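```bash
python3 -m handwheel '[0.1,-0.0125,0.0118,-0.001,0,0.1,-0.028,0.02,-0.001,0,0.1,-0.045,0.0225,-0.001,0,0.1,-0.062,0.0197,-0.001,0,0.1,-0.077,0.0118,-0.001,0]' | egrep 'pos|force|gap';python3 -m handwheel '[0.1,-0.012,-0.0122,0,0,0.1,-0.02,-0.0276,0,0,0.1,-0.0225,-0.0446,0,0,0.1,-0.0197,-0.0616,0,0,0.1,-0.0118,-0.0769,0,0]' | egrep 'pos|force|gap'; python3 -m handwheel '[0.1,0.0122,-0.0121,0,0,0.1,0.0276,-0.0199,0,0,0.1,0.0446,-0.0225,0,0,0.1,0.0616,-0.0197,0,0,0.1,0.0769,-0.0118,0,0]' | egrep 'pos|force|gap';python3 - <<'E'
from h import *
p=snap('side'); save(p,'s34.png',(280,80,400,220),5); W=cloud(p)
E
```

```text
tool_pos: [532.6, -144.4, 81.5]
ft_force: [2.5, 4.8, 2.6]
finger_gap: 20.9
tool_pos: [468.7, -98.9, 81.6]
ft_force: [4.1, -3.2, 2.5]
finger_gap: 20.6
tool_pos: [515.0, -35.3, 81.2]
ft_force: [-3.2, -13.3, 6.0]
finger_gap: 20.8
```

View pics/s34.png

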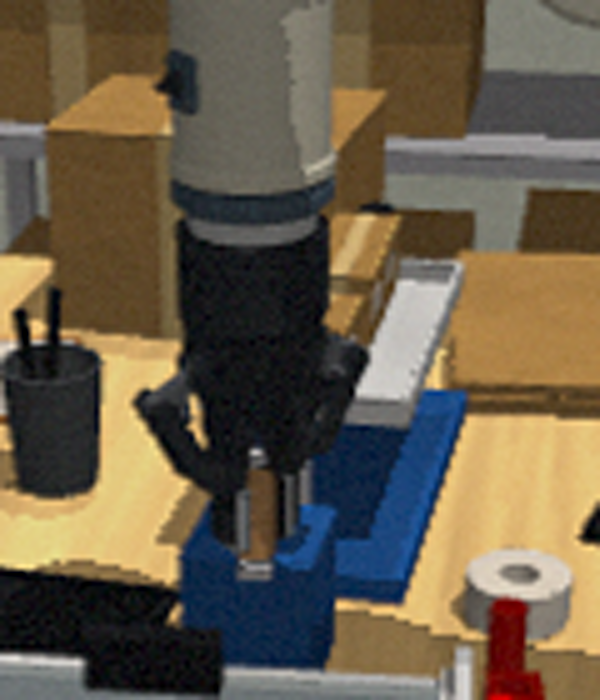

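```bash
python3 -m handwheel '[0.1,0.0121,0.0122,0,0,0.1,0.0199,0.0276,0,0,0.1,0.0225,0.0446,0,0,0.1,0.0197,0.0616,0,0,0.1,0.0118,0.0769,0,0]' | egrep 'pos|force|gap';  python3 - <<'E'
from h import *
p=snap('side'); W=cloud(p); save(p,'s35.png',(280,80,400,220),5)
m=box(W,430,600,-480,-190,170,195); print(np.nanmedian(W[m],0))
m=box(W,460,490,-400,-300,90,170); print(np.nanmedian(W[m],0))
E
```

```text
tool_pos: [577.0, -77.7, 81.0]
ft_force: [-10.3, 3.8, 9.4]
finger_gap: 20.6
[ 513.78667767 -329.56235378  171.37349198]
[ 480.02890401 -351.77109332  123.76601581]
```

View pics/s35.png

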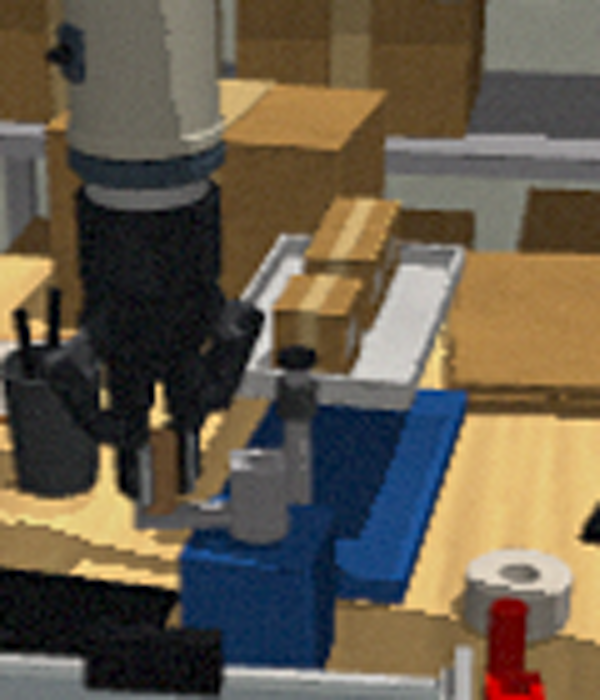

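```bash
python3 -m handwheel '[0.1,-0.012,0.012,-0.001,0,0.1,-0.0276,0.0199,-0.001,0,0.1,-0.0276,0.0199,-0.001,0,0.1,-0.0276,0.0199,-0.001,0,0.1,-0.0276,0.0199,-0.001,0]' | egrep 'pos|force|gap';  python3 - <<'E'
from h import *
go(*(np.array([523.5,-90.3])+55*np.array([np.cos(np.radians(-26.7)),np.sin(np.radians(-26.7))])),80,45.55)
p=snap('side'); W=cloud(p)
m=box(W,460,490,-400,-300,90,170); print(np.nanmedian(W[m],0))
E
```

```text
tool_pos: [573.1, -112.9, 81.5]
ft_force: [2.7, 0.3, -0.2]
finger_gap: 21.0
t 71.25 tcp [ 573.1 -112.9   81.5] yaw 45.64 F [ 2.7  0.3 -0.2] gap 21.0 q6 -1.05
GO [-0.0018, 0.0012, 0.0015] 0.002
[ 479.98279016 -352.59959736  128.63792952]
```

```bash
python3 - <<'E'
import numpy as np
a=np.radians(45.6); tx=np.array([np.cos(a),np.sin(a)]); ty=np.array([np.sin(a),-np.cos(a)])
P=lambda f: 55*np.array([np.cos(np.radians(f)),np.sin(np.radians(f))])
f0=-26.7
print([[round(float((P(f0-k)-P(f0))@t)/1000,4) for t in(tx,ty)] for k in (8,16,24,32,40,48,56)])
f0=-50.7
print([[round(float((P(f0-k)-P(f0))@t)/1000,4) for t in(tx,ty)] for k in (4,8,12,16,20,24,28,32)])
E
python3 -m handwheel '[0.1,-0.0074,0.0022,0,0,0.1,-0.0149,0.0034,0,0,0.1,-0.0226,0.0034,0,0,0.1,-0.0226,0.0034,0,0,0.1,-0.0226,0.0034,0,0]' | egrep 'pos|force|gap'
```

```text
[[-0.0075, 0.0018], [-0.0151, 0.0026], [-0.0228, 0.0023], [-0.0303, 0.0009], [-0.0376, -0.0015], [-0.0445, -0.0049], [-0.0508, -0.0092]]
[[-0.0038, -0.0006], [-0.0075, -0.0014], [-0.0112, -0.0024], [-0.0148, -0.0038], [-0.0183, -0.0054], [-0.0217, -0.0072], [-0.025, -0.0092], [-0.0281, -0.0115]]
tool_pos: [558.5, -132.2, 81.6]
ft_force: [-3.1, 4.1, -2.2]
finger_gap: 20.8
```

```bash
python3 -m handwheel '[0.1,-0.004,-0.001,0,0,0.1,-0.0075,-0.0024,0,0,0.1,-0.0112,-0.0034,0,0,0.1,-0.0148,-0.0048,0,0,0.1,-0.0148,-0.0048,0,0]' | egrep 'pos|force|gap';  python3 - <<'E'
from h import *
p=snap('side'); W=cloud(p)
m=box(W,460,490,-400,-300,90,170); print(np.nanmedian(W[m],0)); s=st(); x,y=np.array(s["tool_pos"][:2])-[523.5,-90.3]; print(np.degrees(np.arctan2(y,x)),np.hypot(x,y))
E
```

```text
tool_pos: [547.5, -139.3, 82.3]
ft_force: [8.2, 4.8, -5.8]
finger_gap: 20.9
[ 478.94915243 -353.81053343  133.26472632]
t 72.6 tcp [ 547.5 -139.3   82.3] F [ 9.   4.8 -5.7] gap 20.8 q [-0.31 -0.    1.52  0.    1.61 -1.11]
[[0.699, 0.715, 0.004], [0.715, -0.699, 0.0], [0.003, 0.003, -1.0]]
-63.922057732044784 54.529813001460965
```

```bash
python3 -m handwheel '[0.1,-0.0035,-0.0015,0,0,0.1,-0.0035,-0.0015,0,0,0.1,-0.0035,-0.0015,0,0,0.1,-0.0035,-0.0015,0,0,0.1,-0.0035,-0.0015,0,0]' | egrep 'pos|force|gap';  python3 - <<'E'
from h import *
p=snap('side'); W=cloud(p)
m=box(W,460,490,-400,-300,90,170); print(np.nanmedian(W[m],0)); s=st(); x,y=np.array(s["tool_pos"][:2])-[523.5,-90.3]; print(np.degrees(np.arctan2(y,x)),np.hypot(x,y))
E
```

```text
tool_pos: [545.8, -140.1, 82.5]
ft_force: [15.3, 6.2, -8.4]
finger_gap: 20.9
[ 478.6618002  -352.67879923  133.61646474]
t 73.28 tcp [ 545.8 -140.1   82.5] F [15.4  6.5 -8.9] gap 21.0 q [-0.31 -0.01  1.53  0.    1.61 -1.11]
[[0.699, 0.715, 0.008], [0.715, -0.699, 0.001], [0.007, 0.005, -1.0]]
-65.84432594352987 54.52734589296253
```

```bash
python3 -m handwheel '[0.1,-0.0035,-0.0015,0.0015,0,0.1,-0.0035,-0.0015,0.0015,0,0.1,-0.0035,-0.0015,0.0015,0,0.1,-0.0035,-0.0015,0.0015,0,0.1,-0.0035,-0.0015,0.0015,0]' | egrep 'pos|force|gap';  python3 - <<'E'
from h import *
p=snap('side'); W=cloud(p); save(p,'s36.png',(280,80,400,220),5)
m=box(W,460,490,-400,-300,90,170); print(np.nanmedian(W[m],0)); s=st(); x,y=np.array(s["tool_pos"][:2])-[523.5,-90.3]; print(np.degrees(np.arctan2(y,x)),np.hypot(x,y))
p=snap('top'); W=cloud(p); save(p,'t36.png',(340,90,530,280),4)
m=box(W,460,490,-400,-300,90,170); print(np.nanmedian(W[m],0))
E
```

```text
tool_pos: [544.5, -140.7, 82.4]
ft_force: [21.2, 9.2, -5.1]
finger_gap: 20.6
[ 479.23779169 -351.36074646  133.30476361]
t 73.95 tcp [ 544.5 -140.7   82.4] F [22.1  8.2 -6.1] gap 20.8 q [-0.32 -0.02  1.54  0.01  1.6  -1.12]
[[0.698, 0.716, 0.014], [0.716, -0.698, 0.002], [0.011, 0.009, -1.0]]
-67.3860148640835 54.61937163212519
[ 475.4708079  -350.44326489  134.72679413]
```

View pics/s36.png

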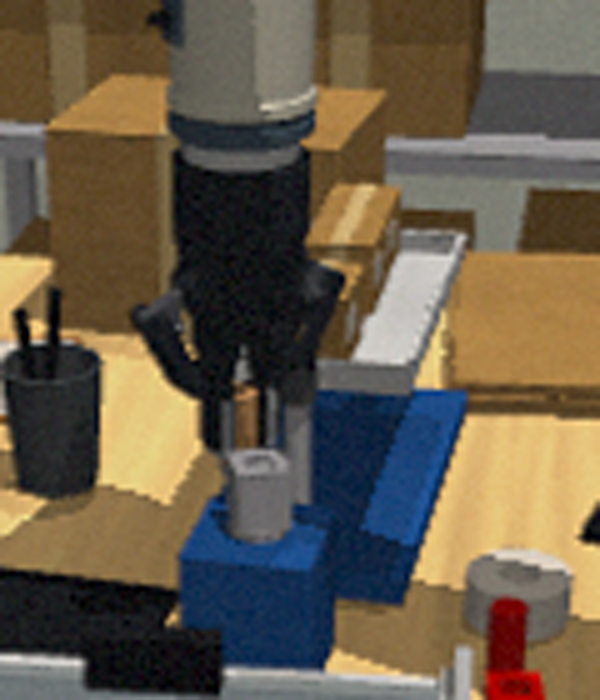

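View pics/t36.png

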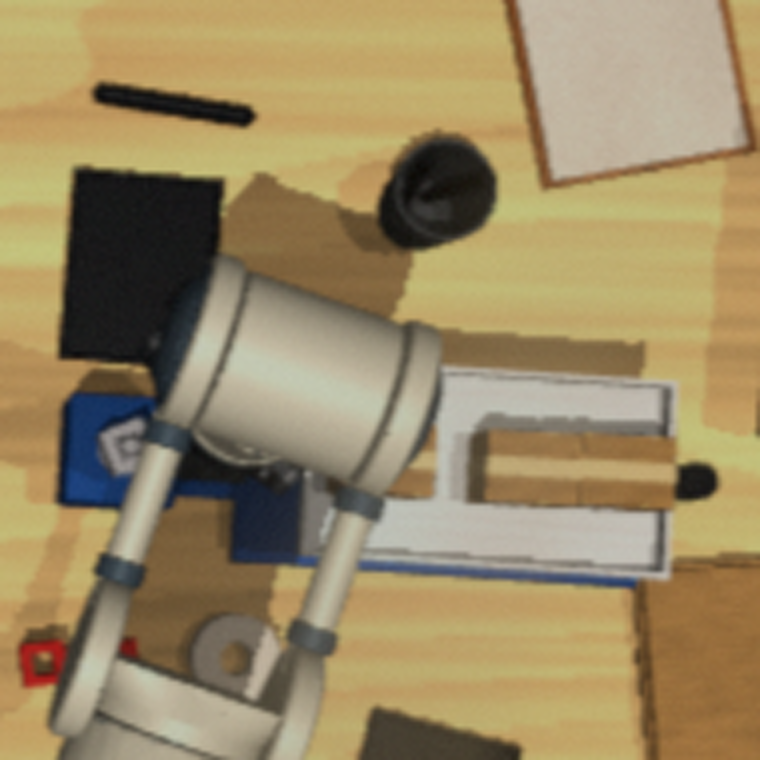

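```bash
python3 -m handwheel '[0.1,0.004,0.0015,0,0,0.1,0.0065,0.0025,0,0,0.6,0.0065,0.0025,0,0,0.6,0.0065,0.0025,0,0,0.6,0.0065,0.0025,0,0]' | egrep 'pos|force|gap'; python3 -m handwheel '[0.6,0,0,-0.03,0,0.6,0,0,-0.06,0,0.6,0,0,-0.07,0.15,0.6,-0.02,-0.02,-0.07,0.3,0.6,0.02,-0.05,-0.07,0.377]' | egrep 'pos|force|gap'
python3 - <<'E'
from h import *
p=snap('side'); W=cloud(p); save(p,'s37.png',(290,120,370,220),8)
K=[]
for i in range(3):
    q=snap('side'); W=cloud(q); m=box(W,520,580,-170,-110,146,160); K.append(rect(W,m)[0]);print(rect(W,m),np.round(np.nanmax(W[m],0)))
k=np.mean(K,0); d=k-[523.4,-87.9]; print(k,np.degrees(np.arctan2(d[1],d[0])),np.hypot(*d))
go(523.5,-90.3,150,24)
E
```

```text
tool_pos: [544.8, -140.1, 80.8]
ft_force: [-0.5, -0.5, -0.5]
finger_gap: 51.2
tool_pos: [522.2, -92.7, 151.0]
ft_force: [1.0, 0.9, -0.3]
finger_gap: 51.6
(array([ 550.5, -134.7]), array([21.5, 18.5]), 79.0, 34) [ 561. -124.  156.]
(array([ 550.8, -135.4]), array([20.1, 18.3]), 47.4, 34) [ 561. -125.  155.]
(array([ 550.6, -134.2]), array([17.3, 19.7]), 74.0, 33) [ 561. -126.  155.]
[ 550.63333333 -134.76666667] -59.83993916191291 54.2046021006417
t 75.45 tcp [523.3 -90.  150.8] yaw 24.11 F [-0.5 -0.5  0.3] gap 51.0 q6 -0.65
GO [0.0001, 0.0004, 0.0008] 0.002
```

View pics/s37.png

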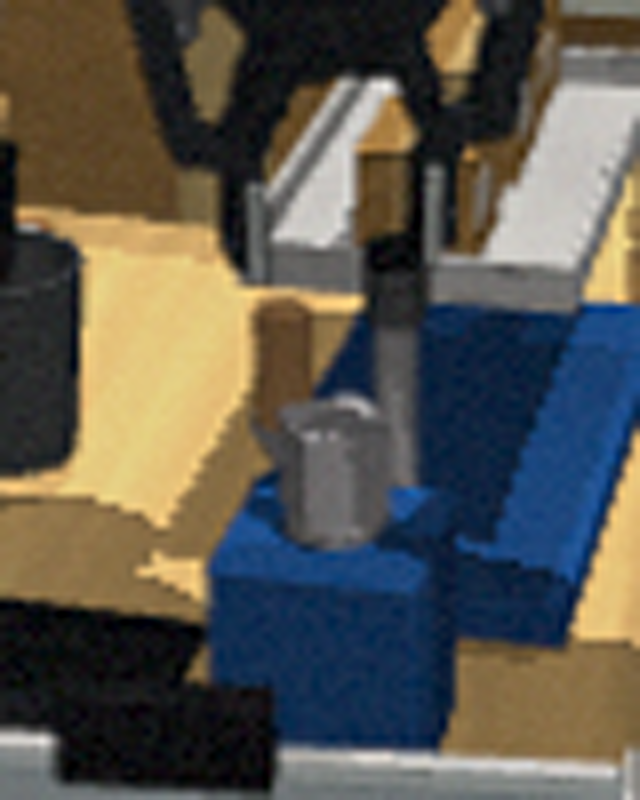

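```bash
python3 -m handwheel '[0.6,0,0,0.02,-0.07,0.6,0,0,0.045,-0.07,0.6,0,0,0.065,-0.07,0.6,0,0,0.076,-0.07,0.6,0,0,0.076,-0.07]' | egrep 'pos|force|gap'
python3 - <<'E'
from h import *
go(523.5,-90.3,74,28)
p=snap('side'); save(p,'s38.png',(290,120,370,220),8)
E
```

```text
tool_pos: [522.8, -90.5, 73.8]
ft_force: [0.3, -0.3, 1.1]
finger_gap: 51.2
t 76.08 tcp [522.8 -90.5  73.8] yaw 27.99 F [ 0.3 -0.3  1.1] gap 51.2 q6 -0.72
GO [0.0007, 0.0001, -0.0002] -0.0
```

View pics/s38.png

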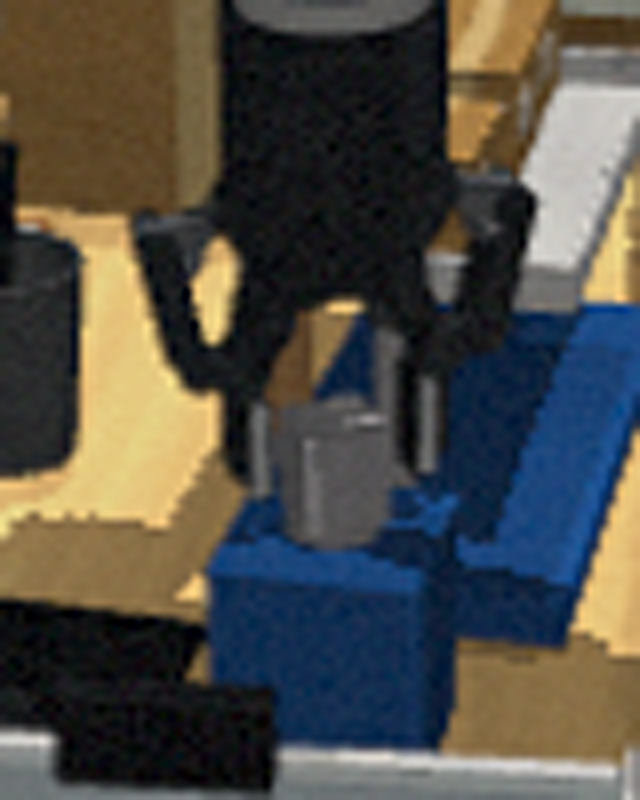

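```bash
python3 -m handwheel '[0.1,0,0,0,0,0.1,0,0,0,0,0.1,0,0,0,0,0.1,0,0,0,0,0.1,0,0,0,0]' 60 | egrep 'pos|force|gap'; python3 -m handwheel '[0.1,0,0,-0.006,0,0.1,0,0,-0.012,0,0.1,0,0,-0.018,0,0.1,0,0,-0.024,0,0.1,0,0,-0.03,0]' | egrep 'pos|force|gap'
```

```text
tool_pos: [523.7, -90.6, 76.1]
ft_force: [-3.3, 0.4, 5.7]
finger_gap: 28.7
tool_pos: [523.3, -90.4, 104.0]
ft_force: [2.6, -2.3, -6.0]
finger_gap: 28.9
```

```bash
python3 -m handwheel '[0.1,0,0,-0.015,0,0.1,0,0,-0.03,0,0.1,0,0,-0.045,0,0.1,0,0,-0.055,0,0.1,0,0,-0.055,0]' | egrep 'pos|force|gap';  python3 - <<'E'
from h import *
go(634.3,-108.3,150,84)
p=snap('side'); save(p,'s39.png',(290,100,370,220),6)
E
```

```text
tool_pos: [523.8, -90.4, 161.0]
ft_force: [-0.5, 0.4, -3.7]
finger_gap: 28.9
t 78.0 tcp [523.8 -90.4 161. ] yaw 28.01 F [-0.5  0.4 -3.7] gap 28.9 q6 -0.72
GO [0.0891, 0.0677, 0.0112] -0.977
```

View pics/s39.png

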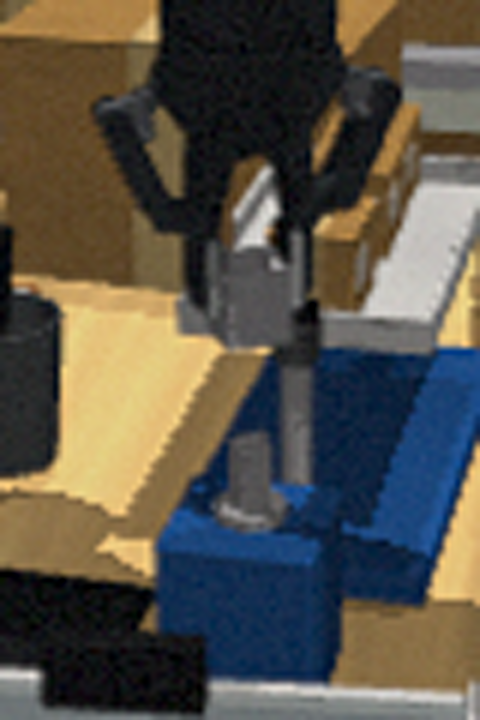

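```bash
python3 -m handwheel '[0.1,0.02,0.02,0,-0.19,0.1,0.05,0.04,0,-0.38,0.1,0.07,0.06,0,-0.57,0.1,0.089,0.068,0,-0.76,0.1,0.089,0.068,0.011,-0.94]' | egrep 'pos|force|gap';  python3 -m handwheel '[0.1,0,0,0,-0.035,0.1,0,0,0,-0.035,0.1,0,0,0,-0.035,0.1,0,0,0,-0.035,0.1,0,0,0,-0.035]' | egrep 'pos|force|gap';python3 - <<'E'
from h import *
go(634.3,-108.3,20,84)
p=snap('side'); save(p,'s40.png',(250,100,350,220),6)
E
```

```text
tool_pos: [634.9, -108.5, 147.4]
ft_force: [0.0, -0.8, -3.1]
finger_gap: 28.9
tool_pos: [633.9, -108.6, 148.9]
ft_force: [-0.2, -1.3, -3.1]
finger_gap: 28.7
t 79.3 tcp [ 633.9 -108.6  148.9] yaw 83.69 F [-0.2 -1.3 -3.1] gap 28.7 q6 -1.68
GO [0.0003, 0.0004, 0.1289] -0.005
```

View pics/s40.png

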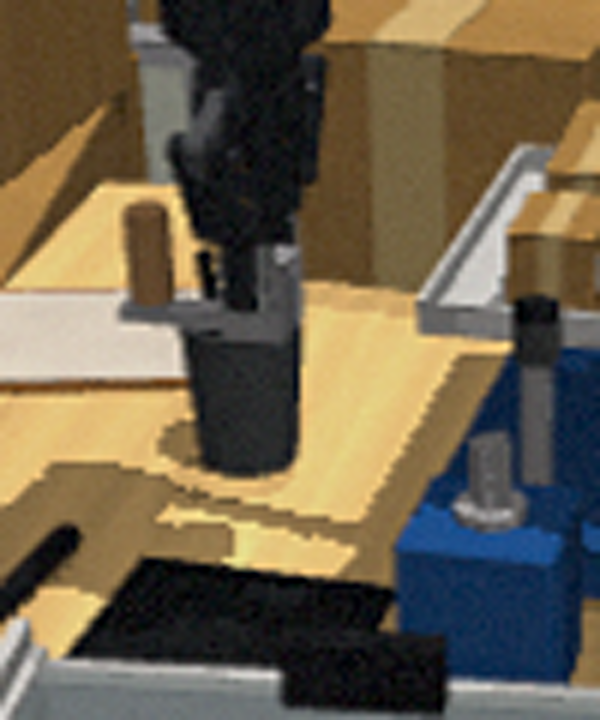

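```bash
python3 -m handwheel '[0.1,0,0,0.04,0,0.1,0,0,0.08,0,0.1,0,0,0.12,0,0.1,0,0,0.145,0,0.1,0,0,0.155,0]' | egrep 'pos|force|gap';  python3 -m handwheel '[0.1,0,0,0.003,0,0.1,0,0,0.006,0,0.1,0,0,0.009,0,0.1,0,0,0.012,0,0.1,0,0,0.012,0]' | egrep 'pos|force|gap'
```

```text
tool_pos: [632.6, -108.2, -8.7]
ft_force: [0.4, -0.8, -2.5]
finger_gap: 29.3
tool_pos: [633.7, -108.5, -18.6]
ft_force: [0.5, -0.0, -3.7]
finger_gap: 29.1
```

```bash
python3 -m handwheel '[0.1,0,0,0.001,0,0.1,0,0,0.002,0,0.1,0,0,0.003,0,0.1,0,0,0.003,0,0.1,0,0,0.003,0]' | egrep 'pos|force|gap'
```

```text
tool_pos: [634.1, -108.6, -19.9]
ft_force: [-4.3, 0.5, 5.2]
finger_gap: 28.8
```

Contact with the dish floor at the predicted height; release and retreat.

```bash
python3 -m handwheel '[0.6,0,0,0,0,0.6,0,0,0,0,0.6,0,0,0,0,0.6,0,0,-0.02,0,0.6,0,0,-0.07,0]' | egrep 'pos|force|gap';  python3 -m handwheel '[0.6,0,0,-0.06,0,0.6,0,0,-0.12,0,0.6,0,-0.06,-0.15,0.2,0.6,0,-0.12,-0.15,0.4,0.6,0,-0.18,-0.15,0.5]' | egrep 'pos|force|gap'
python3 - <<'E'
from h import *
s=snap('side'); save(s,'s41.png',(180,80,420,390),2)
p=snap('top'); save(p,'t41.png',(170,90,530,280),2)
for q in (s,p):
    W=cloud(q)
    for nm,b in dict(lh=(480,580,380,440,97,112),rh=(500,600,20,90,97,112),hub=(605,660,-140,-80,34,45),knob=(665,715,-150,-80,50,70),cart=(430,600,-460,-190,172,192),floor=(460,490,-400,-300,90,150),tape=(450,530,60,140,30,60)).items():
        m=box(W,*b); print(nm,rect(W,m),np.round(np.nanmedian(W[m],0),1) if m.any() else '')
E
```

```text
tool_pos: [632.0, -108.1, 47.1]
ft_force: [0.8, 0.3, -0.1]
finger_gap: 50.9
tool_pos: [453.6, -88.7, 201.1]
ft_force: [-0.7, -0.6, 0.9]
finger_gap: 51.3
lh (array([524.6, 413.8]), array([70. , 15.8]), 4.1, 379) [523.2 416.7 104.5]
rh (array([552.4,  50.2]), array([68.9, 17.5]), 3.9, 148) [552.   53.5 103.5]
hub (array([ 633.9, -107. ]), array([32.6, 29.9]), 87.1, 65) [ 634.  -102.9   37.9]
knob (array([ 688.4, -108.7]), array([18.7, 16.7]), 11.3, 33) [ 687.9 -106.3   56.9]
cart (array([ 513.2, -323.1]), array([214.5,  45.3]), 86.6, 181) [ 519.5 -261.8  180.3]
floor (array([ 474.9, -348.3]), array([29.7, 96. ]), 0.1, 103) [ 476.7 -350.9  133. ]
tape (array([0., 0.]), array([0., 0.]), 0.0, 0) 
lh (array([523.8, 414.4]), array([68.7, 15.9]), 4.6, 145) [525.6 413.1 105.6]
rh (array([550.9,  49.6]), array([67.9, 13.6]), 1.3, 126) [551.7  50.3 105.6]
hub (array([ 634.2, -105.8]), array([29.7, 30.7]), 83.0, 75) [ 634.8 -103.6   39.3]
knob (array([ 688.7, -110.2]), array([19.9, 19.8]), 32.1, 50) [ 688.5 -109.4   58.5]
cart (array([ 513.4, -325.4]), array([214.8,  47.5]), 88.5, 1299) [ 513.5 -340.9  182.4]
floor (array([ 475. , -349.8]), array([29.2, 99.6]), 1.1, 428) [ 474.8 -349.4  134.6]
tape (array([0., 0.]), array([0., 0.]), 0.0, 0)
```

View pics/s41.png

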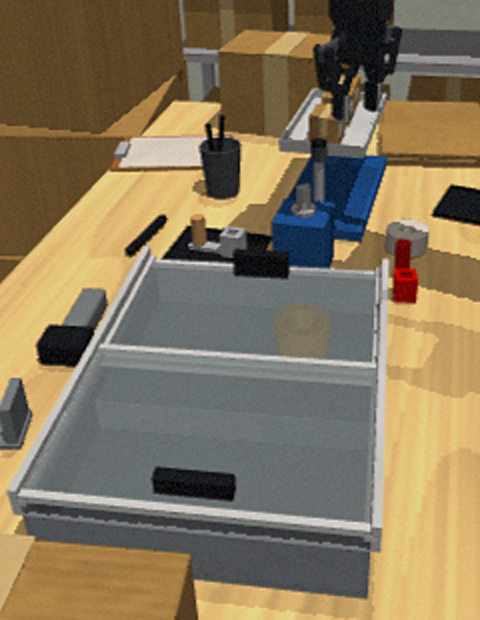

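View pics/t41.png

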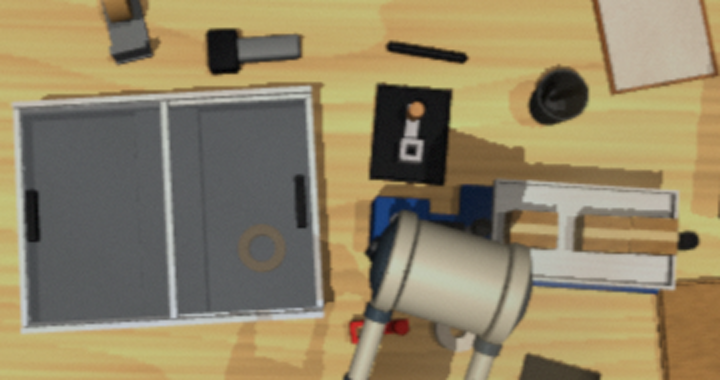

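```bash
python3 -m handwheel '[0.6,0,0,0,0,0.6,0,0,0,0,0.6,0,0,0,0,0.6,0,0,0,0,0.6,0,0,0,0]' | egrep 't:|pos|force'; python3 -c "
from h import *
print(ticket.finish_job())"
```

```text
t: 83.2
tool_pos: [455.2, -88.9, 198.3]
eef_rot: [[0.572, 0.82, -0.001], [0.82, -0.572, 0.0], [-0.0, -0.001, -1.0]]
ft_force: [0.0, 1.2, -0.7]
the job is handed in; nothing more can be done
None
```

I moved all three cartons from the case to the lowered tray. I then wound the lift to its top stop with the steel crank, laid the crank back in the far black dish and shut both covers. The job was handed in at about 83 s; it reports no verdict.

**Last checks in both cameras:**
- **Tray and cartons:** the tray floor read 133.0 mm (side camera) and 134.6 mm (top camera), against about 134 at the top. The carton tops read 182 mm, so they are standing upright.
- **Crank:** it lies flat in the dish, with the hub at (634, -106) and the knob at (688, -110).
- **Covers:** the handles sit about 0.5 mm from my estimate of the shut position. That estimate comes from the left cover's measured open stop and the stated 165 mm travel.
- **Tape and other things:** the tape shows through the right cover, but my depth check found no points on it there, so it was confirmed only by eye. The bystanders appeared to be where they started.

**What disagreed or went wrong:**
- **Tool height:** the fingertips were about 37 mm above the reported TCP height. My first cover sweep passed over the handle because of this, and I corrected for it afterwards.
- **Knocked carton:** while the arm was away from it, the middle carton shifted against its neighbour. Both stayed upright and within the tray limits, so I left them.
- **Seating the crank:** it needed a small search. The crank went on with the TCP about 2.6 mm in y from where the camera put the shaft.
- **Winding angle:** the knob angles suggest about 790 degrees, while the tray rise suggests about 763. Slack in the hub explains only part of that. At the end the knob met about 23 N and barely moved, so I took it as the stop.

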